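# Change the dies and index the embossing turntable

### The job

Change the dies of the embossing machine and start its run: by its knob, turn the turntable to the loading detent (pockets towards you), swing the locking bar open and put the worn round die from the nest in the wooden tray; seat every square brass die that lies on the bench flat in a pocket of the nest, relief up, and swing the locking bar fully shut over them. Then turn the table a quarter turn anticlockwise until it clicks into the working detent, and only then press the three keys fully down, one at a time: smallest, middle-sized, largest. Touch no key before that, and leave the hammer and the bowl where they are.

Things in the scene. Friction and masses are not known exactly. Their poses are not given: they have to be found in the camera images.
- machine: Green cast bed of the embossing machine, fixed, a 300 x 320 x 8 mm plate. Origin: under the turntable's axis, on the bench; z up. With the turntable at 0 its axes are those of the turntable. A parked press carriage (about 130 x 150 mm, 150 mm tall, with its foot) stands at the bed's -y side, from x +25 to +155 mm and y -170 to -320 mm; a 34 mm high detent block stands at its -x edge.
- turntable (a joint): Steel turntable 290 mm across, top face 40 mm above the bench. rad, growing anticlockwise from above. Sprung detents (they draw it in from about 0.05 rad either side; about 5 N at the knob frees it) at 0 = loading (pockets on the machine's -x side, towards the robot) and 1.571 = working (pockets on its -y side, by the carriage). Stops at -0.6 and 2.2; stays where it is left.
- table_axis (a point): Centre of the turntable's top face, on its axis, 40 mm above the bench; its x and y axes turn with the table.
- table_knob (a point): Top of the upright round knob post by which the turntable is turned: black cap 24 mm across over its top 16 mm, below it a 20 mm post, 48 mm tall above the table top, 108 mm from the axis (at x +90, y +60 mm in the table's frame).
- clamp_pin (a point): Top of the upright grip pin at the end of the clamp bar: 14 mm across, 36 mm tall above the bar (its top is 116 mm above the bench), 180 mm from the clamp hinge.
- clamp_hinge (a point): Pivot of the clamp bar (vertical axis) at the underside of the bar, 72 mm above the bench; on the turntable at x -60, y -95 mm in the table's frame.
- clamp_bar (a joint): Flat steel locking bar 190 x 18 x 8 mm on the turntable, swinging level about clamp_hinge, 4 mm above seated dies. rad: 0 = open, the bar lies along the table's +x axis; 1.571 = shut against its stop, the bar lies along the table's +y axis over all three pockets. Grows anticlockwise from above. Stays where it is left; light friction.
- pocket0 (a point): Centre of the floor of one of three square pockets in a dark steel nest on the turntable, at x -60, y +48 mm in the table's frame. Pocket 39 x 39 mm, 12 mm deep, its sides along the table's axes; the floor is the table top, the walls between and around are 9 mm thick.
- pocket1 (a point): Centre of the floor of one of three square pockets in a dark steel nest on the turntable, at x -60, y +0 mm in the table's frame. Pocket 39 x 39 mm, 12 mm deep, its sides along the table's axes; the floor is the table top, the walls between and around are 9 mm thick.
- pocket2 (a point): Centre of the floor of one of three square pockets in a dark steel nest on the turntable, at x -60, y -48 mm in the table's frame. Pocket 39 x 39 mm, 12 mm deep, its sides along the table's axes; the floor is the table top, the walls between and around are 9 mm thick.
- die0: Brass embossing die, a square block 36 x 36 x 28 mm, 0.14 to 0.28 kg, a round relief on its top face. Origin: centre of its underside, z up through the relief, sides along its x and y. Two or three dies are present; all are alike and fit any pocket, standing 16 mm proud.
- die1: Brass embossing die, a square block 36 x 36 x 28 mm, 0.14 to 0.28 kg, a round relief on its top face. Origin: centre of its underside, z up through the relief, sides along its x and y. Two or three dies are present; all are alike and fit any pocket, standing 16 mm proud.
- die2: Brass embossing die, a square block 36 x 36 x 28 mm, 0.14 to 0.28 kg, a round relief on its top face. Origin: centre of its underside, z up through the relief, sides along its x and y. Two or three dies are present; all are alike and fit any pocket, standing 16 mm proud.
- worn_die: Worn round steel die, a cylinder 34 mm across, 28 mm tall, 0.18 kg, standing at the start in the middle pocket (pocket1) under the locking bar (the table starts in its working detent), 16 mm proud. Origin: centre of its underside, z along its axis.
- tray_in (a point): Centre of the inner floor, 4 mm above the bench, of a small fixed open wooden tray, 90 x 90 x 16 mm outside with 4 mm walls, for the worn die.
- key_small (a joint): Travel of the smallest key, m: 0 = up, 0.006 = fully down (4 N); springs back.
- key_small_top (a point): Centre of the top face of the smallest key, 16 mm across, on a fixed grey control panel 120 x 130 x 30 mm; about 48 mm above the bench when up. The three round grey keys stand about 55 mm apart, and which stands where varies.
- key_mid (a joint): Travel of the middle-sized key, m: 0 = up, 0.006 = fully down (4 N); springs back.
- key_mid_top (a point): Centre of the top face of the middle-sized key, 26 mm across, on a fixed grey control panel 120 x 130 x 30 mm; about 48 mm above the bench when up. The three round grey keys stand about 55 mm apart, and which stands where varies.
- key_large (a joint): Travel of the largest key, m: 0 = up, 0.006 = fully down (4 N); springs back.
- key_large_top (a point): Centre of the top face of the largest key, 38 mm across, on a fixed grey control panel 120 x 130 x 30 mm; about 48 mm above the bench when up. The three round grey keys stand about 55 mm apart, and which stands where varies.
- hammer: Bystander: hammer lying on the bench beyond the machine; leave alone.
- bowl: Bystander: brass bowl 90 mm across, 40 mm tall; leave alone.
There are look-alikes about, which are no part of the job. What is shaped like the die2 but blue is not meant. Leave any green or red look-alike of the worn_die alone.

How it is judged:
On the way, in this order (a step that is already met when the one before it is completed fails the run):
1. turntable resting in the loading detent (0) (value of joint turntable between -0.06 and 0.06 rad and velocity of joint turntable between -0.05 and 0.05 rad/s), for 0.2 s.
2. worn die in the tray and every square die present seated in a pocket, with the table in the loading detent ((distance between die0 and pocket0 below 0.006 m or distance between die0 and pocket1 below 0.006 m or distance between die0 and pocket2 below 0.006 m) and angle between each of die0, die1, die2's own z axis and vertical below 0.1 rad and (distance between die1 and pocket0 below 0.006 m or distance between die1 and pocket1 below 0.006 m or distance between die1 and pocket2 below 0.006 m) and (distance between die2 and pocket0 below 0.006 m or distance between die2 and pocket1 below 0.006 m or distance between die2 and pocket2 below 0.006 m) and distance between worn_die and tray_in below 0.05 m and height (world z) of worn_die below 0.026 m and value of joint turntable between -0.08 and 0.08 rad and velocity of joint turntable between -0.05 and 0.05 rad/s), for 0.2 s.
3. locking bar swung shut over the dies ((distance between die0 and pocket0 below 0.006 m or distance between die0 and pocket1 below 0.006 m or distance between die0 and pocket2 below 0.006 m) and angle between each of die0, die1, die2's own z axis and vertical below 0.1 rad and (distance between die1 and pocket0 below 0.006 m or distance between die1 and pocket1 below 0.006 m or distance between die1 and pocket2 below 0.006 m) and (distance between die2 and pocket0 below 0.006 m or distance between die2 and pocket1 below 0.006 m or distance between die2 and pocket2 below 0.006 m) and value of joint clamp_bar above 1.49 rad), for 0.2 s.
4. table turned to the working detent with dies seated and bar shut (all of step 3 and value of joint turntable between 1.5208 and 1.6208 rad and velocity of joint turntable between -0.05 and 0.05 rad/s), for 0.2 s.
5. smallest key pressed fully down, the others up (value of joint key_small above 0.0045 m and value of joint each of key_mid, key_large below 0.002 m), for 0.05 s.
6. middle-sized key pressed fully down, the others up (value of joint key_mid above 0.0045 m and value of joint each of key_small, key_large below 0.002 m), for 0.05 s.
7. largest key pressed fully down, the others up (value of joint key_large above 0.0045 m and value of joint each of key_small, key_mid below 0.002 m), for 0.05 s.
At the end, for the whole second after the job is handed in: Worn die at rest in the tray (origin within 50 mm of its floor centre, below 26 mm); each square die flat in a pocket (origin within 6 mm of the floor centre, tilt under 0.1 rad); bar shut (over 1.49 rad); table at rest within 0.05 rad of the working detent (1.571); all keys up (all of step 4 and distance between worn_die and tray_in below 0.05 m and height (world z) of worn_die below 0.026 m and linear speed of each of worn_die, die0, die1, die2 below 0.02 m/s and value of joint each of key_small, key_mid, key_large below 0.002 m); the robot touches nothing.
It fails at once if a key pressed while the table is out of the working detent or the bar is not shut (value of joint any of key_small, key_mid, key_large above 0.004 m and (value of joint turntable below 1.4908 rad or value of joint turntable above 1.6508 rad or value of joint clamp_bar below 1.4 rad)).
It fails at once if the hammer moved more than 4 cm (distance of hammer from where it was at the start of the episode above 0.04 m).
It fails at once if the bowl moved more than 4 cm (distance of bowl from where it was at the start of the episode above 0.04 m).
Of die0, die1, die2 only 2 to 3 are there at a start; the rules pass over those that are not, and their reading is None.
At some moment in a run one of die0, die1, die2 may be knocked a few centimetres aside while the robot is not near it.
Once in a run the grip may slacken for a moment while it holds something.
It also fails if it takes over 210 s, if anything falls off the work surface, if the arm or the gripper's body presses on something with over 40 N, if the wrist force passes 120 N, or if a joint passes its speed limit or range.

### The arm

A 6-joint arm with a two-finger parallel gripper is mounted at the origin on the work surface. World frame = base frame: x ahead of the robot, y to its left, z up, the work surface at z = 0. Lengths are in m, angles in rad, forces in N, time in s.
With the tool pointing down it reaches from about 0.35 to 0.875 m from the base axis. Payload 15.5 kg.
Tool frame: the origin (TCP) lies midway between the tips of the shut fingers; the grasp point (between the pads) lies 19 mm behind it; z points along the fingers, y is the direction in which the jaws open and shut (so a half turn about z gives the same grasp; the last joint's range is limited). The gripper opens to 85 mm and grips with 20 to 120 N. Pads are 22 mm wide; open, the fingers measure 114 mm over their backs; the gripper's body (76 mm by 85 mm) begins 54 mm behind the grasp point. The pads swing forward as they close: fully open they stand 13 mm farther back than shut.
Start: joints at [1.081, 0.494, 1.345, -0, 1.302, -0.096], TCP at [0.24, 0.577, 0.231] pointing down, gripper open.
Joint ranges: [-2.91, 2.91], [-0.82, 2.16], [0.22, 2.67], [-1.22, 4.37], [0.12, 2.79], [-3.08, 3.08]. Speed limits (rad/s): [1.89, 1.89, 2.57, 3.01, 3.01, 3.01].

### API

Orientations are given as [roll, pitch, yaw] about the fixed x, y, z axes, in that order (R = Rz(yaw) Ry(pitch) Rx(roll)).
In Python, from rig import env gives the robot as it stands.
- The arm moves only by the shell command python3 -m crank 'ROWS' [FORCE]. ROWS is JSON, a list of rows, each an object with "fingers": the finger opening in cm, from 0 to 8.54; "translation": the shift along the tool's x, y, z in cm, a list of three; "rotation": the turn, a rotation vector about the tool's x, y, z in degrees, a list of three. In form: [{"fingers": fingers, "translation": [x, y, z], "rotation": [wx, wy, wz]}, ...]. A call has 1 to 8 rows; each row is the pose to reach, as a shift and turn from the pose commanded when the call began, along the tool's axes at that moment; what a row does not reach only later rows make up. A row lasts 1/10 s, in which the tool goes at most 50 mm and 8.59 degrees, less where a joint would pass 70% of its speed; a pose out of reach is approached as far as the arm can. A call with a gripper value outside its range is refused whole. The fingers move at their own pace and stop on an object; FORCE is the grip in N (left out, the last holds). Time passes only in rows, so rows that repeat a pose let the fingers close. It gives the time, the measured TCP pose, the force and the opening at its end, in the units of the state.
- env.get_state(): the state, without advancing time (a new reading comes with each control period).
- env.read_camera(name): name is "side" or "top"; returns a dict with "pixels" (420x560x3 uint8, red, green, blue), "fx", "fy", "cx", "cy" (pixels), "k1" (the pictures are not rectified: a ray, as slopes to the right and down, at radius r is drawn at 1 + k1 r^2 times it, then the intrinsics apply), "R" (3x3) and "t" (3): a world point X has camera coordinates R X + t. Camera axes: x right, y down, z forward; pixel columns grow to the right and rows downward; lengths in m; the calibration is good to about 2 mm. A picture is of the moment at which its call begins. There is no depth.
- env.job_done(): hands the job in, once; it reports no verdict.
Trained networks look in a picture, given as the dict that the camera call returned (one of the last four; its "shot" number tells which), for a name from the list of things; names that differ only in an ending like _2 or _b are one class to them, and where a whole thing is asked for, a point or a joint stands for the part that bears it (a point fixed in the world has none). Each returns a list of dicts, best first, with "confidence" (0 to 1); they miss things now and then, are a little off and sometimes report something else, mostly with a low value. They report only what shows in the picture. A call takes as long as a camera call. They do not tell look-alikes from the thing itself.
- env.look_for(picture, query): "position" ([column, row] in pixels, amid what is visible of it).
- env.landmark_of(picture, query): "position" ([column, row] in pixels: a listed point, or the origin of a listed thing).
The state is a dict: "clock": time; "qpos": joint angles; "dq": joint speeds; "tau": joint torques, N m; "tool_pos": TCP position; "ee_rot": TCP orientation; "wrist_force": force on the tool from outside, world axes, zero at the start; "wrist_torque": the same for the moment, N m; "opening": finger opening in m.
Only numpy, scipy, OpenCV 4.12 (cv2) and the standard library are available. Lean on these libraries where they do the work, as an engineer would, in place of code of your own. Each camera call takes 0.05 s, during which the arm holds its last target.

## Working session

There is one attempt and no reset: what is moved stays moved. The work goes in short steps, Python scripts to look and compute and a shell command to move; the robot and the scene stay as the last step left them, time stands still between calls to the robot, and variables do not carry over. Pictures are saved under pics/ and viewed, and the job is handed in when it is done.

```bash
ls; mkdir -p pics
python3 - <<'E'
from rig import env
import cv2
s=env.get_state(); print(s)
for n in("side","top"):
    p=env.read_camera(n); cv2.imwrite(f"pics/a_{n}.png",p["pixels"][:,:,::-1]); print({k:v for k,v in p.items() if k!="pixels"})
E
```

```text
pics
{'clock': 0.0, 'qpos': array([ 1.08051401e+00,  4.94197841e-01,  1.34615140e+00,  5.12792205e-06,
        1.30249755e+00, -9.55333982e-02]), 'dq': array([-0.00106854,  0.00057923,  0.00227477,  0.00057135, -0.00160337,
       -0.00101065]), 'tau': array([ 1.37858995e-03, -8.82138276e+01, -3.83875608e+01, -1.36922890e-04,
        1.00666919e-02, -1.06752937e-04]), 'tool_pos': array([0.24019983, 0.5765988 , 0.23068427]), 'ee_rot': array([-3.14034470e+00, -1.24550841e-04,  2.74684230e+00]), 'wrist_force': array([-0.43416143,  0.46677069,  0.05321848]), 'wrist_torque': array([-0.00573933,  0.00585328, -0.03368961]), 'opening': 0.08553226035960251}
{'fx': 392.36044661017445, 'fy': 392.36044661017445, 'cx': 278.1882103344927, 'cy': 202.27724054171958, 'k1': -0.03145657989155341, 'R': array([[ 0.94328674, -0.3317507 ,  0.01231276],
       [-0.1931546 , -0.57861752, -0.79239704],
       [ 0.27000265,  0.74507935, -0.60988141]]), 't': array([-0.47190844,  0.18338624,  0.76178348]), 'shot': 1}
{'fx': 527.3888145687368, 'fy': 527.3888145687368, 'cx': 275.76846449863086, 'cy': 200.51147239240382, 'k1': 0.03529206194662939, 'R': array([[ 0.00378352, -0.99998676, -0.00348862],
       [-0.98662562, -0.00316441, -0.16297197],
       [ 0.16295877,  0.00405857, -0.98662453]]), 't': array([0.05486559, 0.52538384, 1.50525256]), 'shot': 2}
```

View pics/a_side.png

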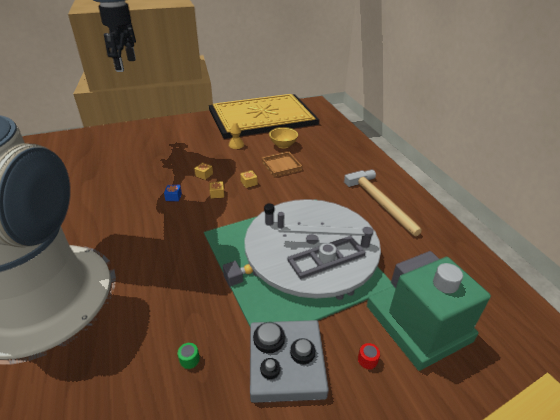

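View pics/a_top.png

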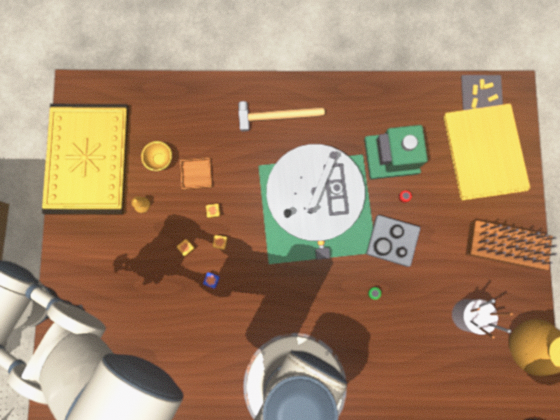

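```bash
cat > h.py <<'E'
from rig import env
import cv2, numpy as np
def pix2w(p,uv,z):
    K=np.array([[p["fx"],0,p["cx"]],[0,p["fy"],p["cy"]],[0,0,1]])
    n=cv2.undistortPoints(np.array([[uv]],float),K,np.array([p["k1"],0,0,0,0.]))[0,0]
    d=p["R"].T@np.array([n[0],n[1],1]); o=-p["R"].T@p["t"]
    return o+d*(z-o[2])/d[2]
def w2pix(p,X):
    K=np.array([[p["fx"],0,p["cx"]],[0,p["fy"],p["cy"]],[0,0,1]])
    r,_=cv2.Rodrigues(p["R"]); return cv2.projectPoints(np.array([X],float),r,p["t"],K,np.array([p["k1"],0,0,0,0.]))[0][0,0]
def tri(ps,uvs):
    A=[];b=[]
    for p,uv in zip(ps,uvs):
        o=pix2w(p,uv,1.0);q=pix2w(p,uv,0.0);d=(q-o)/np.linalg.norm(q-o)
        M=np.eye(3)-np.outer(d,d);A.append(M);b.append(M@o)
    return np.linalg.lstsq(np.vstack(A),np.hstack(b),rcond=None)[0]
def crop(p,c,r,w,h,s,name):
    c0=max(0,int(c-w/2));r0=max(0,int(r-h/2))
    im=p["pixels"][r0:r0+h,c0:c0+w,::-1]
    im=cv2.resize(im,None,fx=s,fy=s,interpolation=cv2.INTER_CUBIC)
    cv2.imwrite(f"pics/{name}.png",im); print(name,"origin",c0,r0,"scale",s)
E
python3 - <<'E'
from h import *
np.set_printoptions(precision=4,suppress=True)
T=env.read_camera("top");S=env.read_camera("side")
crop(T,320,190,120,100,6,"b_top"); crop(S,310,240,160,120,5,"b_side"); crop(T,205,240,80,90,6,"b_dies");crop(S,215,180,110,70,7,"b_dies_s")
Q={"table_axis":.04,"table_knob":.088,"clamp_pin":.116,"clamp_hinge":.072,"pocket0":.04,"pocket1":.04,"pocket2":.04,"die0":0,"worn_die":.04,"tray_in":.004,"key_small_top":.048,"key_mid_top":.048,"key_large_top":.048,"machine":0,"hammer":0,"bowl":0}
for q,z in Q.items():
    a=env.landmark_of(T,q);b=env.landmark_of(S,q)
    print(q)
    for n,p,l in(("T",T,a),("S",S,b)):
        for e in l[:5]: print("  ",n,round(e["confidence"],2),np.round(e["position"],1),pix2w(p,e["position"],z)[:2])
E
```

```text
b_top origin 260 140 scale 6
b_side origin 230 180 scale 5
b_dies origin 165 195 scale 6
b_dies_s origin 160 145 scale 7
table_axis
   T 0.66 [315.9 191. ] [ 0.5545 -0.0615]
   S 0.79 [313.3 239. ] [ 0.5584 -0.0607]
table_knob
   T 0.86 [287.5 213.2] [0.4814 0.0231]
   T 0.57 [399.8 249.5] [ 0.38   -0.2911]
   S 0.57 [267.  204.8] [0.4823 0.0259]
clamp_pin
   T 0.59 [308.6 207.1] [ 0.4948 -0.0352]
   S 0.6 [279.  209.1] [ 0.4901 -0.0296]
clamp_hinge
   T 0.85 [335.5 153.1] [ 0.6613 -0.1173]
   S 0.79 [369.2 234.9] [ 0.6571 -0.1173]
pocket0
   T 0.75 [331.  172.6] [ 0.6101 -0.1068]
   T 0.71 [336.3 204.5] [ 0.5144 -0.121 ]
   T 0.63 [335.9 190.3] [ 0.5568 -0.1205]
   T 0.59 [309.1 209.7] [ 0.4987 -0.0411]
   T 0.22 [196.7 173.1] [0.6074 0.2916]
   S 0.95 [346.4 250.7] [ 0.6097 -0.1156]
   S 0.79 [307.7 267.8] [ 0.5146 -0.134 ]
   S 0.74 [327.2 258.2] [ 0.5625 -0.1224]
pocket1
   T 0.75 [331.  172.6] [ 0.6101 -0.1068]
   T 0.71 [336.3 204.5] [ 0.5144 -0.121 ]
   T 0.63 [335.9 190.3] [ 0.5568 -0.1205]
   T 0.59 [309.1 209.7] [ 0.4987 -0.0411]
   T 0.22 [196.7 173.1] [0.6074 0.2916]
   S
[... 1410 characters left out ...]
272.4 359.3] [ 0.3839 -0.3019]
key_mid_top
   T 0.44 [394.1 230.6] [ 0.4373 -0.2858]
   S 0.58 [301.  343.5] [ 0.4367 -0.2906]
   S 0.46 [266.5 330.3] [ 0.3915 -0.2488]
key_large_top
   T 0.59 [381.9 243.3] [ 0.4004 -0.2496]
   T 0.44 [315.2 193.2] [ 0.5465 -0.0589]
   S 0.94 [268.6 331.6] [ 0.394  -0.2524]
   S 0.53 [383.  202.6] [ 0.7633 -0.0049]
machine
   T 0.98 [315.6 190.8] [ 0.5625 -0.0636]
   T 0.22 [336.1 189.8] [ 0.5658 -0.1256]
   S 0.66 [310.3 251.1] [ 0.5561 -0.056 ]
hammer
   T 0.69 [280.8 116.5] [0.7961 0.0423]
   S 0.46 [305.1 342.4] [ 0.458  -0.2632]
bowl
   T 0.79 [159.8 157.9] [0.6632 0.4118]
   S 0.82 [284.9 144.4] [0.6681 0.4127]
   S 0.51 [326.5 261.6] [ 0.5767 -0.0968]
```

View pics/b_top.png

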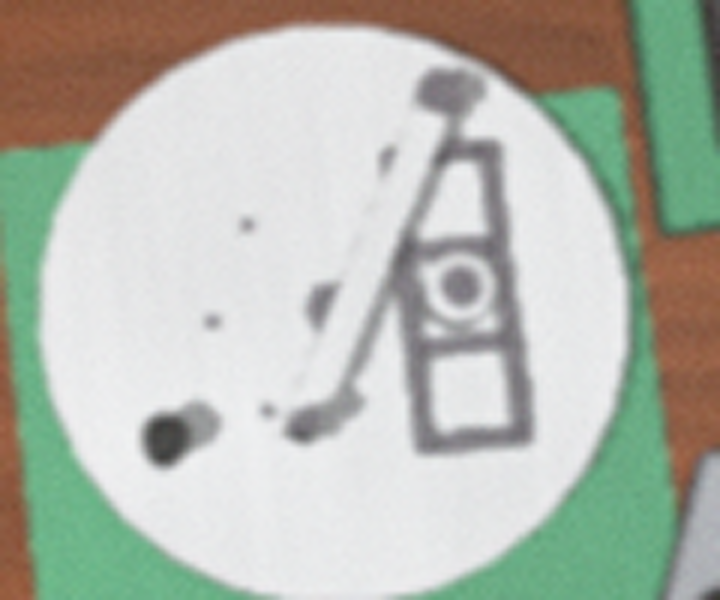

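View pics/b_side.png

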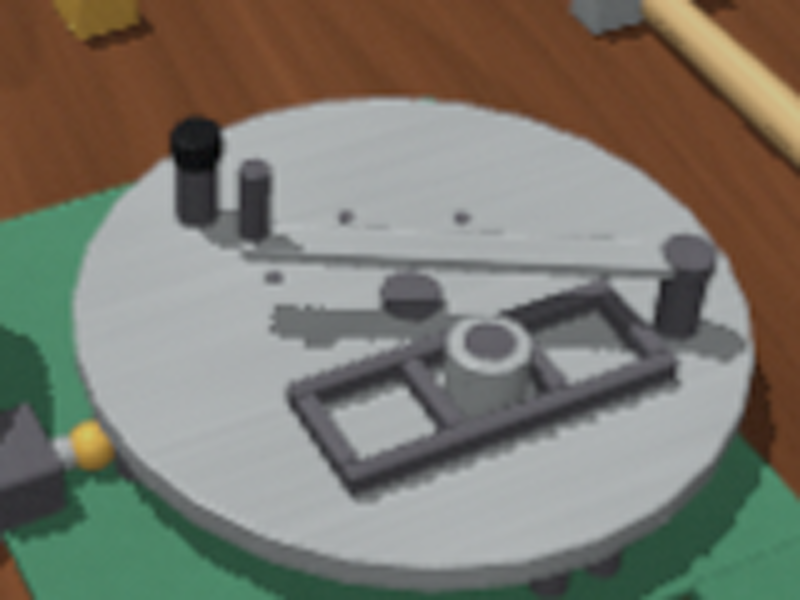

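View pics/b_dies.png

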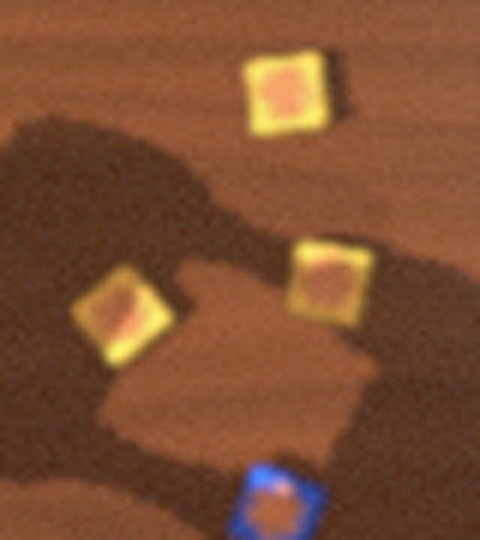

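View pics/b_dies_s.png

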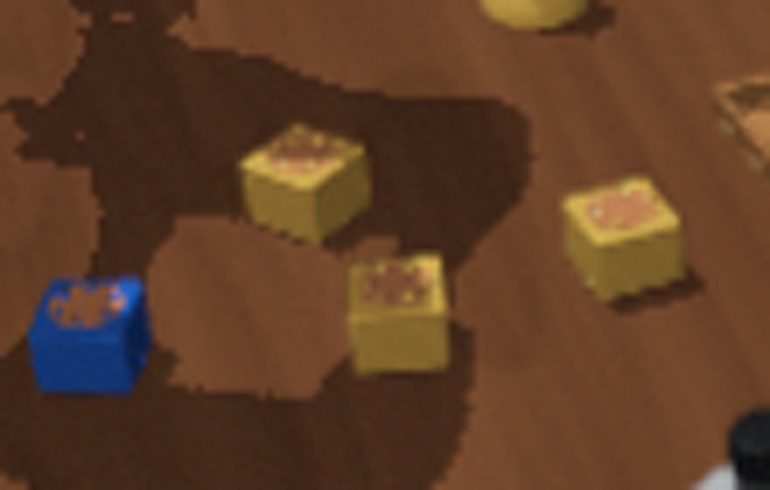

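```bash
cat > fit.py <<'E'
from h import *
from scipy.optimize import least_squares
def model(x):
    ax,ay,th,b=x
    c,s=np.cos(th),np.sin(th)
    def W(u,v,z): return [ax+(c*u-s*v)/1e3, ay+(s*u+c*v)/1e3, z]
    return W,{"knob":W(90,60,.088),"pin":W(-60+180*np.cos(b),-95+180*np.sin(b),.116),
     "n--":W(-88.5,-76.5,.052),"n-+":W(-88.5,76.5,.052),"n++":W(-31.5,76.5,.052),"n+-":W(-31.5,-76.5,.052),"ax":W(0,0,.04),"worn":W(-60,0,.068)}
def fit(obs,x0):  # obs: (cam, name, (u,v))
    f=lambda x:np.concatenate([w2pix(p,model(x)[1][n])-np.array(uv) for p,n,uv in obs])
    r=least_squares(f,x0,loss="soft_l1",x_scale=[.01,.01,.05,.05]); return r.x,f(r.x).reshape(-1,2)
E
python3 - <<'E'
from fit import *
np.set_printoptions(precision=4,suppress=True)
T=env.read_camera("top");S=env.read_camera("side")
t=lambda a,b:(260+a/6,140+b/6); s=lambda a,b:(230+a/5,180+b/5)
obs=[(T,"knob",t(165,438)),(T,"pin",t(300,428)),(T,"worn",t(462,285)),(T,"n-+",t(530,440)),(T,"n--",t(499,143)),(T,"n++",t(420,450)),(T,"ax",t(336,310)),
(S,"knob",s(197,130)),(S,"pin",s(256,167)),(S,"n++",s(290,388)),(S,"n-+",s(358,484)),(S,"n--",s(675,365)),(S,"n+-",s(603,285)),(S,"worn",s(490,342))]
x,r=fit(obs,[.556,-.061,1.65,1.0]); print(x,np.degrees(x[2:])); 
for o,e in zip(obs,r): print(o[1],e)
W,_=model(x)
for n in("knob","pin"): print(n,_[n])
for i,y in enumerate((48,0,-48)): print("pocket",i,W(-60,y,.04))
# top cam positions
print(-T["R"].T@T["t"],-S["R"].T@S["t"])
E
```

```text
[ 0.5537 -0.0629  1.6765  1.0634] [96.0565 60.9274]
knob [ 1.003 -0.903]
pin [ 1.108  -2.1054]
worn [ 0.6624 -0.0599]
n-+ [ 1.6537 -0.103 ]
n-- [ 0.3643 -1.6906]
n++ [0.471  0.2143]
ax [ 0.3722 -0.3965]
knob [-0.6091  0.1139]
pin [-0.708  -0.4866]
n++ [-1.6176 -1.0412]
n-+ [-1.8663 -0.6252]
n-- [ 1.2215 -0.8606]
n+- [-0.0448 -2.0561]
worn [-0.6263  0.2336]
knob [np.float64(0.4845642147639423), np.float64(0.020234955551583875), 0.088]
pin [np.float64(0.4888542502981488), np.float64(-0.04219583568893408), 0.116]
pocket 0 [np.float64(0.5123235488640066), np.float64(-0.1276616954257828), 0.04]
pocket 1 [np.float64(0.5600556308053012), np.float64(-0.12259727506906583), 0.04]
pocket 2 [np.float64(0.6077877127465959), np.float64(-0.11753285471234887), 0.04]
[0.2729 0.0504 1.5709] [ 0.2749 -0.618   0.6157]
```

Candidates for the first reach (top view): the knob is the black cap at (287,213). Others it could be taken for are the clamp pin at (310,211) and the small key at (400,250). The crop shows the black cap on a wider post, so (287,213) it is. The bar stands half open, at about 61°. The three brass dies are at (212,211), (186,248) and (220,242), all with the relief up. The blue one at (210,280) is a decoy.

```bash
cat > mv.py <<'E'
# usage: python3 mv.py x y z heading_deg(tool y, mod 180)  -> tool-frame shift (cm) and turn (deg)
import sys; from rig import env; import numpy as np
from scipy.spatial.transform import Rotation as Ro
def go(x,y,z,h=None,s=None):
    s=s or env.get_state(); R=Ro.from_euler("xyz",s["ee_rot"]).as_matrix()
    d=R.T@(np.array([x,y,z])-s["tool_pos"])*100
    cur=np.degrees(np.arctan2(R[1,1],R[0,1]))
    if h is None: h=cur
    dh=(h-cur+90)%180-90
    yd=np.radians(cur+dh); Y=np.array([np.cos(yd),np.sin(yd),0]);Z=np.array([0,0,-1.]);X=np.cross(Y,Z)
    rv=np.degrees(Ro.from_matrix(R.T@np.column_stack([X,Y,Z])).as_rotvec())
    return d,rv,cur,dh
if __name__=="__main__":
    a=[float(v) for v in sys.argv[1:]]
    d,rv,c,dh=go(*a); s=env.get_state()
    print("T",np.round(d,2),"R",np.round(rv,1),"heading",round(c,1),"turn",round(dh,1),"q",np.round(s["qpos"],2),"t",round(s["clock"],1))
E
python3 mv.py .4846 .0202 .17 39.75
```

```text
T [-43.96 -41.99   6.13] R [-0.  -0.  27.6] heading 67.4 turn -27.6 q [ 1.08  0.49  1.35  0.    1.3  -0.1 ] t 1.9
```

```bash
python3 -m crank '[{"fingers":8.5,"translation":[-22,-21,3],"rotation":[0,0,14]},{"fingers":6,"translation":[-43.96,-41.99,6.1],"rotation":[0,0,27.6]},{"fingers":6,"translation":[-43.96,-41.99,6.1],"rotation":[0,0,27.6]},{"fingers":6,"translation":[-43.96,-41.99,6.1],"rotation":[0,0,27.6]},{"fingers":6,"translation":[-43.96,-41.99,6.1],"rotation":[0,0,27.6]},{"fingers":6,"translation":[-43.96,-41.99,6.1],"rotation":[0,0,27.6]},{"fingers":6,"translation":[-43.96,-41.99,6.1],"rotation":[0,0,27.6]},{"fingers":6,"translation":[-43.96,-41.99,6.1],"rotation":[0,0,27.6]}]' 20; python3 mv.py .4846 .0202 .17 39.75
```

```text
clock: 2.7
tool_pos: [0.4009, 0.2107, 0.1915]
ee_rot: [3.141, 0.0, 2.265]
wrist_force: [0.9, 0.9, 1.1]
opening: 0.0599
T [-19.99  -5.76   2.15] R [0. 0. 0.] heading 39.8 turn -0.0 q [ 0.35  0.31  1.81 -0.    1.03 -0.34] t 2.7
```

```bash
python3 -m crank '[{"fingers":6,"translation":[0,0,0],"rotation":[0,0,0]},{"fingers":6,"translation":[0,0,0],"rotation":[0,0,0]}]'; python3 mv.py .4846 .0202 .17 39.75
```

```text
clock: 2.9
tool_pos: [0.4008, 0.2116, 0.1914]
ee_rot: [3.141, -0.0, 2.262]
wrist_force: [-0.1, 0.9, 0.7]
opening: 0.0604
T [-20.09  -5.75   2.14] R [ 0.  -0.  -0.1] heading 39.6 turn 0.1 q [ 0.35  0.31  1.8   0.    1.03 -0.34] t 2.9
```

```bash
python3 -m crank '[{"fingers":6,"translation":[-20.1,-5.75,2.1],"rotation":[0,0,0]},{"fingers":6,"translation":[-20.1,-5.75,2.1],"rotation":[0,0,0]},{"fingers":6,"translation":[-20.1,-5.75,2.1],"rotation":[0,0,0]},{"fingers":6,"translation":[-20.1,-5.75,2.1],"rotation":[0,0,0]},{"fingers":6,"translation":[-20.1,-5.75,2.1],"rotation":[0,0,0]},{"fingers":6,"translation":[-20.1,-5.75,2.1],"rotation":[0,0,0]}]'
python3 - <<'E'
from h import *
T=env.read_camera("top");S=env.read_camera("side")
crop(T,290,200,80,80,7,"c_top");crop(S,275,200,80,80,7,"c_side")
E
```

```text
clock: 3.5
tool_pos: [0.4854, 0.0211, 0.1702]
ee_rot: [3.141, -0.0, 2.264]
wrist_force: [0.1, 0.2, 0.6]
opening: 0.0602
c_top origin 250 160 scale 7
c_side origin 235 160 scale 7
```

View pics/c_side.png

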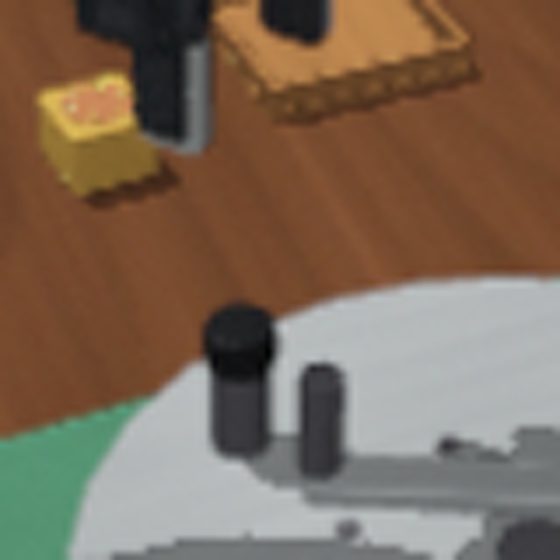

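```bash
python3 mv.py .4846 .0202 .063 39.75
```

```text
T [-0.22 -0.14 10.74] R [-0.  -0.   0.1] heading 39.8 turn -0.1 q [-0.08  0.38  1.76  0.    1.01 -0.77] t 3.6
```

The side crop shows the open fingers hovering over the black cap at about (269,207), with the pin to its right, clear of them. Descending.

```bash
python3 -m crank '[{"fingers":6,"translation":[-0.1,-0.1,4],"rotation":[0,0,0]},{"fingers":6,"translation":[-0.1,-0.1,8],"rotation":[0,0,0]},{"fingers":6,"translation":[-0.1,-0.1,10.7],"rotation":[0,0,0]},{"fingers":6,"translation":[-0.1,-0.1,10.7],"rotation":[0,0,0]},{"fingers":0.5,"translation":[-0.1,-0.1,10.7],"rotation":[0,0,0]},{"fingers":0.5,"translation":[-0.1,-0.1,10.7],"rotation":[0,0,0]},{"fingers":0.5,"translation":[-0.1,-0.1,10.7],"rotation":[0,0,0]},{"fingers":0.5,"translation":[-0.1,-0.1,10.7],"rotation":[0,0,0]}]' 20
```

```text
clock: 4.4
tool_pos: [0.4857, 0.0203, 0.065]
ee_rot: [3.139, 0.002, 2.265]
wrist_force: [-0.4, 7.1, 8.2]
opening: 0.0226
```

```bash
python3 -m crank '[{"fingers":0.5,"translation":[0,0,0],"rotation":[0,0,0]},{"fingers":0.5,"translation":[0,0,0],"rotation":[0,0,0]}]'
cat > arc.py <<'E'
# arc rows about centre: python3 arc.py cx cy total_deg n turn(1/0)  from current pose
import sys; from mv import *
cx,cy,tot,n,tu=[float(v) for v in sys.argv[1:6]]; n=int(n)
s=env.get_state();R=Ro.from_euler("xyz",s["ee_rot"]).as_matrix();p=s["tool_pos"];r=p[:2]-[cx,cy]
print("radius",np.hypot(*r),"ang",np.degrees(np.arctan2(r[1],r[0])))
for i in range(1,n+1):
    a=np.radians(tot*i/n);q=np.array([cx+np.cos(a)*r[0]-np.sin(a)*r[1],cy+np.sin(a)*r[0]+np.cos(a)*r[1],p[2]])
    print(np.round(R.T@(q-p)*100,2)," turn z",round(-np.degrees(a)*tu,1))
E
python3 arc.py .5537 -.063 -45 6 1
```

```text
clock: 4.6
tool_pos: [0.4857, 0.0203, 0.065]
ee_rot: [3.139, 0.002, 2.265]
wrist_force: [0.8, 8.1, 8.1]
opening: 0.0235
radius 0.10755373522509006 ang 129.2291982749344
[-0.11  1.4   0.  ]  turn z 7.5
[-0.39  2.78  0.01]  turn z 15.0
[-0.86  4.11  0.01]  turn z 22.5
[-1.49  5.36  0.02]  turn z 30.0
[-2.28  6.53  0.02]  turn z 37.5
[-3.22  7.58  0.03]  turn z 45.0
```

```bash
python3 -m crank '[{"fingers":0.5,"translation":[-0.1,1.4,0],"rotation":[0,0,7.5]},{"fingers":0.5,"translation":[-0.4,2.8,0],"rotation":[0,0,15]},{"fingers":0.5,"translation":[-0.85,4.1,0],"rotation":[0,0,22.5]},{"fingers":0.5,"translation":[-1.5,5.35,0],"rotation":[0,0,30]},{"fingers":0.5,"translation":[-2.3,6.5,0],"rotation":[0,0,37.5]},{"fingers":0.5,"translation":[-3.2,7.6,0],"rotation":[0,0,45]},{"fingers":0.5,"translation":[-3.2,7.6,0],"rotation":[0,0,45]}]'; python3 arc.py .5537 -.063 -45 6 1
python3 - <<'E'
from h import *
T=env.read_camera("top");crop(T,315,190,120,100,6,"d_top")
E
```

```text
clock: 5.3
tool_pos: [0.5661, 0.0449, 0.065]
ee_rot: [3.138, -0.002, 1.474]
wrist_force: [0.2, 13.1, 7.3]
opening: 0.0228
radius 0.10864938474705031 ang 83.47265185037699
[-0.12  1.42  0.01]  turn z 7.5
[-0.42  2.81  0.01]  turn z 15.0
[-0.9   4.14  0.02]  turn z 22.5
[-1.55  5.41  0.02]  turn z 30.0
[-2.36  6.57  0.02]  turn z 37.5
[-3.32  7.63  0.03]  turn z 45.0
d_top origin 255 140 scale 6
```

View pics/d_top.png

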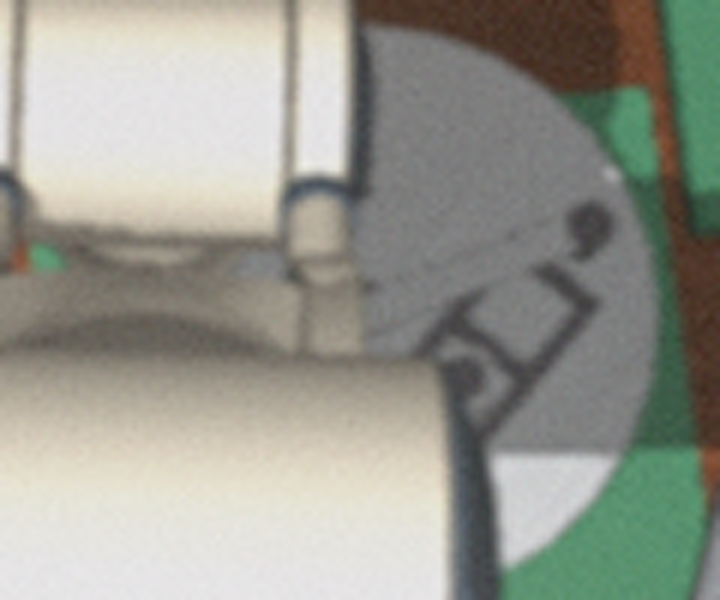

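The turntable is following the knob: the nest has turned to about 45°. Carrying on to the loading detent.

```bash
python3 -m crank '[{"fingers":0.5,"translation":[-0.1,1.4,0],"rotation":[0,0,7.5]},{"fingers":0.5,"translation":[-0.4,2.8,0],"rotation":[0,0,15]},{"fingers":0.5,"translation":[-0.9,4.1,0],"rotation":[0,0,22.5]},{"fingers":0.5,"translation":[-1.5,5.35,0],"rotation":[0,0,30]},{"fingers":0.5,"translation":[-2.3,6.5,0],"rotation":[0,0,37.5]},{"fingers":0.5,"translation":[-3.2,7.5,0],"rotation":[0,0,44]},{"fingers":0.5,"translation":[-3.2,7.5,0],"rotation":[0,0,44]},{"fingers":4,"translation":[-3.2,7.5,0],"rotation":[0,0,44]}]'; python3 arc.py .5537 -.063 -1 1 1
python3 -m crank '[{"fingers":5,"translation":[0,0,0],"rotation":[0,0,0]},{"fingers":5,"translation":[0,0,0],"rotation":[0,0,0]},{"fingers":5,"translation":[0,0,-4],"rotation":[0,0,0]},{"fingers":5,"translation":[0,0,-8],"rotation":[0,0,0]},{"fingers":5,"translation":[0,0,-12],"rotation":[0,0,0]},{"fingers":5,"translation":[0,0,-12],"rotation":[0,0,0]}]'
python3 mv.py .45 .25 .25 0
```

```text
clock: 6.15
tool_pos: [0.636, 0.0051, 0.0647]
ee_rot: [3.14, -0.001, 0.713]
wrist_force: [0.1, 1.0, -0.3]
opening: 0.0367
radius 0.10681187491593568 ang 39.630475416280625
[-0.01  0.19  0.  ]  turn z 1.0
clock: 6.75
tool_pos: [0.6377, 0.0051, 0.1892]
ee_rot: [3.135, -0.006, 0.712]
wrist_force: [1.3, 1.0, -0.6]
opening: 0.0501
T [  1.84 -30.77  -6.26] R [  0.5  -0.2 -49.2] heading -49.2 turn 49.2 q [-0.09  0.55  1.37 -0.    1.21  0.77] t 6.8
```

```bash
python3 mv.py .35 .3 .25 -49.2;  python3 -m crank '[{"fingers":5,"translation":[-1,-10,-2],"rotation":[0,0,0]},{"fingers":5,"translation":[-3.5,-41.2,-6],"rotation":[0,0,0]},{"fingers":5,"translation":[-3.5,-41.2,-6],"rotation":[0,0,0]},{"fingers":5,"translation":[-3.5,-41.2,-6],"rotation":[0,0,0]},{"fingers":5,"translation":[-3.5,-41.2,-6],"rotation":[0,0,0]},{"fingers":5,"translation":[-3.5,-41.2,-6],"rotation":[0,0,0]},{"fingers":5,"translation":[-3.5,-41.2,-6],"rotation":[0,0,0]},{"fingers":5,"translation":[-3.5,-41.2,-6],"rotation":[0,0,0]}]'
python3 - <<'E'
from h import *
T=env.read_camera("top");crop(T,315,190,120,100,6,"e_top")
S=env.read_camera("side");crop(S,310,240,160,120,5,"e_side");cv2.imwrite("pics/e_T.png",T["pixels"][:,:,::-1])
E
```

```text
T [ -2.46 -41.09  -6.35] R [ 0.4 -0.3  0. ] heading -49.2 turn -0.0 q [-0.09  0.55  1.37 -0.    1.21  0.77] t 6.8
clock: 7.55
tool_pos: [0.3504, 0.2827, 0.2412]
ee_rot: [3.142, -0.0, 0.712]
wrist_force: [1.6, 1.5, 1.5]
opening: 0.0501
e_top origin 255 140 scale 6
e_side origin 230 180 scale 5
```

View pics/e_top.png

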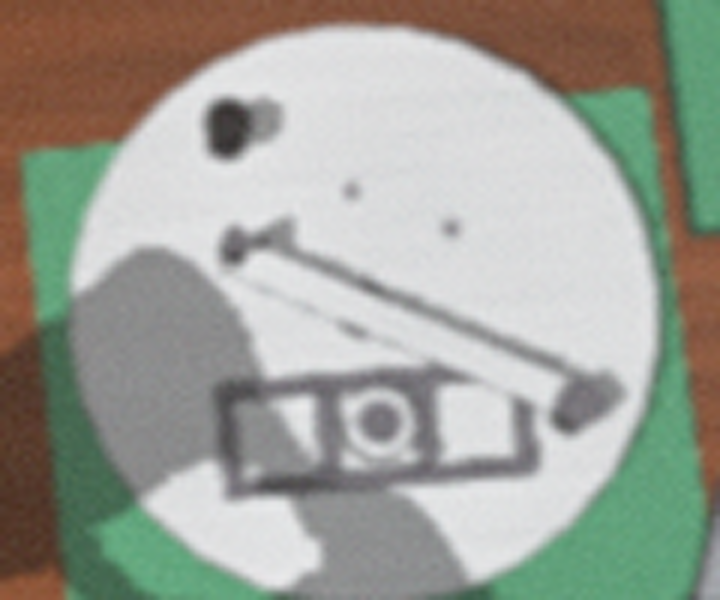

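View pics/e_side.png

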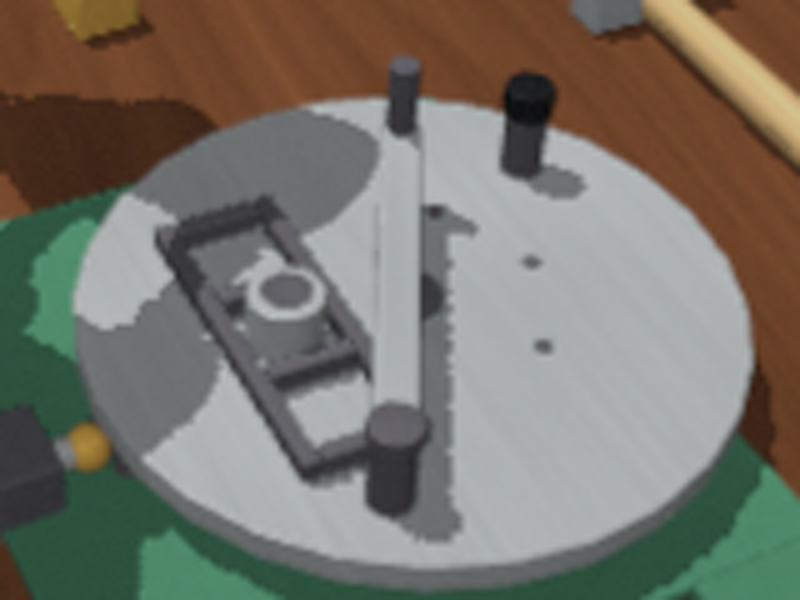

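View pics/e_T.png

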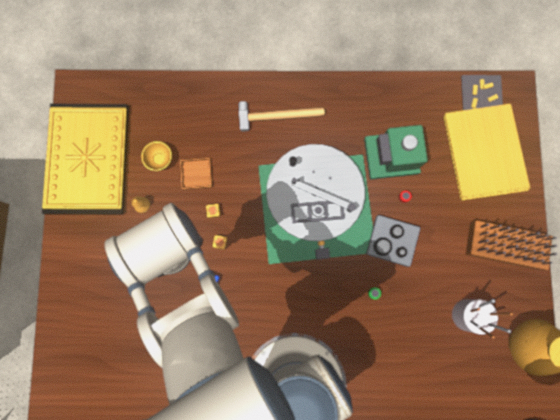

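Run:
```python
from fit import *
np.set_printoptions(precision=4,suppress=True)
T=env.read_camera("top");S=env.read_camera("side")
t=lambda a,b:(255+a/6,140+b/6); s=lambda a,b:(230+a/5,180+b/5)
obs=[(T,"knob",t(228,130)),(T,"pin",t(234,249)),(T,"worn",t(380,419)),(T,"n-+",t(230,491)),(T,"n--",t(537,467)),(T,"n++",t(220,385)),
(S,"knob",s(528,87)),(S,"pin",s(404,67)),(S,"n++",s(270,200)),(S,"n-+",s(157,235)),(S,"n--",s(310,466)),(S,"worn",s(287,290))]
x,r=fit(obs,[.556,-.061,.1,1.0]); print(x,np.degrees(x[2:])); 
for o,e in zip(obs,r): print(o[1],e)
W,_=model(x)
for n in("knob","pin"): print(n,np.array(_[n]))
print("hinge",np.array(W(-60,-95,.072)),"pin open",np.array(W(120,-95,.116)))
for i,y in enumerate((48,0,-48)): print("pocket",i,np.array(W(-60,y,.04)))
for n,p in(("T",T),("S",S)):
  for l in env.landmark_of(p,"tray_in"): print(n,l["confidence"],l["position"],pix2w(p,l["position"],.004))
```

```text
[ 0.5549 -0.0628  0.1003  1.0856] [ 5.7462 62.2001]
knob [ 0.4508 -2.3558]
pin [ 0.6384 -1.6758]
worn [ 0.9535 -0.3217]
n-+ [0.3531 0.696 ]
n-- [ 1.6793 -0.3634]
n++ [ 0.0273 -0.9648]
knob [-0.0476 -0.9298]
pin [-1.0613 -0.8918]
n++ [-0.4337 -1.3356]
n-+ [-1.3221 -1.4408]
n-- [-0.5203  0.3335]
worn [0.0195 0.2595]
knob [0.6385 0.0059 0.088 ]
pin [0.5723 0.0035 0.116 ]
hinge [ 0.5047 -0.1633  0.072 ] pin open [ 0.6838 -0.1453  0.116 ]
pocket 0 [ 0.4904 -0.021   0.04  ]
pocket 1 [ 0.4952 -0.0688  0.04  ]
pocket 2 [ 0.5    -0.1165  0.04  ]
T 0.95 [198.7, 175.7] [0.6072 0.291  0.004 ]
T 0.18 [402.8, 248.9] [ 0.3878 -0.3193  0.004 ]
S 0.97 [281.0, 166.2] [0.6105 0.2888 0.004 ]
S 0.48 [311.8, 239.0] [ 0.5729 -0.0247  0.004 ]
```

```bash
python3 mv.py .572 .0035 .16 -22.5
```

```text
T [-1.54 35.36  8.09] R [  0.    0.  -26.7] heading -49.2 turn 26.7 q [ 0.54  0.24  1.74 -0.    1.16  1.4 ] t 7.8
```

```bash
python3 -m crank '[{"fingers":4,"translation":[-0.5,15,2],"rotation":[0,0,-13]},{"fingers":4,"translation":[-1.5,35.4,8],"rotation":[0,0,-26.7]},{"fingers":4,"translation":[-1.5,35.4,8],"rotation":[0,0,-26.7]},{"fingers":4,"translation":[-1.5,35.4,8],"rotation":[0,0,-26.7]},{"fingers":4,"translation":[-1.5,35.4,8],"rotation":[0,0,-26.7]},{"fingers":4,"translation":[-1.5,35.4,8],"rotation":[0,0,-26.7]},{"fingers":4,"translation":[-1.5,35.4,8],"rotation":[0,0,-26.7]},{"fingers":4,"translation":[-1.5,35.4,8],"rotation":[0,0,-26.7]}]';python3 mv.py .572 .0035 .091 -22.5
```

```text
clock: 8.65
tool_pos: [0.5736, -0.0005, 0.1597]
ee_rot: [-3.141, 0.0, 1.174]
wrist_force: [0.6, 0.2, -0.4]
opening: 0.0401
T [ 0.31 -0.3   6.87] R [-0.   0.  -0.2] heading -22.7 turn 0.2 q [-0.1   0.5   1.56 -0.    1.08  0.29] t 8.7
```

```bash
python3 -m crank '[{"fingers":4,"translation":[0.3,-0.3,0],"rotation":[0,0,0]},{"fingers":4,"translation":[0.3,-0.3,4],"rotation":[0,0,0]},{"fingers":4,"translation":[0.3,-0.3,6.9],"rotation":[0,0,0]},{"fingers":4,"translation":[0.3,-0.3,6.9],"rotation":[0,0,0]},{"fingers":0,"translation":[0.3,-0.3,6.9],"rotation":[0,0,0]},{"fingers":0,"translation":[0.3,-0.3,6.9],"rotation":[0,0,0]},{"fingers":0,"translation":[0.3,-0.3,6.9],"rotation":[0,0,0]},{"fingers":0,"translation":[0.3,-0.3,6.9],"rotation":[0,0,0]}]' 20;python3 arc.py .5042 -.1633 -62 8 1
```

```text
clock: 9.45
tool_pos: [0.5712, 0.0075, 0.0933]
ee_rot: [3.139, -0.0, 1.178]
wrist_force: [-1.2, -4.0, 8.9]
opening: 0.0133
radius 0.18350861436199228 ang 68.58061938767008
[-0.12  2.48  0.01]  turn z 7.8
[-0.57  4.92  0.01]  turn z 15.5
[-1.35  7.27  0.02]  turn z 23.2
[-2.44  9.5   0.02]  turn z 31.0
[-3.82 11.56  0.02]  turn z 38.8
[-5.46 13.42  0.03]  turn z 46.5
[-7.34 15.04  0.03]  turn z 54.2
[-9.42 16.39  0.03]  turn z 62.0
```

```bash
python3 -m crank '[{"fingers":0,"translation":[-0.1,2.45,0],"rotation":[0,0,7.8]},{"fingers":0,"translation":[-0.6,4.85,0],"rotation":[0,0,15.5]},{"fingers":0,"translation":[-1.4,7.2,0],"rotation":[0,0,23.2]},{"fingers":0,"translation":[-2.5,9.4,0],"rotation":[0,0,31]},{"fingers":0,"translation":[-3.9,11.4,0],"rotation":[0,0,38.8]},{"fingers":0,"translation":[-5.5,13.2,0],"rotation":[0,0,46.5]},{"fingers":0,"translation":[-7.4,14.8,0],"rotation":[0,0,54.2]},{"fingers":0,"translation":[-9.5,16.1,0],"rotation":[0,0,61.5]}]'
python3 -m crank '[{"fingers":0,"translation":[0,0,0],"rotation":[0,0,0]},{"fingers":4,"translation":[0,0,0],"rotation":[0,0,0]},{"fingers":4,"translation":[0,0,0],"rotation":[0,0,0]},{"fingers":5,"translation":[0,0,-4],"rotation":[0,0,0]},{"fingers":5,"translation":[0,0,-8],"rotation":[0,0,0]},{"fingers":6,"translation":[0,0,-10],"rotation":[0,0,0]}]'; python3 mv.py .4952 -.0688 .16 5.8;python3 - <<'E'
from h import *
T=env.read_camera("top");crop(T,315,190,120,100,6,"f_top")
S=env.read_camera("side");crop(S,310,240,160,120,5,"f_side")
E
```

```text
clock: 10.25
tool_pos: [0.6851, -0.1423, 0.0934]
ee_rot: [3.141, -0.004, 0.099]
wrist_force: [4.8, 0.3, 1.7]
opening: 0.0132
clock: 10.85
tool_pos: [0.6838, -0.1412, 0.1958]
ee_rot: [3.14, -0.003, 0.105]
wrist_force: [-0.6, -1.5, 2.2]
opening: 0.0602
T [-18.01  -9.19   3.5 ] R [  0.2  -0.1 -89.8] heading -84.0 turn 89.8 q [-0.29  0.63  1.19  0.    1.32  1.18] t 10.8
f_top origin 255 140 scale 6
f_side origin 230 180 scale 5
```

View pics/f_side.png

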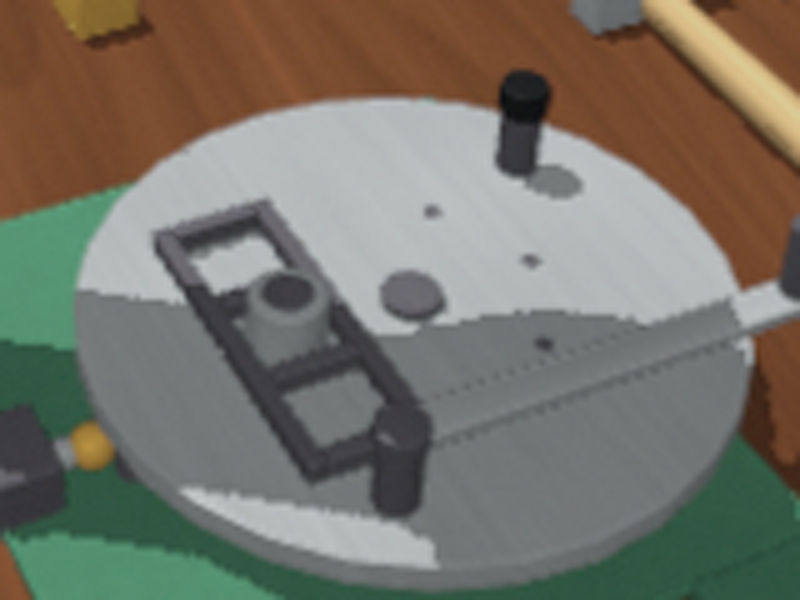

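The bar is fully open: the pin is off the table's right edge at (390,232). The worn die stands in the middle pocket with its top at about (287,238). Going for it.

```bash
python3 -m crank '[{"fingers":6,"translation":[-3,-1,0],"rotation":[0,0,-8]},{"fingers":6,"translation":[-6,-3,0],"rotation":[0,0,-16]},{"fingers":6,"translation":[-9,-4.6,0],"rotation":[0,0,-24]},{"fingers":6,"translation":[-12,-6,0],"rotation":[0,0,-32]},{"fingers":6,"translation":[-15,-7.6,0],"rotation":[0,0,-40]},{"fingers":6,"translation":[-18,-9.2,0],"rotation":[0,0,-48]},{"fingers":6,"translation":[-18,-9.2,0],"rotation":[0,0,-56]},{"fingers":6,"translation":[-18,-9.2,0],"rotation":[0,0,-64]}]';python3 mv.py .4945 -.0689 .16 5.8
```

```text
clock: 11.75
tool_pos: [0.4928, -0.0679, 0.1916]
ee_rot: [-3.14, 0.0, 1.228]
wrist_force: [0.4, 0.1, 0.7]
opening: 0.0597
T [-0.04  0.2   3.16] R [ -0.1  -0.  -25.4] heading -19.6 turn 25.4 q [-0.26  0.36  1.7   0.    1.07  0.09] t 11.8
```

```bash
python3 -m crank '[{"fingers":6,"translation":[0,0.2,3],"rotation":[0,0,-8.4]},{"fingers":6,"translation":[0,0.2,6],"rotation":[0,0,-16.8]},{"fingers":6,"translation":[0,0.2,8],"rotation":[0,0,-25.4]},{"fingers":6,"translation":[0,0.2,8],"rotation":[0,0,-25.4]}]';python3 mv.py .4945 -.0689 .053 5.8
python3 - <<'E'
from h import *
S=env.read_camera("side");crop(S,290,225,110,90,7,"g_side")
E
```

```text
clock: 12.15
tool_pos: [0.4941, -0.0687, 0.1095]
ee_rot: [-3.137, -0.002, 1.668]
wrist_force: [0.0, -0.0, 0.3]
opening: 0.0599
T [-0.04  0.07  5.65] R [-0.3 -0.1 -0.2] heading 5.6 turn 0.2 q [-0.26  0.49  1.79  0.    0.87 -0.36] t 12.2
g_side origin 235 180 scale 7
```

View pics/g_side.png

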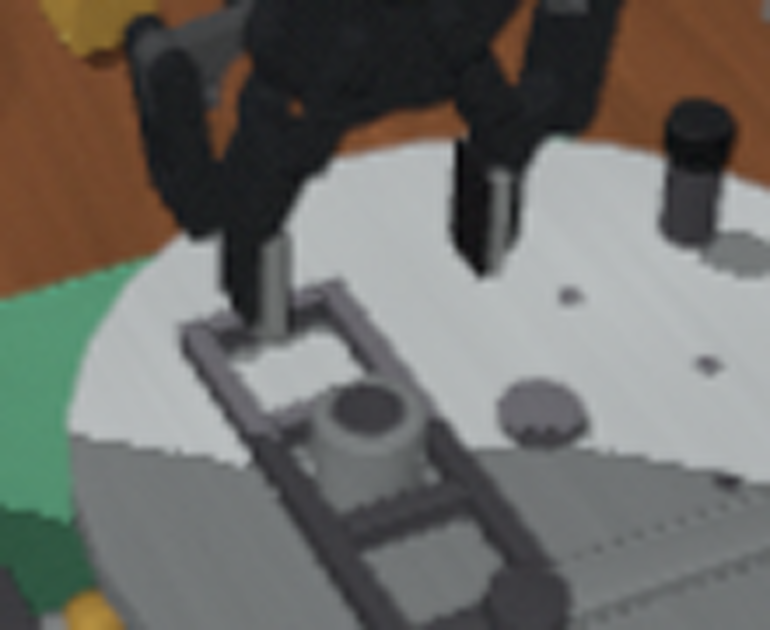

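The fingers straddle the worn die's axis, with its top at about (288,238). Descending and gripping.

```bash
python3 -m crank '[{"fingers":6,"translation":[0,0.05,3],"rotation":[0,0,0]},{"fingers":6,"translation":[0,0.05,5.6],"rotation":[0,0,0]},{"fingers":6,"translation":[0,0.05,5.6],"rotation":[0,0,0]},{"fingers":2,"translation":[0,0.05,5.6],"rotation":[0,0,0]},{"fingers":2,"translation":[0,0.05,5.6],"rotation":[0,0,0]},{"fingers":2,"translation":[0,0.05,5.6],"rotation":[0,0,0]},{"fingers":2,"translation":[0,0.05,5.6],"rotation":[0,0,0]}]' 50
python3 -m crank '[{"fingers":2,"translation":[0,0,-2],"rotation":[0,0,0]},{"fingers":2,"translation":[0,0,-5],"rotation":[0,0,0]},{"fingers":2,"translation":[0,0,-9],"rotation":[0,0,0]},{"fingers":2,"translation":[0,0,-10],"rotation":[0,0,0]}]'
python3 mv.py .609 .29 .15 5.8
```

```text
clock: 12.9
tool_pos: [0.4973, -0.0696, 0.0578]
ee_rot: [3.14, 0.001, 1.664]
wrist_force: [-3.1, 0.5, 10.7]
opening: 0.0316
clock: 13.3
tool_pos: [0.4985, -0.0698, 0.1607]
ee_rot: [3.135, 0.002, 1.664]
wrist_force: [-0.1, -0.1, -2.6]
opening: 0.0313
T [34.8  14.34  1.08] R [ 0.4  0.1 -0.5] heading 5.3 turn 0.5 q [-0.26  0.41  1.73 -0.    0.99 -0.35] t 13.3
```

```bash
python3 -m crank '[{"fingers":2,"translation":[4,1.5,0],"rotation":[0,0,0]},{"fingers":2,"translation":[34.8,14.3,1],"rotation":[0,0,0]},{"fingers":2,"translation":[34.8,14.3,1],"rotation":[0,0,0]},{"fingers":2,"translation":[34.8,14.3,1],"rotation":[0,0,0]},{"fingers":2,"translation":[34.8,14.3,1],"rotation":[0,0,0]},{"fingers":2,"translation":[34.8,14.3,1],"rotation":[0,0,0]},{"fingers":2,"translation":[34.8,14.3,1],"rotation":[0,0,0]},{"fingers":2,"translation":[34.8,14.3,1],"rotation":[0,0,0]}]'
python3 mv.py .609 .29 .025 5.8
python3 - <<'E'
from h import *
S=env.read_camera("side");crop(S,280,150,110,90,7,"h_side")
E
```

```text
clock: 14.1
tool_pos: [0.6068, 0.2938, 0.1466]
ee_rot: [3.14, -0.001, 1.665]
wrist_force: [1.1, 0.1, -1.7]
opening: 0.0317
T [-0.41  0.17 12.16] R [ 0.1 -0.  -0.4] heading 5.4 turn 0.4 q [0.36 0.64 1.31 0.   1.19 0.27] t 14.1
h_side origin 225 105 scale 7
```

View pics/h_side.png

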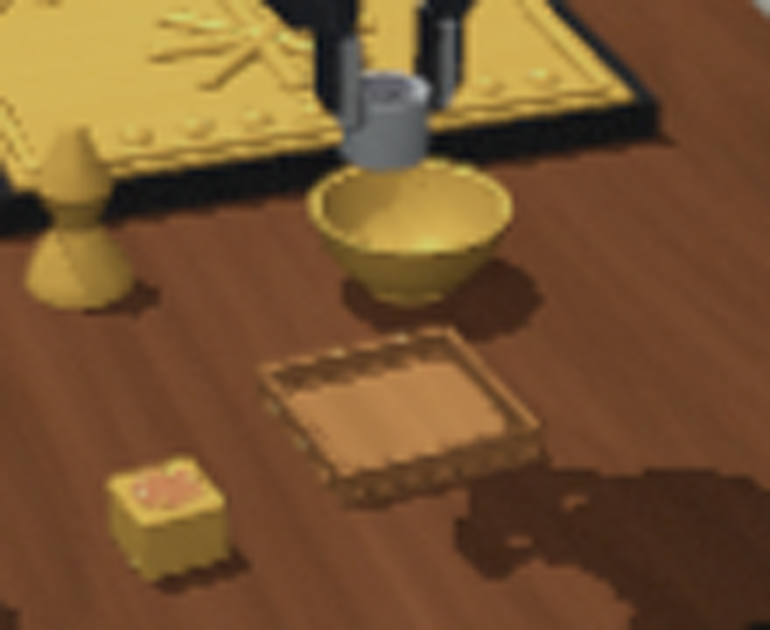

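```bash
python3 -m crank '[{"fingers":2,"translation":[-0.4,0.2,4],"rotation":[0,0,0]},{"fingers":2,"translation":[-0.4,0.2,8],"rotation":[0,0,0]},{"fingers":2,"translation":[-0.4,0.2,11],"rotation":[0,0,0]},{"fingers":2,"translation":[-0.4,0.2,12.2],"rotation":[0,0,0]},{"fingers":2,"translation":[-0.4,0.2,12.2],"rotation":[0,0,0]}]'
python3 -m crank '[{"fingers":5,"translation":[0,0,0],"rotation":[0,0,0]},{"fingers":5,"translation":[0,0,0],"rotation":[0,0,0]},{"fingers":5,"translation":[0,0,-2],"rotation":[0,0,0]},{"fingers":5,"translation":[0,0,-6],"rotation":[0,0,0]},{"fingers":6,"translation":[0,0,-11],"rotation":[0,0,0]},{"fingers":6,"translation":[0,0,-13],"rotation":[0,0,0]}]'
python3 - <<'E'
from h import *
S=env.read_camera("side");crop(S,240,170,150,90,5,"i_side");T=env.read_camera("top");crop(T,205,220,100,110,6,"i_top")
E
```

```text
clock: 14.65
tool_pos: [0.6082, 0.2864, 0.0232]
ee_rot: [-3.14, 0.0, 1.664]
wrist_force: [-1.1, 1.1, -1.2]
opening: 0.0313
clock: 15.25
tool_pos: [0.6108, 0.2875, 0.1603]
ee_rot: [3.134, -0.002, 1.665]
wrist_force: [0.5, -0.5, 0.1]
opening: 0.06
i_side origin 165 125 scale 5
i_top origin 155 165 scale 6
```

View pics/i_side.png

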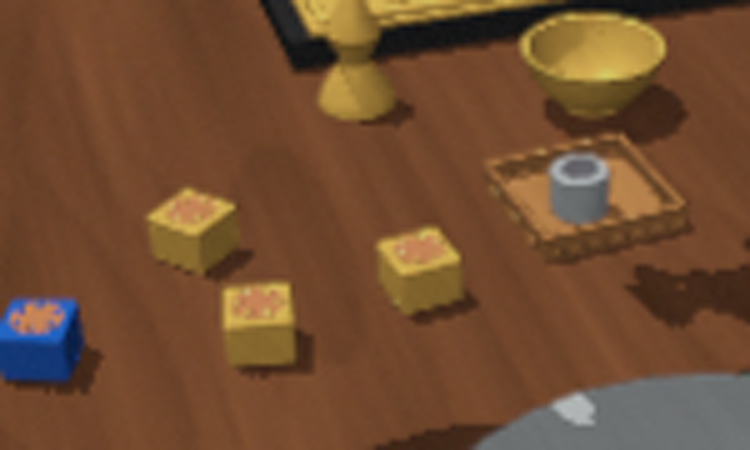

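View pics/i_top.png

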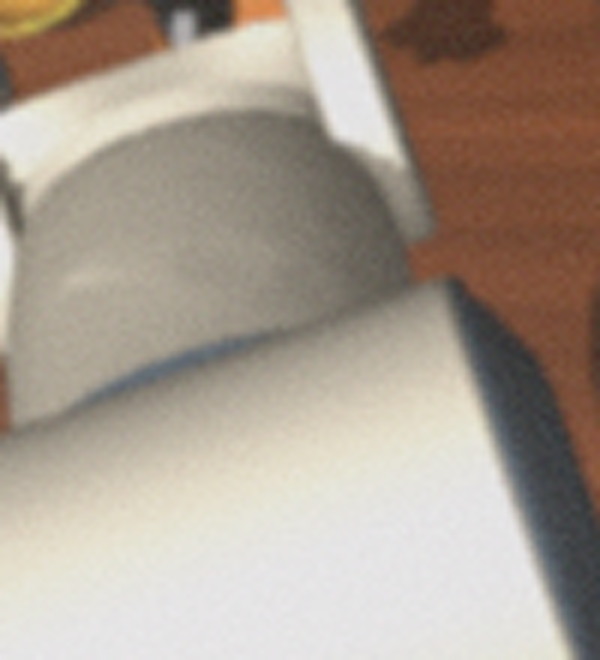

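```bash
cat > diefit.py <<'E'
from h import *
from scipy.optimize import least_squares
def diefit(obs,z=.028,x0=None):
    # obs: list of (cam, [4 corners px in order]); x,y,yaw
    pts=np.mean([[pix2w(p,c,z) for c in cs] for p,cs in obs],0)
    x,y=pts[:,:2].mean(0)
    e=pts[1]-pts[0]; 
    def f(v):
        out=[]
        for p,cs in obs:
            for k,c in enumerate(cs):
                a=v[2]+s*k*np.pi/2
                # corner k: edge from 0->1 along yaw
                o=np.array([[-18,-18],[18,-18],[18,18],[-18,18]])[k]*np.array([1,s])/1e3
                R=np.array([[np.cos(v[2]),-np.sin(v[2])],[np.sin(v[2]),np.cos(v[2])]])
                out.append(w2pix(p,[*(v[:2]+R@o),z])-np.array(c))
        return np.concatenate(out)
    g=pts[2]-pts[1]; s=1 if e[0]*g[1]-e[1]*g[0]>0 else -1
    r=least_squares(f,[x,y,np.arctan2(e[1],e[0])])
    return r.x[:2],np.degrees(r.x[2])%90,np.abs(r.fun).max(),pts[:,:2]
E
cat > m1.py <<'E'
from diefit import *
np.set_printoptions(precision=4,suppress=True)
S=env.read_camera("side");T=env.read_camera("top")
s=lambda a,b:(165+a/5,125+b/5)
D={"A":[(148,222),(190,187),(239,208),(200,243)],"B":[(222,287),(290,282),(297,322),(226,327)],"C":[(377,243),(440,228),(461,262),(398,278)]}
for k,c in D.items():
    xy,yaw,e,pts=diefit([(S,[s(*q) for q in c])]); print(k,xy,yaw,e,"edges mm",1000*np.linalg.norm(np.roll(pts,-1,0)-pts,axis=1),"top px center",w2pix(T,[*xy,.028]))
crop(T,205,240,80,90,6,"j")
E
python3 m1.py
```

```text
A [0.3918 0.3117] 40.53143933382993 0.8180421769788779 edges mm [40.6286 37.3459 39.1315 37.6256] top px center [188.348  246.1295]
B [0.4072 0.2162] 81.3529115704834 0.2504977937093713 edges mm [35.4792 36.7363 36.0268 36.3684] top px center [221.1405 240.9348]
C [0.4992 0.2365] 3.287744163821862 0.20187216508560368 edges mm [36.7711 35.5133 36.1969 35.9568] top px center [214.94  209.814]
j origin 165 195 scale 6
```

The side crop shows the worn die standing upright in the tray at about (281,163), and the three brass dies where they were. The two cameras differ by a few mm and the pockets allow only 1.5 mm each way. So I'll measure the nest by touch: grip its outer walls for x, then a dividing wall for y.

```bash
python3 mv.py .497 -.069 .16 5.8;  python3 -m crank '[{"fingers":8.3,"translation":[-4,-1,0],"rotation":[0,0,0]},{"fingers":8.3,"translation":[-34.4,-14.6,0],"rotation":[0,0,-0.4]},{"fingers":8.3,"translation":[-34.4,-14.6,0],"rotation":[0,0,-0.4]},{"fingers":8.3,"translation":[-34.4,-14.6,0],"rotation":[0,0,-0.4]},{"fingers":8.3,"translation":[-34.4,-14.6,0],"rotation":[0,0,-0.4]},{"fingers":8.3,"translation":[-34.4,-14.6,0],"rotation":[0,0,-0.4]},{"fingers":8.3,"translation":[-34.4,-14.6,0],"rotation":[0,0,-0.4]},{"fingers":8.3,"translation":[-34.4,-14.6,0],"rotation":[0,0,-0.4]}]' 20;python3 mv.py .497 -.069 .044 5.8
```

```text
T [-34.37 -14.49  -0.54] R [ 0.1 -0.  -0.4] heading 5.4 turn 0.4 q [0.35 0.63 1.3  0.   1.2  0.26] t 15.4
clock: 16.25
tool_pos: [0.4937, -0.0718, 0.1532]
ee_rot: [-3.14, -0.0, 1.67]
wrist_force: [0.1, 0.1, 0.4]
opening: 0.0829
T [ 0.24  0.38 10.92] R [-0.1 -0.  -0.1] heading 5.7 turn 0.1 q [-0.26  0.42  1.74 -0.    0.98 -0.36] t 16.2
```

```bash
python3 -m crank '[{"fingers":8.3,"translation":[0.2,0.3,4],"rotation":[0,0,0]},{"fingers":8.3,"translation":[0.2,0.3,8],"rotation":[0,0,0]},{"fingers":8.3,"translation":[0.2,0.3,10.8],"rotation":[0,0,0]},{"fingers":8.3,"translation":[0.2,0.3,10.8],"rotation":[0,0,0]},{"fingers":7,"translation":[0.2,0.3,10.8],"rotation":[0,0,0]},{"fingers":5,"translation":[0.2,0.3,10.8],"rotation":[0,0,0]},{"fingers":5,"translation":[0.2,0.3,10.8],"rotation":[0,0,0]},{"fingers":5,"translation":[0.2,0.3,10.8],"rotation":[0,0,0]}]' 20;python3 mv.py .497 -.069 .044 5.8
```

```text
clock: 17.05
tool_pos: [0.4968, -0.0673, 0.0482]
ee_rot: [-3.14, 0.0, 1.673]
wrist_force: [-29.8, -7.9, 58.3]
opening: 0.051
T [-0.17  0.    0.42] R [-0.1  0.   0. ] heading 5.8 turn -0.0 q [-0.25  0.6   1.83 -0.    0.72 -0.35] t 17.1
```

```bash
python3 -m crank '[{"fingers":5,"translation":[0,0,0],"rotation":[0,0,0]},{"fingers":5,"translation":[0,0,0],"rotation":[0,0,0]},{"fingers":5,"translation":[0,0,0],"rotation":[0,0,0]}]'
python3 - <<'E'
from h import *
S=env.read_camera("side");crop(S,290,225,110,90,7,"k_side")
E
```

```text
clock: 17.35
tool_pos: [0.4965, -0.0673, 0.0485]
ee_rot: [-3.14, 0.0, 1.672]
wrist_force: [-21.4, -5.8, 44.5]
opening: 0.0507
k_side origin 235 180 scale 7
```

View pics/k_side.png

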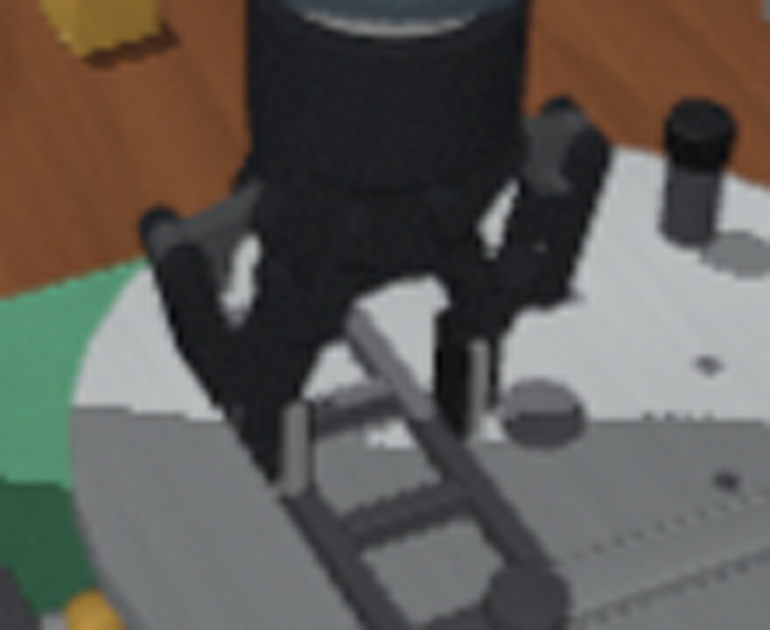

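The near finger rode up onto the nest wall: the opening stopped at 51 mm and the wrist force was 58 N. I'll lift off and repeat it lower.

```bash
python3 -m crank '[{"fingers":5,"translation":[0,0,-0.6],"rotation":[0,0,0]},{"fingers":8.4,"translation":[0,0,-1.5],"rotation":[0,0,0]},{"fingers":8.4,"translation":[0,0,-1.5],"rotation":[0,0,0]},{"fingers":8.4,"translation":[0,0,-1.5],"rotation":[0,0,0]},{"fingers":8.4,"translation":[0,0,-1.5],"rotation":[0,0,0]}]' 20;python3 mv.py .4955 -.069 .040 5.8
```

```text
clock: 17.9
tool_pos: [0.4985, -0.0672, 0.061]
ee_rot: [3.141, 0.0, 1.672]
wrist_force: [-0.3, 0.6, -0.2]
opening: 0.0842
T [-0.15 -0.32  2.1 ] R [ 0.  0. -0.] heading 5.8 turn 0.0 q [-0.25  0.57  1.82  0.    0.75 -0.35] t 17.9
```

```bash
python3 -m crank '[{"fingers":8.4,"translation":[-0.1,-0.3,1],"rotation":[0,0,0]},{"fingers":8.4,"translation":[-0.1,-0.3,2.1],"rotation":[0,0,0]},{"fingers":8.4,"translation":[-0.1,-0.3,2.1],"rotation":[0,0,0]}]' 20;python3 -m crank '[{"fingers":7.2,"translation":[0,0,0],"rotation":[0,0,0]},{"fingers":6.5,"translation":[0,0,0],"rotation":[0,0,0]},{"fingers":5.4,"translation":[0,0,0],"rotation":[0,0,0]},{"fingers":5.4,"translation":[0,0,0],"rotation":[0,0,0]}]' 20
```

```text
clock: 18.2
tool_pos: [0.4944, -0.0683, 0.038]
ee_rot: [-3.139, -0.001, 1.671]
wrist_force: [-1.1, -0.6, 0.3]
opening: 0.0841
clock: 18.6
tool_pos: [0.4953, -0.0685, 0.0402]
ee_rot: [-3.141, 0.0, 1.672]
wrist_force: [-3.2, -1.1, 3.6]
opening: 0.0564
```

Clean grip at 56.4 mm (nest is 57): the nest's x midline passes through TCP (0.4953, -0.0685). Now the dividing wall for y.

```bash
python3 -m crank '[{"fingers":8.4,"translation":[0,0,0],"rotation":[0,0,0]},{"fingers":8.4,"translation":[0,0,0],"rotation":[0,0,0]},{"fingers":8.4,"translation":[0,0,-3],"rotation":[0,0,0]},{"fingers":3,"translation":[0,0,-7],"rotation":[0,0,8]},{"fingers":3,"translation":[0,0,-7],"rotation":[0,0,16]},{"fingers":3,"translation":[0,0,-7],"rotation":[0,0,24]},{"fingers":3,"translation":[0,0,-7],"rotation":[0,0,32]},{"fingers":3,"translation":[0,0,-7],"rotation":[0,0,40]}]' 20;python3 mv.py .4929 -.0446 .1 -84.2
```

```text
clock: 19.4
tool_pos: [0.4957, -0.0685, 0.1101]
ee_rot: [3.141, -0.0, 0.968]
wrist_force: [-1.2, 0.0, 0.4]
opening: 0.0298
T [ 1.81 -1.59  1.01] R [ 0.  -0.  49.6] heading -34.6 turn -49.6 q [-0.26  0.49  1.79  0.    0.87  0.35] t 19.4
```

```bash
python3 -m crank '[{"fingers":3,"translation":[1.8,-1.6,1],"rotation":[0,0,8.5]},{"fingers":3,"translation":[1.8,-1.6,1],"rotation":[0,0,17]},{"fingers":3,"translation":[1.8,-1.6,1],"rotation":[0,0,25.5]},{"fingers":3,"translation":[1.8,-1.6,1],"rotation":[0,0,34]},{"fingers":3,"translation":[1.8,-1.6,1],"rotation":[0,0,42]},{"fingers":3,"translation":[1.8,-1.6,1],"rotation":[0,0,49.6]},{"fingers":3,"translation":[1.8,-1.6,1],"rotation":[0,0,49.6]}]' 20;python3 mv.py .4929 -.0446 .046 -84.2
python3 - <<'E'
from h import *
S=env.read_camera("side");crop(S,290,225,110,90,7,"l_side")
E
```

```text
clock: 20.1
tool_pos: [0.4926, -0.0446, 0.1]
ee_rot: [3.142, -0.0, 0.105]
wrist_force: [0.1, 0.8, 0.3]
opening: 0.0299
T [0.03 0.   5.4 ] R [ 0.  -0.   0.2] heading -84.0 turn -0.2 q [-0.21  0.5   1.81  0.    0.83  1.25] t 20.1
l_side origin 235 180 scale 7
```

View pics/l_side.png

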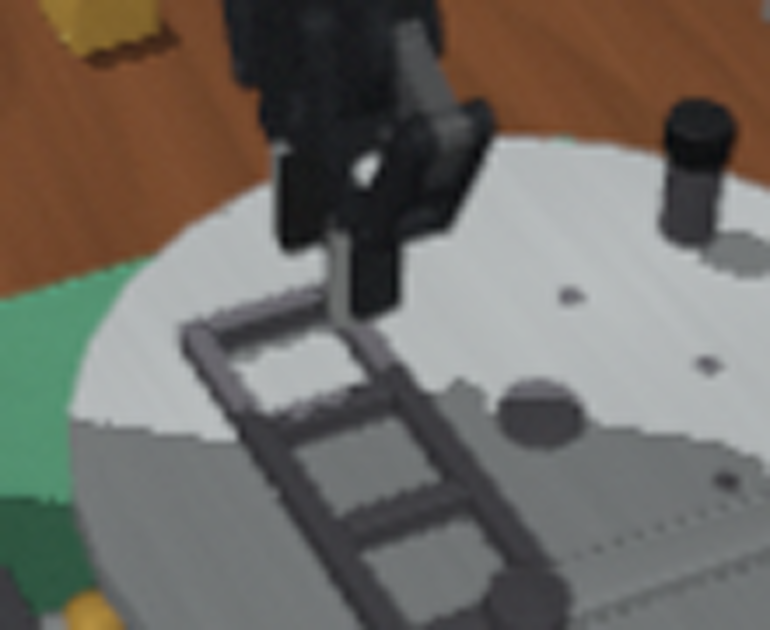

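```bash
python3 -m crank '[{"fingers":3,"translation":[0,0,2.5],"rotation":[0,0,0]},{"fingers":3,"translation":[0,0,4.4],"rotation":[0,0,0]},{"fingers":3,"translation":[0,0,5.4],"rotation":[0,0,0]},{"fingers":3,"translation":[0,0,5.4],"rotation":[0,0,0]}]' 20;python3 -m crank '[{"fingers":2,"translation":[0,0,0],"rotation":[0,0,0]},{"fingers":1.2,"translation":[0,0,0],"rotation":[0,0,0]},{"fingers":0.6,"translation":[0,0,0],"rotation":[0,0,0]},{"fingers":0.6,"translation":[0,0,0],"rotation":[0,0,0]},{"fingers":0.6,"translation":[0,0,0],"rotation":[0,0,0]}]' 20
```

```text
clock: 20.55
tool_pos: [0.4919, -0.0445, 0.045]
ee_rot: [-3.141, 0.002, 0.11]
wrist_force: [0.1, -0.0, 0.8]
opening: 0.0303
clock: 21.05
tool_pos: [0.4925, -0.0442, 0.0467]
ee_rot: [-3.141, -0.001, 0.108]
wrist_force: [-1.1, 6.8, 4.9]
opening: 0.0079
```

Pocket1 centre comes to (0.4953, -0.0681), from two touch measurements agreeing to 0.5 mm, with yaw 5.8°. Now a fresh look at the dies.

```bash
python3 -m crank '[{"fingers":3,"translation":[0,0,0],"rotation":[0,0,0]},{"fingers":3,"translation":[0,0,0],"rotation":[0,0,0]},{"fingers":6,"translation":[0,0,-4],"rotation":[0,0,0]},{"fingers":6,"translation":[0,0,-8],"rotation":[0,0,0]},{"fingers":6,"translation":[0,0,-10],"rotation":[0,0,0]}]' 20
python3 - <<'E'
from h import *
T=env.read_camera("top");crop(T,205,240,80,90,6,"m_top")
S=env.read_camera("side");crop(S,215,180,110,70,7,"m_side")
E
```

```text
clock: 21.55
tool_pos: [0.4934, -0.0449, 0.1489]
ee_rot: [3.14, -0.003, 0.108]
wrist_force: [0.5, -0.7, -0.5]
opening: 0.0598
m_top origin 165 195 scale 6
m_side origin 160 145 scale 7
```

View pics/m_top.png

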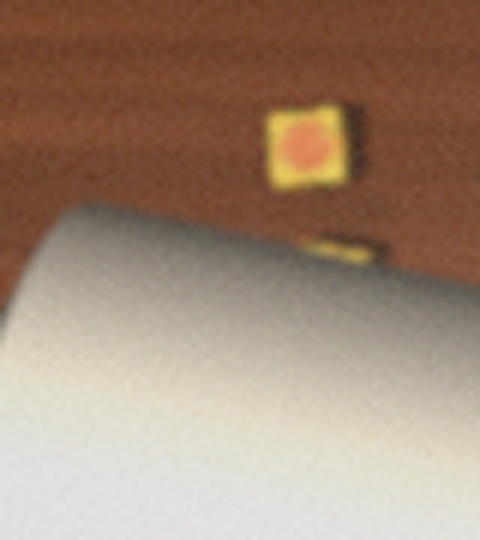

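View pics/m_side.png

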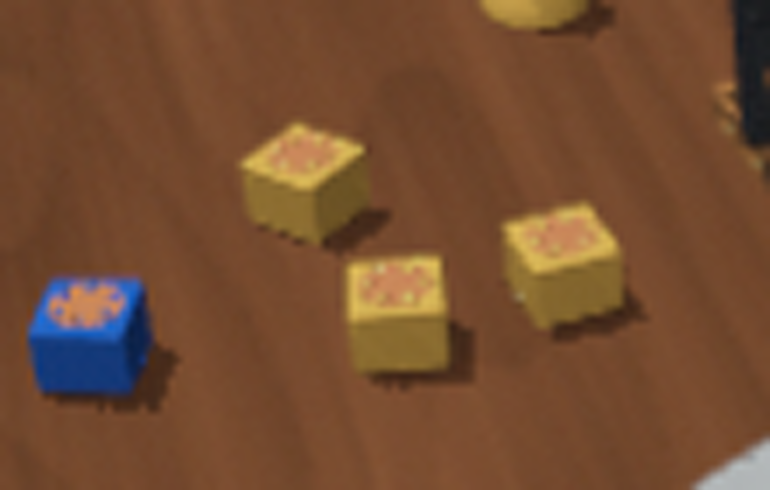

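Die C has been knocked. It's now at top (216,219) and side about (240,180), closer to die B. Measuring all three again with both views.

```bash
cat > m2.py <<'E'
from diefit import *
np.set_printoptions(precision=4,suppress=True)
S=env.read_camera("side");T=env.read_camera("top")
s=lambda a,b:(160+a/7,145+b/7)
t=lambda a,b:(165+a/6,195+b/6)
D={"A":[(241,164),(300,122),(368,152),(308,187)],"B":[(347,291),(441,257),(448,318),(349,318)],"C":[(501,224),(590,203),(623,243),(533,272)]}
D["B"]=[(347,262),(441,256),(449,313),(349,319)]
for k,c in D.items():
    xy,yaw,e,pts=diefit([(S,[s(*q) for q in c])]); print(k,xy,yaw,e,"edges mm",1000*np.linalg.norm(np.roll(pts,-1,0)-pts,axis=1),"top px center",w2pix(T,[*xy,.028]))
print("T C",pix2w(T,t(307,147),.028))
# from first pictures, relief centres in top view (6x, same origin)
print("T B",pix2w(T,t(333,278),.028),"T A",pix2w(T,t(120,308),.028))
E
python3 m2.py
```

```text
A [0.3915 0.3155] 37.67642987781532 0.504429122706739 edges mm [36.5807 37.4587 32.5242 33.0002] top px center [187.0137 246.2408]
B [0.4068 0.2156] 79.88802843010849 0.28110697080575164 edges mm [35.0118 37.1988 36.2071 36.7771] top px center [221.3669 241.0818]
C [0.4736 0.2294] 6.430103787432088 0.7398069800005374 edges mm [36.2707 30.7147 37.9369 35.1127] top px center [217.1368 218.4258]
T C [0.4704 0.2322 0.028 ]
T B [0.4061 0.2181 0.028 ] T A [0.3912 0.3214 0.028 ]
```

```bash
python3 mv.py .472 .231 .11 -84;  python3 -m crank '[{"fingers":5.5,"translation":[-0.2,-5,0],"rotation":[0,0,0]},{"fingers":5.5,"translation":[-5,-27,4],"rotation":[0,0,0]},{"fingers":5.5,"translation":[-5,-27,4],"rotation":[0,0,0]},{"fingers":5.5,"translation":[-5,-27,4],"rotation":[0,0,0]},{"fingers":5.5,"translation":[-5,-27,4],"rotation":[0,0,0]},{"fingers":5.5,"translation":[-5,-27,4],"rotation":[0,0,0]},{"fingers":5.5,"translation":[-5,-27,4],"rotation":[0,0,0]}]';python3 mv.py .472 .231 .013 -84
```

```text
T [  0.92 -27.64   3.61] R [ 0.  -0.1  0.2] heading -83.8 turn -0.2 q [-0.21  0.42  1.76 -0.    0.95  1.25] t 21.8
clock: 22.45
tool_pos: [0.4114, 0.2208, 0.1043]
ee_rot: [3.141, 0.003, 0.112]
wrist_force: [0.3, -1.3, -0.1]
opening: 0.0549
T [ 6.16 -0.35  9.11] R [0.  0.2 0.4] heading -83.6 turn -0.4 q [0.36 0.46 1.87 0.   0.81 1.82] t 22.4
```

```bash
python3 -m crank '[{"fingers":5.5,"translation":[4,-0.3,0],"rotation":[0,0.2,0.4]},{"fingers":5.5,"translation":[6.2,-0.3,0],"rotation":[0,0.2,0.4]},{"fingers":5.5,"translation":[6.2,-0.3,0],"rotation":[0,0.2,0.4]}]';python3 mv.py .472 .231 .013 -84
python3 - <<'E'
from h import *
S=env.read_camera("side");crop(S,235,170,110,80,7,"n_side")
E
```

```text
clock: 22.75
tool_pos: [0.4779, 0.2278, 0.1052]
ee_rot: [-3.141, -0.005, 0.1]
wrist_force: [-0.7, 0.7, -0.8]
opening: 0.055
T [-0.6  -0.38  9.22] R [-0.  -0.3 -0.3] heading -84.3 turn 0.3 q [ 0.33  0.52  1.72 -0.    0.89  1.8 ] t 22.8
n_side origin 180 130 scale 7
```

View pics/n_side.png

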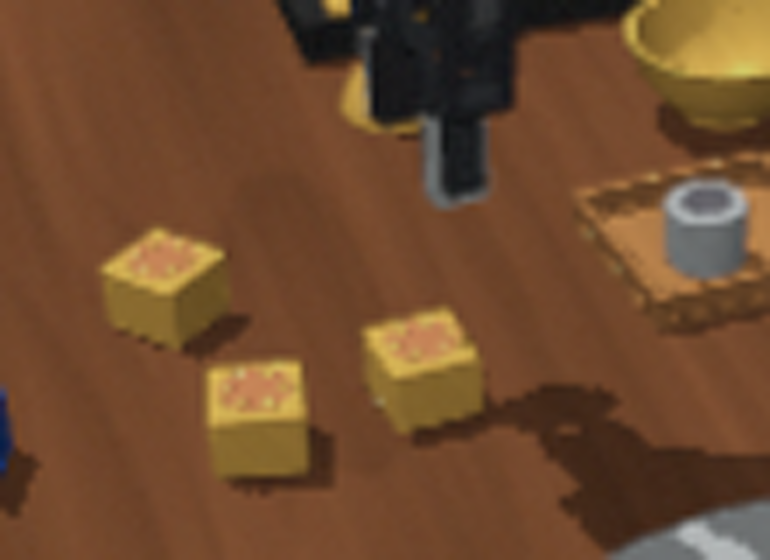

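The gripper is straight over die C (top face at about (240,178)), and B and A are clear of it.

```bash
python3 -m crank '[{"fingers":5.5,"translation":[-0.5,-0.3,3],"rotation":[0,0,0]},{"fingers":5.5,"translation":[-0.5,-0.3,6],"rotation":[0,0,0]},{"fingers":5.5,"translation":[-0.5,-0.3,9.2],"rotation":[0,0,0]},{"fingers":5.5,"translation":[-0.5,-0.3,9.2],"rotation":[0,0,0]},{"fingers":2.5,"translation":[-0.5,-0.3,9.2],"rotation":[0,0,0]},{"fingers":2.5,"translation":[-0.5,-0.3,9.2],"rotation":[0,0,0]},{"fingers":2.5,"translation":[-0.5,-0.3,9.2],"rotation":[0,0,0]},{"fingers":2.5,"translation":[-0.5,-0.3,9.2],"rotation":[0,0,0]}]' 20; python3 mv.py .472 .231 .013 -84
```

```text
clock: 23.6
tool_pos: [0.4705, 0.2307, 0.0149]
ee_rot: [-3.141, -0.005, 0.101]
wrist_force: [1.2, 0.4, -1.4]
opening: 0.0353
T [ 0.15 -0.01  0.19] R [-0.  -0.3 -0.2] heading -84.2 turn 0.2 q [ 0.34  0.67  1.8  -0.    0.67  1.81] t 23.6
```

```bash
python3 -m crank '[{"fingers":4.8,"translation":[0,0,0],"rotation":[0,0,0]},{"fingers":4.8,"translation":[0,0,0],"rotation":[0,0,0]},{"fingers":4.8,"translation":[0,0,-3],"rotation":[0,-0.3,-6]},{"fingers":4.8,"translation":[0.1,0,-5],"rotation":[0,-0.3,-14]},{"fingers":4.8,"translation":[0.1,0,-5],"rotation":[0,-0.3,-22]},{"fingers":4.8,"translation":[0.1,0,-5],"rotation":[0,-0.3,-30]},{"fingers":4.8,"translation":[0.1,0,-5],"rotation":[0,-0.3,-38]},{"fingers":4.8,"translation":[0.1,0,-5],"rotation":[0,-0.3,-46]}]'; python3 mv.py .472 .231 .065 5.8
```

```text
clock: 24.4
tool_pos: [0.4709, 0.2307, 0.0641]
ee_rot: [3.141, 0.002, 0.91]
wrist_force: [0.6, 0.0, 0.1]
opening: 0.0479
T [ 0.09  0.07 -0.09] R [ -0.    0.1 -43.7] heading -37.9 turn 43.7 q [ 0.34  0.59  1.76 -0.    0.79  1.01] t 24.4
```

```bash
python3 -m crank '[{"fingers":4.8,"translation":[0.05,0,0],"rotation":[0,0,-8.4]},{"fingers":4.8,"translation":[0.05,0,0],"rotation":[0,0,-16.8]},{"fingers":4.8,"translation":[0.05,0,0],"rotation":[0,0,-25.2]},{"fingers":4.8,"translation":[0.05,0,0],"rotation":[0,0,-33.6]},{"fingers":4.8,"translation":[0.05,0,0],"rotation":[0,0,-42]},{"fingers":4.8,"translation":[0.05,0,0],"rotation":[0,0,-43.7]},{"fingers":4.8,"translation":[0.05,0,0],"rotation":[0,0,-43.7]}]'; python3 mv.py .4712 .2307 .013 5.8
```

```text
clock: 25.1
tool_pos: [0.4712, 0.2311, 0.064]
ee_rot: [-3.14, 0.002, 1.664]
wrist_force: [-1.1, 0.2, -0.1]
opening: 0.0481
T [-0.03  0.01  5.1 ] R [-0.1  0.1 -0.5] heading 5.3 turn 0.5 q [ 0.34  0.59  1.76 -0.    0.79  0.25] t 25.1
```

```bash
python3 -m crank '[{"fingers":4.8,"translation":[0,0,2.5],"rotation":[0,0,-0.5]},{"fingers":4.8,"translation":[0,0,5.1],"rotation":[0,0,-0.5]},{"fingers":4.8,"translation":[0,0,5.1],"rotation":[0,0,-0.5]},{"fingers":2.5,"translation":[0,0,5.1],"rotation":[0,0,-0.5]},{"fingers":2.5,"translation":[0,0,5.1],"rotation":[0,0,-0.5]},{"fingers":2.5,"translation":[0,0,5.1],"rotation":[0,0,-0.5]},{"fingers":2.5,"translation":[0,0,5.1],"rotation":[0,0,-0.5]},{"fingers":2.5,"translation":[0,0,5.1],"rotation":[0,0,-0.5]}]' 60; python3 mv.py .4712 .2307 .11 5.8
```

```text
clock: 25.9
tool_pos: [0.4714, 0.2311, 0.0134]
ee_rot: [-3.141, 0.002, 1.675]
wrist_force: [1.6, 0.6, 1.3]
opening: 0.0346
T [-0.05 -0.02 -9.66] R [-0.   0.1  0.2] heading 6.0 turn -0.2 q [ 0.34  0.68  1.79 -0.    0.68  0.24] t 25.9
```

```bash
python3 -m crank '[{"fingers":2.5,"translation":[0,0,-3],"rotation":[0,0,0]},{"fingers":2.5,"translation":[0,0,-7],"rotation":[0,0,0]},{"fingers":2.5,"translation":[0,0,-10],"rotation":[0,0,0]}]'; python3 mv.py .5002 -.1159 .11 5.8
```

```text
clock: 26.2
tool_pos: [0.4713, 0.2312, 0.1148]
ee_rot: [-3.141, 0.002, 1.675]
wrist_force: [0.0, 0.1, -1.0]
opening: 0.0346
T [-34.82  -0.74   0.55] R [-0.   0.1  0.2] heading 6.0 turn -0.2 q [ 0.34  0.51  1.72 -0.    0.91  0.24] t 26.2
```

```bash
python3 -m crank '[{"fingers":2.5,"translation":[-4,0,0],"rotation":[0,0,0]},{"fingers":2.5,"translation":[-9,-0.2,0],"rotation":[0,0,0]},{"fingers":2.5,"translation":[-14,-0.3,0],"rotation":[0,0,0]},{"fingers":2.5,"translation":[-19,-0.4,0],"rotation":[0,0,0]},{"fingers":2.5,"translation":[-24,-0.5,0],"rotation":[0,0,0]},{"fingers":2.5,"translation":[-29,-0.6,0],"rotation":[0,0,0]},{"fingers":2.5,"translation":[-33,-0.7,0.3],"rotation":[0,0,0]},{"fingers":2.5,"translation":[-34.8,-0.7,0.5],"rotation":[0,0,0.2]}]'
python3 -m crank '[{"fingers":2.5,"translation":[0,0,0],"rotation":[0,0,0]},{"fingers":2.5,"translation":[0,0,0],"rotation":[0,0,0]}]';  python3 mv.py .5002 -.1159 .064 5.8
python3 - <<'E'
from h import *
S=env.read_camera("side");crop(S,300,235,110,80,7,"o_side")
E
```

```text
clock: 27.0
tool_pos: [0.5007, -0.1191, 0.1088]
ee_rot: [-3.141, 0.003, 1.669]
wrist_force: [-0.2, -0.4, -1.5]
opening: 0.0341
clock: 27.2
tool_pos: [0.5002, -0.1156, 0.1086]
ee_rot: [-3.14, 0.002, 1.671]
wrist_force: [-0.1, -0.2, -1.4]
opening: 0.0342
T [-0.02  0.    4.46] R [-0.1  0.1 -0.1] heading 5.7 turn 0.1 q [-0.34  0.5   1.76 -0.    0.88 -0.44] t 27.2
o_side origin 245 195 scale 7
```

View pics/o_side.png

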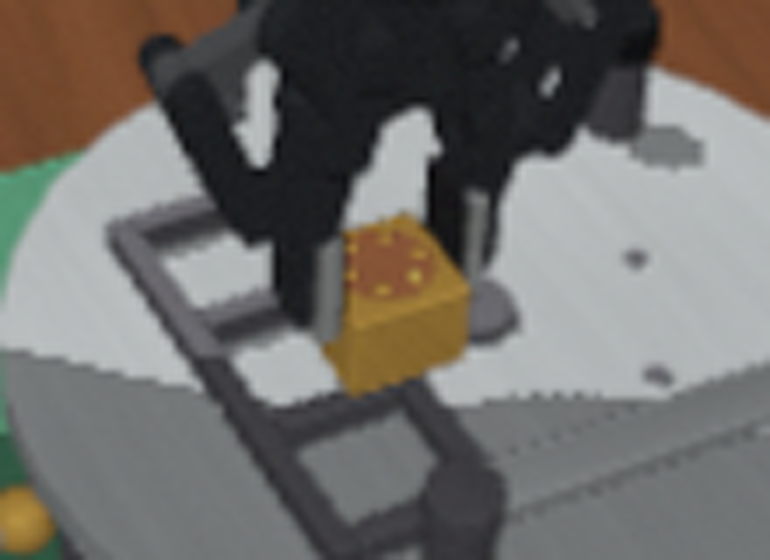

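The die is held square and relief up over the nest. Lowering into pocket2.

```bash
python3 -m crank '[{"fingers":2.5,"translation":[0,0,2],"rotation":[0,0,0]},{"fingers":2.5,"translation":[0,0,3.7],"rotation":[0,0,0]},{"fingers":2.5,"translation":[0,0,3.7],"rotation":[0,0,0]},{"fingers":2.5,"translation":[0,0,3.7],"rotation":[0,0,0]}]';  python3 mv.py .5002 -.1159 .0535 5.8
```

```text
clock: 27.65
tool_pos: [0.5004, -0.1149, 0.0719]
ee_rot: [-3.14, 0.002, 1.673]
wrist_force: [1.2, -0.1, -0.2]
opening: 0.0342
T [-0.1  -0.03  1.84] R [-0.1  0.1  0. ] heading 5.8 turn -0.0 q [-0.34  0.56  1.78 -0.    0.79 -0.44] t 27.6
```

```bash
python3 -m crank '[{"fingers":2.5,"translation":[-0.1,-0.03,0.6],"rotation":[0,0,0]},{"fingers":2.5,"translation":[-0.1,-0.03,1.2],"rotation":[0,0,0]},{"fingers":2.5,"translation":[-0.1,-0.03,1.6],"rotation":[0,0,0]},{"fingers":2.5,"translation":[-0.1,-0.03,1.8],"rotation":[0,0,0]},{"fingers":2.5,"translation":[-0.1,-0.03,1.8],"rotation":[0,0,0]}]';  python3 mv.py .5002 -.1159 .0535 5.8
python3 - <<'E'
from h import *
S=env.read_camera("side");crop(S,300,235,110,80,7,"p_side")
E
```

```text
clock: 28.15
tool_pos: [0.5001, -0.1168, 0.0535]
ee_rot: [-3.14, 0.002, 1.672]
wrist_force: [0.1, -0.2, -1.5]
opening: 0.0343
T [ 0.09  0.02 -0.  ] R [-0.1  0.1 -0. ] heading 5.8 turn 0.0 q [-0.34  0.6   1.8  -0.    0.75 -0.44] t 28.1
p_side origin 245 195 scale 7
```

View pics/p_side.png

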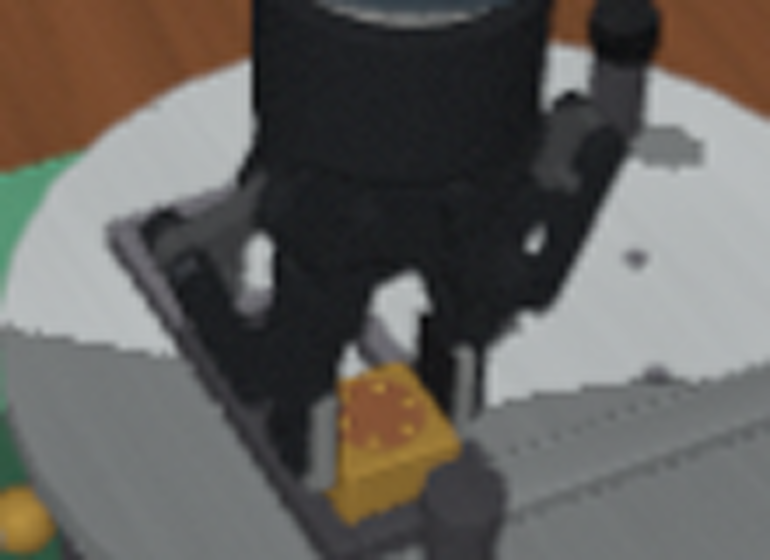

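It slid into pocket2 with no contact force. Releasing and backing off to look.

```bash
python3 -m crank '[{"fingers":2.5,"translation":[0,0,0.1],"rotation":[0,0,0]},{"fingers":4.8,"translation":[0,0,0.1],"rotation":[0,0,0]},{"fingers":4.8,"translation":[0,0,0.1],"rotation":[0,0,0]},{"fingers":4.8,"translation":[0,0,-2],"rotation":[0,0,0]},{"fingers":4.8,"translation":[0,0,-6],"rotation":[0,0,0]},{"fingers":4.8,"translation":[0,0,-10],"rotation":[0,0,0]},{"fingers":4.8,"translation":[0,0,-12],"rotation":[0,0,0]}]'
python3 - <<'E'
from h import *
S=env.read_camera("side");crop(S,300,235,110,80,7,"q_side");crop(S,215,180,110,70,7,"q_sd")
T=env.read_camera("top");crop(T,205,240,80,90,6,"q_top")
E
python3 mv.py .4065 .217 .11 -10
```

```text
clock: 28.9
tool_pos: [0.5013, -0.1169, 0.1766]
ee_rot: [3.14, 0.003, 1.672]
wrist_force: [-0.2, 0.6, 0.2]
opening: 0.0484
q_side origin 245 195 scale 7
q_sd origin 160 145 scale 7
q_top origin 165 195 scale 6
T [34.22 -6.15  6.48] R [ 0.2  0.2 15.8] heading 5.8 turn -15.8 q [-0.34  0.41  1.69 -0.    1.05 -0.44] t 29.0
```

View pics/q_side.png

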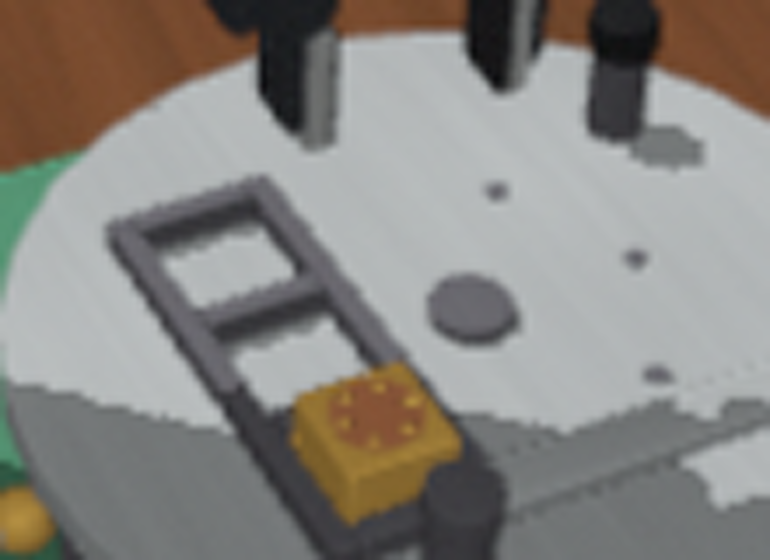

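View pics/q_sd.png

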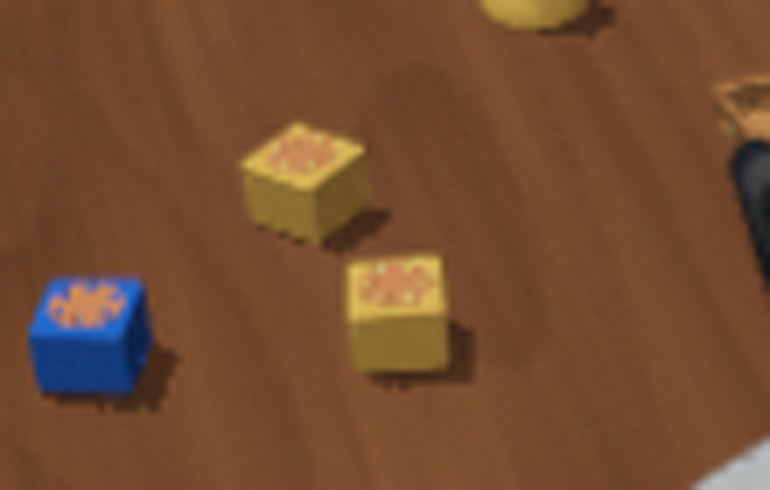

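View pics/q_top.png

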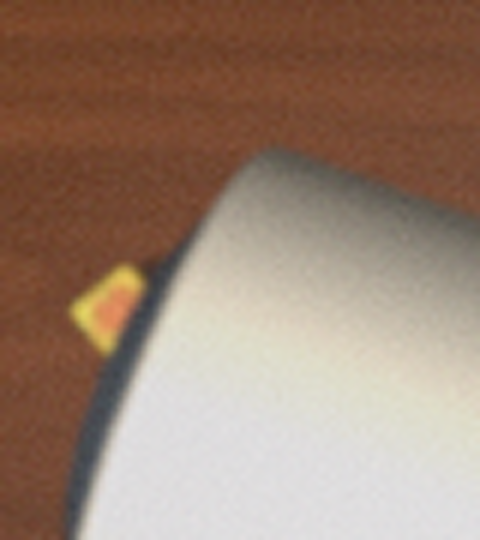

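Die C is seated in pocket2, flat and relief up. A and B are unmoved. Now B: align it at heading 82 first, then grip it at -8.

```bash
python3 mv.py .4065 .217 .12 82; python3 -m crank '[{"fingers":6,"translation":[4,-0.7,0],"rotation":[0,0,-8]},{"fingers":6,"translation":[9,-1.6,0],"rotation":[0,0,-16]},{"fingers":6,"translation":[14,-2.5,1],"rotation":[0,0,-24]},{"fingers":6,"translation":[19,-3.4,2],"rotation":[0,0,-32]},{"fingers":6,"translation":[24,-4.3,3],"rotation":[0,0,-40]},{"fingers":6,"translation":[29,-5.2,4],"rotation":[0,0,-48]},{"fingers":6,"translation":[33,-6,5],"rotation":[0,0,-56]},{"fingers":6,"translation":[34.2,-6.2,5.5],"rotation":[0,0,-64]}]';python3 mv.py .4065 .217 .08 82
```

```text
T [34.22 -6.14  5.48] R [  0.    0.3 -76.2] heading 5.8 turn 76.2 q [-0.34  0.41  1.69 -0.    1.05 -0.44] t 29.0
clock: 29.8
tool_pos: [0.4018, 0.2205, 0.1165]
ee_rot: [-3.138, -0.002, 2.798]
wrist_force: [-0.3, -1.0, 0.5]
opening: 0.0599
T [-0.56 -0.16  3.65] R [ -0.2  -0.1 -11.7] heading 70.3 turn 11.7 q [ 0.37  0.43  1.88 -0.    0.83 -0.85] t 29.8
```

```bash
python3 -m crank '[{"fingers":6,"translation":[-0.5,-0.15,1],"rotation":[-0.2,-0.1,-6]},{"fingers":6,"translation":[-0.5,-0.15,2],"rotation":[-0.2,-0.1,-11.7]},{"fingers":6,"translation":[-0.5,-0.15,3],"rotation":[-0.2,-0.1,-11.7]},{"fingers":6,"translation":[-0.5,-0.15,3.6],"rotation":[-0.2,-0.1,-11.7]}]';python3 mv.py .4065 .217 .013 82
python3 - <<'E'
from h import *
S=env.read_camera("side");crop(S,215,180,110,70,7,"r_sd")
E
```

```text
clock: 30.2
tool_pos: [0.4078, 0.2139, 0.0808]
ee_rot: [3.141, 0.0, 2.99]
wrist_force: [-0.3, 0.2, -0.4]
opening: 0.0599
T [0.18 0.29 6.78] R [ 0.   0.  -0.7] heading 81.3 turn 0.7 q [ 0.35  0.5   1.91  0.    0.73 -1.07] t 30.2
r_sd origin 160 145 scale 7
```

View pics/r_sd.png

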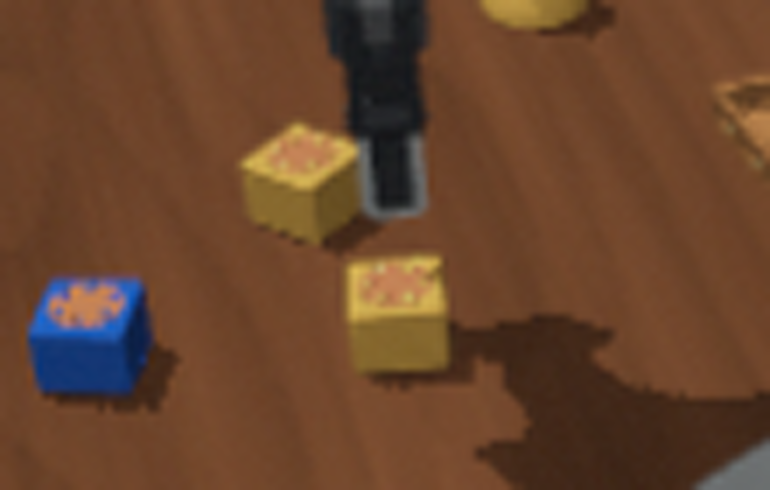

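The gripper is aligned over B (top at about (216,185)). Descending for the first, squaring grip.

```bash
python3 -m crank '[{"fingers":6,"translation":[0.1,0.2,3],"rotation":[0,0,-0.7]},{"fingers":6,"translation":[0.1,0.2,6.8],"rotation":[0,0,-0.7]},{"fingers":6,"translation":[0.1,0.2,6.8],"rotation":[0,0,-0.7]},{"fingers":2.5,"translation":[0.1,0.2,6.8],"rotation":[0,0,-0.7]},{"fingers":2.5,"translation":[0.1,0.2,6.8],"rotation":[0,0,-0.7]},{"fingers":2.5,"translation":[0.1,0.2,6.8],"rotation":[0,0,-0.7]},{"fingers":2.5,"translation":[0.1,0.2,6.8],"rotation":[0,0,-0.7]},{"fingers":2.5,"translation":[0.1,0.2,6.8],"rotation":[0,0,-0.7]}]' 20
python3 -m crank '[{"fingers":6,"translation":[0,0,0],"rotation":[0,0,0]},{"fingers":6,"translation":[0,0,0],"rotation":[0,0,0]},{"fingers":6,"translation":[0,0,-3],"rotation":[0,0,8]},{"fingers":6,"translation":[0,0,-5],"rotation":[0,0,16]},{"fingers":6,"translation":[0,0,-5],"rotation":[0,0,24]},{"fingers":6,"translation":[0,0,-5],"rotation":[0,0,32]},{"fingers":6,"translation":[0,0,-5],"rotation":[0,0,40]},{"fingers":6,"translation":[0,0,-5],"rotation":[0,0,48]}]'; python3 mv.py .4065 .217 .065 -8
```

```text
clock: 31.05
tool_pos: [0.4085, 0.2165, 0.0154]
ee_rot: [3.139, 0.004, 3.005]
wrist_force: [-1.1, -1.0, 14.6]
opening: 0.0354
clock: 31.85
tool_pos: [0.4077, 0.2163, 0.0644]
ee_rot: [3.139, 0.0, 2.161]
wrist_force: [0.5, 0.6, 0.2]
opening: 0.0601
T [ 0.13 -0.06 -0.06] R [ 0.1 -0.  41.8] heading 33.8 turn -41.8 q [ 0.36  0.53  1.92  0.    0.69 -0.23] t 31.9
```

```bash
python3 -m crank '[{"fingers":6,"translation":[0,0,0],"rotation":[0,0,8.4]},{"fingers":6,"translation":[0,0,0],"rotation":[0,0,16.8]},{"fingers":6,"translation":[0,0,0],"rotation":[0,0,25.2]},{"fingers":6,"translation":[0,0,0],"rotation":[0,0,33.6]},{"fingers":6,"translation":[0,0,0],"rotation":[0.1,0,41.8]},{"fingers":6,"translation":[0,0,0],"rotation":[0.1,0,41.8]},{"fingers":6,"translation":[0,0,0],"rotation":[0.1,0,41.8]}]'; python3 mv.py .4085 .2165 .0125 -8
```

```text
clock: 32.55
tool_pos: [0.4077, 0.2163, 0.0642]
ee_rot: [3.142, -0.001, 1.442]
wrist_force: [0.9, 0.2, -0.4]
opening: 0.0601
T [0.03 0.08 5.17] R [ 0.  -0.   0.6] heading -7.4 turn -0.6 q [0.36 0.53 1.92 0.   0.69 0.49] t 32.5
```

```bash
python3 -m crank '[{"fingers":6,"translation":[0,0.05,2.5],"rotation":[0,0,0.6]},{"fingers":6,"translation":[0,0.05,5.1],"rotation":[0,0,0.6]},{"fingers":6,"translation":[0,0.05,5.1],"rotation":[0,0,0.6]},{"fingers":2.5,"translation":[0,0.05,5.1],"rotation":[0,0,0.6]},{"fingers":2.5,"translation":[0,0.05,5.1],"rotation":[0,0,0.6]},{"fingers":2.5,"translation":[0,0.05,5.1],"rotation":[0,0,0.6]},{"fingers":2.5,"translation":[0,0.05,5.1],"rotation":[0,0,0.6]},{"fingers":2.5,"translation":[0,0.05,5.1],"rotation":[0,0,0.6]}]' 60
python3 -m crank '[{"fingers":2.5,"translation":[0,0,-3],"rotation":[0,0,0]},{"fingers":2.5,"translation":[0,0,-7],"rotation":[0,0,0]},{"fingers":2.5,"translation":[0,0,-10],"rotation":[0,0,0]},{"fingers":2.5,"translation":[0,0,-10],"rotation":[0,0,0]}]'; python3 mv.py .4953 -.0681 .11 5.8
```

```text
clock: 33.35
tool_pos: [0.4085, 0.2164, 0.0142]
ee_rot: [3.141, -0.001, 1.428]
wrist_force: [-3.1, -0.5, 11.6]
opening: 0.0344
clock: 33.75
tool_pos: [0.41, 0.2169, 0.1169]
ee_rot: [3.136, -0.004, 1.428]
wrist_force: [-0.5, -0.2, -3.4]
opening: 0.0343
T [-27.    12.49   0.67] R [  0.4  -0.2 -14. ] heading -8.2 turn 14.0 q [0.36 0.44 1.87 0.   0.83 0.5 ] t 33.8
```

```bash
python3 -m crank '[{"fingers":2.5,"translation":[-4,1.8,0],"rotation":[0,0,-2]},{"fingers":2.5,"translation":[-8.5,3.9,0],"rotation":[0,0,-5]},{"fingers":2.5,"translation":[-13,6,0],"rotation":[0,0,-8]},{"fingers":2.5,"translation":[-17.5,8.1,0],"rotation":[0,0,-11]},{"fingers":2.5,"translation":[-22,10.2,0.3],"rotation":[0,0,-14]},{"fingers":2.5,"translation":[-25.5,11.8,0.5],"rotation":[0.4,-0.2,-14]},{"fingers":2.5,"translation":[-27,12.5,0.6],"rotation":[0.4,-0.2,-14]},{"fingers":2.5,"translation":[-27,12.5,0.6],"rotation":[0.4,-0.2,-14]}]'
python3 -m crank '[{"fingers":2.5,"translation":[0,0,0],"rotation":[0,0,0]},{"fingers":2.5,"translation":[0,0,0],"rotation":[0,0,0]}]';  python3 mv.py .4953 -.0681 .072 5.8
```

```text
clock: 34.55
tool_pos: [0.4937, -0.0707, 0.1064]
ee_rot: [-3.134, 0.002, 1.669]
wrist_force: [0.4, 0.8, -2.7]
opening: 0.0342
clock: 34.75
tool_pos: [0.4927, -0.0677, 0.1068]
ee_rot: [-3.134, 0.002, 1.673]
wrist_force: [-0.9, -0.2, -1.8]
opening: 0.0345
T [-0.06  0.29  3.48] R [-0.5  0.1  0. ] heading 5.8 turn -0.0 q [-0.25  0.49  1.79 -0.01  0.87 -0.35] t 34.8
```

```bash
python3 -m crank '[{"fingers":2.5,"translation":[-0.05,0.3,1],"rotation":[-0.5,0.1,0]},{"fingers":2.5,"translation":[-0.05,0.3,2.5],"rotation":[-0.5,0.1,0]},{"fingers":2.5,"translation":[-0.05,0.3,3.5],"rotation":[-0.5,0.1,0]},{"fingers":2.5,"translation":[-0.05,0.3,3.5],"rotation":[-0.5,0.1,0]},{"fingers":2.5,"translation":[-0.05,0.3,3.5],"rotation":[-0.5,0.1,0]}]';  python3 mv.py .4953 -.0681 .054 5.8
```

```text
clock: 35.25
tool_pos: [0.4959, -0.0687, 0.072]
ee_rot: [3.141, 0.0, 1.672]
wrist_force: [-1.0, -0.2, -2.3]
opening: 0.034
T [ 0.07 -0.06  1.8 ] R [0.1 0.  0. ] heading 5.8 turn -0.0 q [-0.26  0.55  1.82  0.    0.77 -0.36] t 35.2
```

```bash
python3 -m crank '[{"fingers":2.5,"translation":[0.05,-0.05,0.6],"rotation":[0,0,0]},{"fingers":2.5,"translation":[0.05,-0.05,1.2],"rotation":[0,0,0]},{"fingers":2.5,"translation":[0.05,-0.05,1.6],"rotation":[0,0,0]},{"fingers":2.5,"translation":[0.05,-0.05,1.75],"rotation":[0,0,0]},{"fingers":2.5,"translation":[0.05,-0.05,1.75],"rotation":[0,0,0]}]';  python3 mv.py .4953 -.0681 .054 5.8
```

```text
clock: 35.75
tool_pos: [0.4954, -0.0688, 0.0543]
ee_rot: [3.141, 0.0, 1.672]
wrist_force: [0.5, -0.5, -1.8]
opening: 0.0346
T [ 0.07 -0.    0.03] R [ 0.1  0.  -0. ] heading 5.8 turn 0.0 q [-0.26  0.58  1.83  0.    0.73 -0.36] t 35.8
```

In without contact. Release, lift, and check.

```bash
python3 -m crank '[{"fingers":2.5,"translation":[0,0,0.05],"rotation":[0,0,0]},{"fingers":4.8,"translation":[0,0,0.05],"rotation":[0,0,0]},{"fingers":4.8,"translation":[0,0,0.05],"rotation":[0,0,0]},{"fingers":4.8,"translation":[0,0,-2],"rotation":[0,0,0]},{"fingers":4.8,"translation":[0,0,-6],"rotation":[0,0,0]},{"fingers":4.8,"translation":[0,0,-10],"rotation":[0,0,0]},{"fingers":4.8,"translation":[0,0,-12],"rotation":[0,0,0]}]'
python3 - <<'E'
from h import *
S=env.read_camera("side");crop(S,290,225,110,90,7,"s_side");crop(S,215,180,110,70,7,"s_sd")
T=env.read_camera("top");crop(T,205,240,80,90,6,"s_top")
E
```

```text
clock: 36.45
tool_pos: [0.4964, -0.069, 0.1774]
ee_rot: [3.137, 0.002, 1.672]
wrist_force: [0.4, 0.3, -1.1]
opening: 0.0479
s_side origin 235 180 scale 7
s_sd origin 160 145 scale 7
s_top origin 165 195 scale 6
```

View pics/s_side.png

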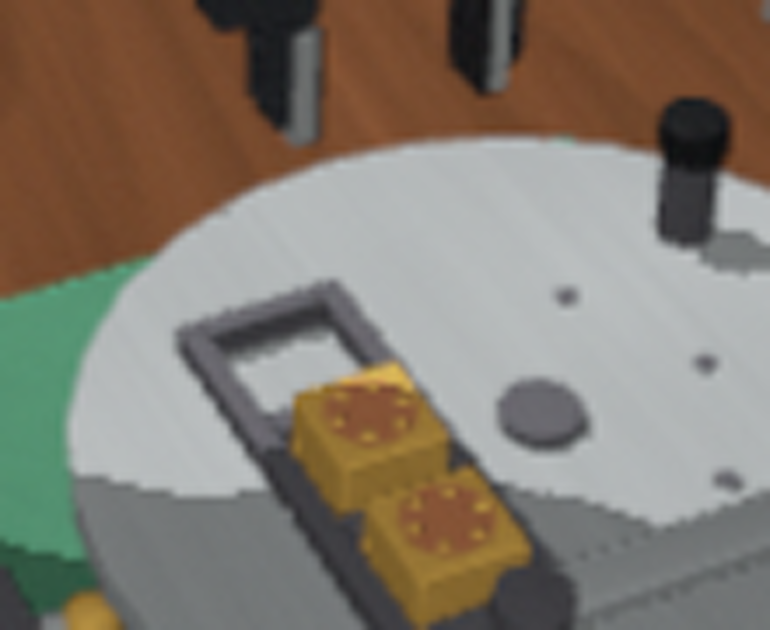

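View pics/s_sd.png

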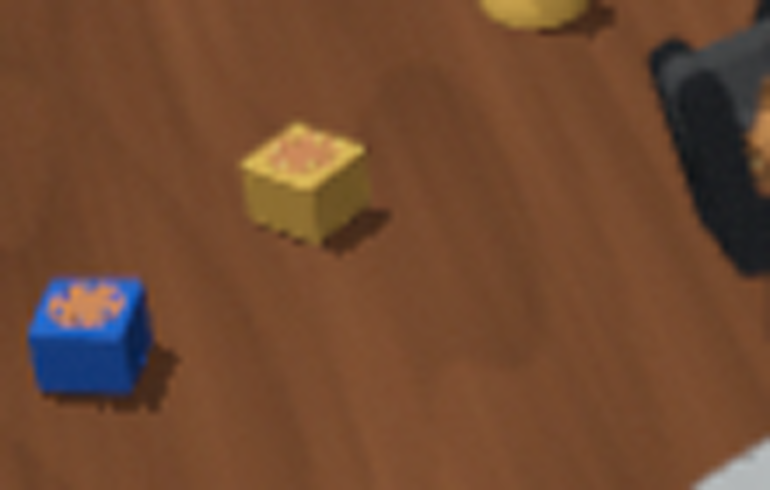

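View pics/s_top.png

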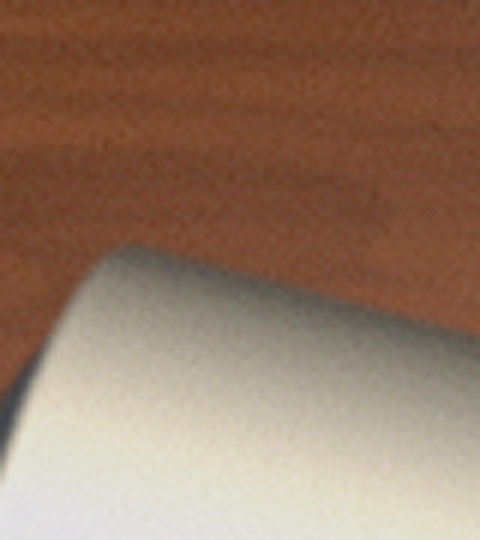

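Both are seated. The knob and nest look about 1 px shifted from the earlier view, so I'll check by image registration whether the table crept before placing the third die.

```bash
python3 - <<'E'
import cv2,numpy as np
a=cv2.imread("pics/l_side.png",0).astype(np.float32)
b=cv2.imread("pics/s_side.png",0).astype(np.float32)
c=cv2.imread("pics/k_side.png",0).astype(np.float32)
g=cv2.imread("pics/g_side.png",0).astype(np.float32)
for n,(x,y,w,h) in {"knob":(640,80,120,170),"corner":(150,290,100,90),"dots":(540,270,100,50),"disc":(480,360,130,100)}.items():
    t=b[y:y+h,x:x+w]
    for m,i in(("g",g),("k",c),("l",a)):
        R=cv2.matchTemplate(i[y-30:y+h+30,max(0,x-30):x+w+30],t,cv2.TM_CCOEFF_NORMED);_,v,_,p=cv2.minMaxLoc(R)
        print(n,m,round(v,3),"shift of now vs then (px)",-(p[0]-min(30,x))/7,-(p[1]-30)/7)
E
python3 - <<'E'
from h import *
import numpy as np
S=env.read_camera("side")
for a in (0,.01,.02):
    c,s=np.cos(np.radians(5.8)+a),np.sin(np.radians(5.8)+a)
    W=lambda u,v,z:[.555+(c*u-s*v)/1e3,-.062+(s*u+c*v)/1e3,z]
    print(a,"knob",w2pix(S,W(90,60,.088)),"corner",w2pix(S,W(-88.5,76.5,.052)),"axis",w2pix(S,W(0,0,.04)))
E
```

```text
knob g 0.995 shift of now vs then (px) -0.5714285714285714 -0.14285714285714285
knob k 0.995 shift of now vs then (px) -0.5714285714285714 -0.14285714285714285
knob l 0.995 shift of now vs then (px) -0.5714285714285714 -0.14285714285714285
corner g 0.787 shift of now vs then (px) 0.14285714285714285 0.14285714285714285
corner k 0.568 shift of now vs then (px) -0.42857142857142855 -0.42857142857142855
corner l 0.992 shift of now vs then (px) -0.2857142857142857 0.2857142857142857
dots g 0.987 shift of now vs then (px) -0.42857142857142855 0.0
dots k 0.484 shift of now vs then (px) 1.2857142857142858 0.5714285714285714
dots l 0.981 shift of now vs then (px) -0.5714285714285714 0.0
disc g 0.879 shift of now vs then (px) 0.0 0.14285714285714285
disc k 0.672 shift of now vs then (px) -0.14285714285714285 -0.2857142857142857
disc l 0.834 shift of now vs then (px) 0.14285714285714285 -0.2857142857142857
0 knob [335.38846991 196.25703989] corner [259.98755429 225.36551752] axis [312.07534425 239.74864531]
0.01 knob [334.95016408 196.10620477] corner [259.82662188 225.70307654] axis [312.07534425 239.74864531]
0.02 knob [334.51031436 195.95795036] corner [259.6704791 226.0423049] axis [312.07534425 239.74864531]
```

The table crept about 0.012 rad anticlockwise, well inside tolerance. I'll shift pocket0 to (0.4899, -0.0211), yaw 6.5°. Now die A at about (0.391, 0.318): first grip at -50°, then at 40°.

```bash
python3 mv.py .391 .318 .12 -50
```

```text
T [39.56 -6.58  5.47] R [ 0.3 -0.  55.8] heading 5.8 turn -55.8 q [-0.26  0.39  1.72  0.    1.03 -0.36] t 36.6
```

```bash
python3 -m crank '[{"fingers":6,"translation":[4,-0.7,0],"rotation":[0,0,7]},{"fingers":6,"translation":[9,-1.6,0],"rotation":[0,0,14]},{"fingers":6,"translation":[14,-2.5,1],"rotation":[0,0,21]},{"fingers":6,"translation":[19,-3.4,2],"rotation":[0,0,28]},{"fingers":6,"translation":[24,-4.3,3],"rotation":[0,0,35]},{"fingers":6,"translation":[29,-5.2,4],"rotation":[0,0,42]},{"fingers":6,"translation":[34,-6,5],"rotation":[0,0,49]},{"fingers":6,"translation":[38.5,-6.5,5.5],"rotation":[0,0,55.8]}]';python3 -m crank '[{"fingers":6,"translation":[0,0,0],"rotation":[0,0,0]}]';python3 mv.py .391 .318 .08 -50
```

```text
clock: 37.4
tool_pos: [0.4017, 0.2658, 0.1244]
ee_rot: [3.141, 0.001, 0.712]
wrist_force: [1.1, -0.7, 0.4]
opening: 0.0598
clock: 37.5
tool_pos: [0.4011, 0.2681, 0.1241]
ee_rot: [-3.141, 0.001, 0.714]
wrist_force: [-0.6, -0.0, -0.7]
opening: 0.0601
T [ 2.51 -4.43  4.41] R [-0.   0.1  0.9] heading -49.1 turn -0.9 q [ 0.47  0.45  1.81 -0.    0.88  1.32] t 37.5
```

```bash
python3 -m crank '[{"fingers":6,"translation":[1.5,-2.6,1],"rotation":[0,0,0.9]},{"fingers":6,"translation":[2.5,-4.4,3],"rotation":[0,0,0.9]},{"fingers":6,"translation":[2.5,-4.4,4.4],"rotation":[0,0,0.9]},{"fingers":6,"translation":[2.5,-4.4,4.4],"rotation":[0,0,0.9]},{"fingers":6,"translation":[2.5,-4.4,4.4],"rotation":[0,0,0.9]}]';python3 mv.py .391 .318 .013 -50;python3 - <<'E'
from h import *
S=env.read_camera("side");crop(S,215,180,110,70,7,"t_sd")
E
```

```text
clock: 38.0
tool_pos: [0.3928, 0.3135, 0.0815]
ee_rot: [3.141, 0.001, 0.702]
wrist_force: [-0.4, -0.0, 0.6]
opening: 0.0602
T [ 0.16 -0.46  6.85] R [0.1 0.  0.2] heading -49.8 turn -0.2 q [ 0.56  0.54  1.8  -0.    0.8   1.43] t 38.0
t_sd origin 160 145 scale 7
```

View pics/t_sd.png

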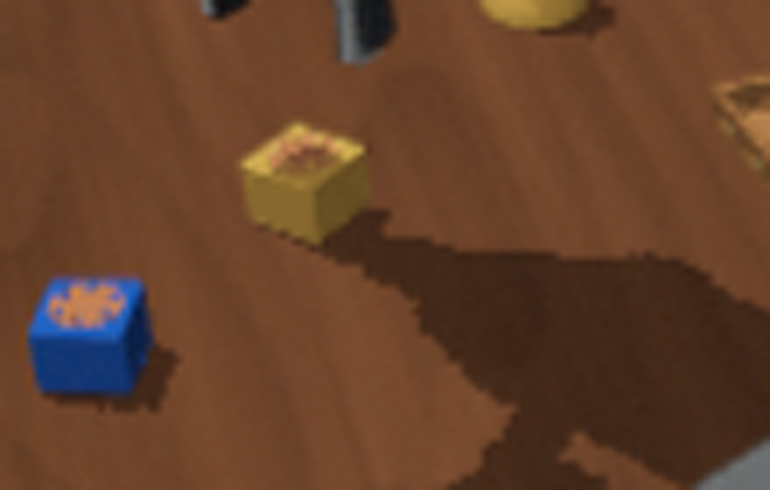

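```bash
python3 -m crank '[{"fingers":6,"translation":[0.1,-0.3,3],"rotation":[0,0,0.2]},{"fingers":6,"translation":[0.1,-0.4,6.8],"rotation":[0,0,0.2]},{"fingers":6,"translation":[0.1,-0.4,6.8],"rotation":[0,0,0.2]},{"fingers":2.5,"translation":[0.1,-0.4,6.8],"rotation":[0,0,0.2]},{"fingers":2.5,"translation":[0.1,-0.4,6.8],"rotation":[0,0,0.2]},{"fingers":2.5,"translation":[0.1,-0.4,6.8],"rotation":[0,0,0.2]},{"fingers":2.5,"translation":[0.1,-0.4,6.8],"rotation":[0,0,0.2]},{"fingers":2.5,"translation":[0.1,-0.4,6.8],"rotation":[0,0,0.2]}]' 20
python3 -m crank '[{"fingers":6,"translation":[0,0,0],"rotation":[0,0,0]},{"fingers":6,"translation":[0,0,0],"rotation":[0,0,0]},{"fingers":6,"translation":[0,0,-3],"rotation":[0,0,-8]},{"fingers":6,"translation":[0,0,-5],"rotation":[0,0,-16]},{"fingers":6,"translation":[0,0,-5],"rotation":[0,0,-24]},{"fingers":6,"translation":[0,0,-5],"rotation":[0,0,-32]},{"fingers":6,"translation":[0,0,-5],"rotation":[0,0,-40]},{"fingers":6,"translation":[0,0,-5],"rotation":[0,0,-48]}]'; python3 mv.py .391 .318 .065 40
```

```text
clock: 38.85
tool_pos: [0.3922, 0.3183, 0.0156]
ee_rot: [3.14, -0.003, 0.698]
wrist_force: [-0.8, -2.1, 11.9]
opening: 0.0355
clock: 39.65
tool_pos: [0.3915, 0.318, 0.0644]
ee_rot: [3.14, -0.0, 1.541]
wrist_force: [0.1, -0.3, -0.6]
opening: 0.06
T [ 0.   -0.05 -0.06] R [  0.1   0.  -41.7] heading -1.7 turn 41.7 q [ 0.56  0.57  1.81 -0.    0.76  0.59] t 39.6
```

```bash
python3 -m crank '[{"fingers":6,"translation":[0,0,0],"rotation":[0,0,-8.4]},{"fingers":6,"translation":[0,0,0],"rotation":[0,0,-16.8]},{"fingers":6,"translation":[0,0,0],"rotation":[0,0,-25.2]},{"fingers":6,"translation":[0,0,0],"rotation":[0,0,-33.6]},{"fingers":6,"translation":[0,0,0],"rotation":[0.1,0,-41.7]},{"fingers":6,"translation":[0,0,0],"rotation":[0.1,0,-41.7]},{"fingers":6,"translation":[0,0,0],"rotation":[0.1,0,-41.7]}]'; python3 mv.py .3922 .3183 .0125 40
```

```text
clock: 40.35
tool_pos: [0.3914, 0.318, 0.0641]
ee_rot: [-3.141, 0.001, 2.259]
wrist_force: [0.6, 0.5, 0.4]
opening: 0.0598
T [-0.02  0.08  5.16] R [-0.   0.  -0.6] heading 39.4 turn 0.6 q [ 0.56  0.57  1.81 -0.    0.76 -0.12] t 40.4
```

```bash
python3 -m crank '[{"fingers":6,"translation":[0,0.05,2.5],"rotation":[0,0,-0.6]},{"fingers":6,"translation":[0,0.05,5.1],"rotation":[0,0,-0.6]},{"fingers":6,"translation":[0,0.05,5.1],"rotation":[0,0,-0.6]},{"fingers":2.5,"translation":[0,0.05,5.1],"rotation":[0,0,-0.6]},{"fingers":2.5,"translation":[0,0.05,5.1],"rotation":[0,0,-0.6]},{"fingers":2.5,"translation":[0,0.05,5.1],"rotation":[0,0,-0.6]},{"fingers":2.5,"translation":[0,0.05,5.1],"rotation":[0,0,-0.6]},{"fingers":2.5,"translation":[0,0.05,5.1],"rotation":[0,0,-0.6]}]' 60
python3 -m crank '[{"fingers":2.5,"translation":[0,0,-3],"rotation":[0,0,0]},{"fingers":2.5,"translation":[0,0,-7],"rotation":[0,0,0]},{"fingers":2.5,"translation":[0,0,-10],"rotation":[0,0,0]},{"fingers":2.5,"translation":[0,0,-10],"rotation":[0,0,0]}]'; python3 mv.py .4899 -.0211 .11 6.5
```

```text
clock: 41.15
tool_pos: [0.3922, 0.3185, 0.0142]
ee_rot: [3.141, 0.001, 2.273]
wrist_force: [-1.9, -1.5, 9.5]
opening: 0.0341
clock: 41.55
tool_pos: [0.3935, 0.3195, 0.1171]
ee_rot: [3.135, 0.001, 2.273]
wrist_force: [1.0, -0.0, -2.6]
opening: 0.0345
T [-32.22 -14.65   0.67] R [ 0.4 -0.  33.8] heading 40.3 turn -33.8 q [ 0.56  0.48  1.77 -0.    0.89 -0.14] t 41.5
```

```bash
python3 -m crank '[{"fingers":2.5,"translation":[-4,-1.8,0],"rotation":[0,0,4]},{"fingers":2.5,"translation":[-8.2,-3.7,0],"rotation":[0,0,9]},{"fingers":2.5,"translation":[-12.5,-5.7,0],"rotation":[0,0,14]},{"fingers":2.5,"translation":[-17,-7.7,0],"rotation":[0,0,19]},{"fingers":2.5,"translation":[-21.5,-9.8,0],"rotation":[0,0,24]},{"fingers":2.5,"translation":[-26,-11.8,0],"rotation":[0,0,29]},{"fingers":2.5,"translation":[-30,-13.6,0.3],"rotation":[0.4,0,33.8]},{"fingers":2.5,"translation":[-32.2,-14.6,0.6],"rotation":[0.4,0,33.8]}]'
python3 -m crank '[{"fingers":2.5,"translation":[0,0,0],"rotation":[0,0,0]},{"fingers":2.5,"translation":[0,0,0],"rotation":[0,0,0]},{"fingers":2.5,"translation":[0,0,0],"rotation":[0,0,0]}]';  python3 mv.py .4899 -.0211 .072 6.3
```

```text
clock: 42.35
tool_pos: [0.4894, -0.0249, 0.107]
ee_rot: [-3.135, 0.003, 1.678]
wrist_force: [-0.4, -0.2, -3.0]
opening: 0.0343
clock: 42.65
tool_pos: [0.488, -0.0211, 0.107]
ee_rot: [-3.134, 0.002, 1.684]
wrist_force: [-0.3, -0.2, -2.6]
opening: 0.0343
T [-0.02  0.21  3.5 ] R [-0.4  0.1  0.2] heading 6.5 turn -0.2 q [-0.16  0.48  1.81 -0.01  0.85 -0.27] t 42.6
```

```bash
python3 -m crank '[{"fingers":2.5,"translation":[0,0.2,1],"rotation":[-0.4,0.1,0.2]},{"fingers":2.5,"translation":[0,0.2,2.5],"rotation":[-0.4,0.1,0.2]},{"fingers":2.5,"translation":[0,0.2,3.5],"rotation":[-0.4,0.1,0.2]},{"fingers":2.5,"translation":[0,0.2,3.5],"rotation":[-0.4,0.1,0.2]},{"fingers":2.5,"translation":[0,0.2,3.5],"rotation":[-0.4,0.1,0.2]}]';  python3 mv.py .4899 -.0211 .054 6.3
python3 - <<'E'
from h import *
S=env.read_camera("side");crop(S,290,225,110,90,7,"u_side")
E
```

```text
clock: 43.15
tool_pos: [0.4902, -0.0212, 0.0723]
ee_rot: [-3.141, 0.001, 1.681]
wrist_force: [-0.1, 0.7, -2.6]
opening: 0.0345
T [ 0.02 -0.03  1.83] R [-0.   0.1  0. ] heading 6.3 turn -0.0 q [-0.16  0.54  1.84 -0.    0.76 -0.27] t 43.1
u_side origin 235 180 scale 7
```

View pics/u_side.png

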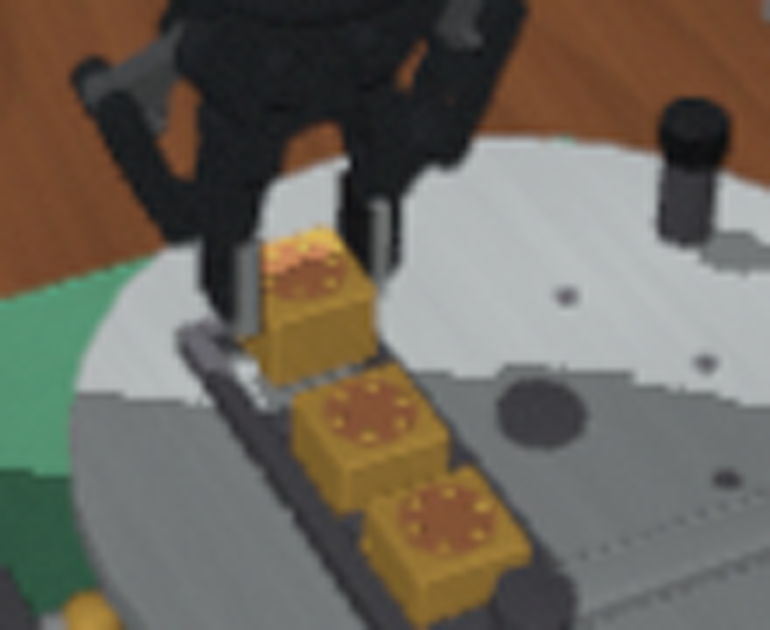

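The third die is poised in line over pocket0. Lowering.

```bash
python3 -m crank '[{"fingers":2.5,"translation":[0,-0.02,0.6],"rotation":[0,0,0]},{"fingers":2.5,"translation":[0,-0.02,1.2],"rotation":[0,0,0]},{"fingers":2.5,"translation":[0,-0.02,1.6],"rotation":[0,0,0]},{"fingers":2.5,"translation":[0,-0.02,1.8],"rotation":[0,0,0]},{"fingers":2.5,"translation":[0,-0.02,1.8],"rotation":[0,0,0]}]';  python3 mv.py .4899 -.0211 .054 6.3
```

```text
clock: 43.7
tool_pos: [0.4899, -0.0213, 0.0539]
ee_rot: [-3.141, 0.0, 1.68]
wrist_force: [-0.1, 6.3, -5.7]
opening: 0.0342
T [ 0.02  0.   -0.01] R [-0.  0. -0.] heading 6.3 turn 0.0 q [-0.16  0.58  1.85 -0.    0.71 -0.27] t 43.7
```

```bash
python3 -m crank '[{"fingers":2.5,"translation":[0.05,0,0.05],"rotation":[0,0,0]},{"fingers":4.8,"translation":[0.05,0,0.05],"rotation":[0,0,0]},{"fingers":4.8,"translation":[0.05,0,0.05],"rotation":[0,0,0]},{"fingers":4.8,"translation":[0,0,-2],"rotation":[0,0,0]},{"fingers":4.8,"translation":[0,0,-6],"rotation":[0,0,0]},{"fingers":4.8,"translation":[0,0,-10],"rotation":[0,0,0]},{"fingers":4.8,"translation":[0,0,-12],"rotation":[0,0,0]}]'
python3 - <<'E'
from h import *
S=env.read_camera("side");crop(S,290,225,110,90,7,"v_side");cv2.imwrite("pics/v_S.png",S["pixels"][:,:,::-1])
E
```

```text
clock: 44.4
tool_pos: [0.4911, -0.0218, 0.1771]
ee_rot: [3.138, 0.002, 1.68]
wrist_force: [1.0, -0.4, 0.2]
opening: 0.0481
v_side origin 235 180 scale 7
```

View pics/v_side.png

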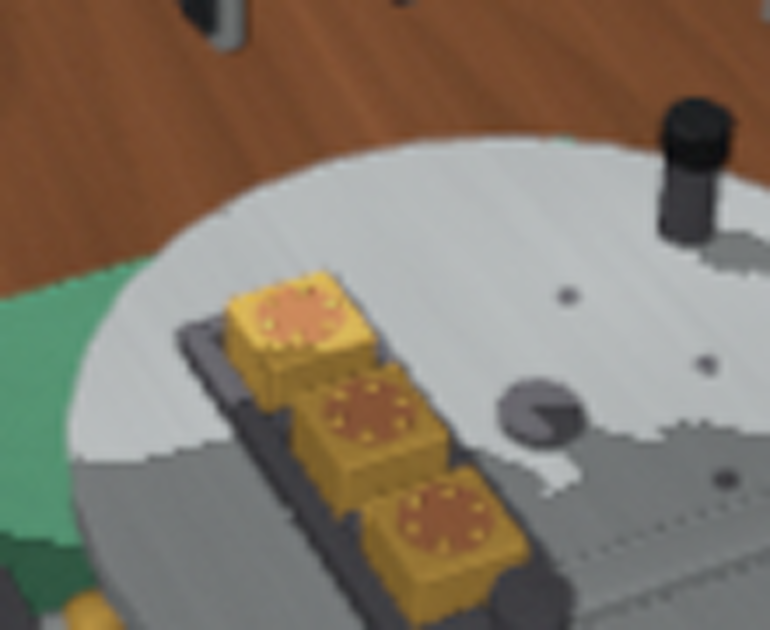

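View pics/v_S.png

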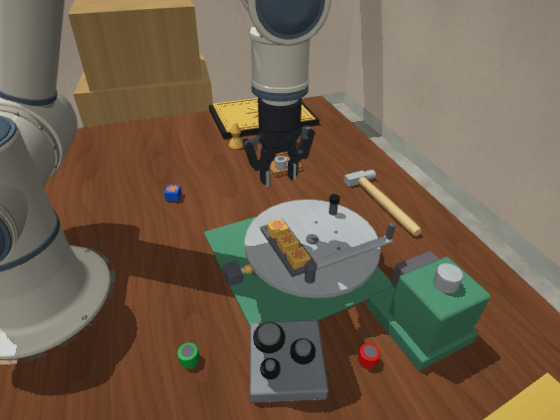

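All three dies sit level in the nest, relief up, and the worn die is in the tray at (281,163). Now shut the bar: go to the pin at about (0.685, -0.143).

```bash
python3 mv.py .6847 -.143 .16 -83.5;python3 -m crank '[{"fingers":4,"translation":[-1.5,2,0],"rotation":[0,0,8]},{"fingers":4,"translation":[-4,5,0],"rotation":[0,0,16]},{"fingers":4,"translation":[-6,8,0],"rotation":[0,0,24]},{"fingers":4,"translation":[-8,11,0],"rotation":[0,0,32]},{"fingers":4,"translation":[-10,14,0],"rotation":[0,0,40]},{"fingers":4,"translation":[-12,16,0],"rotation":[0,0,48]},{"fingers":4,"translation":[-13,17,0],"rotation":[0,0,56]},{"fingers":4,"translation":[-14,18,0],"rotation":[0,0,64]}]';python3 mv.py .6847 -.143 .16 -83.5
```

```text
T [-14.14  17.81   2.04] R [ 0.4 -0.1 89.8] heading 6.3 turn -89.8 q [-0.17  0.37  1.74 -0.    1.03 -0.27] t 44.5
clock: 45.25
tool_pos: [0.6849, -0.1418, 0.1735]
ee_rot: [3.141, 0.001, 0.557]
wrist_force: [1.2, -0.0, -0.2]
opening: 0.0399
T [-0.08  0.09  1.35] R [ 0.   0.  25.4] heading -58.1 turn -25.4 q [-0.29  0.65  1.21 -0.    1.28  0.72] t 45.2
```

```bash
python3 -m crank '[{"fingers":4,"translation":[0,0,0],"rotation":[0,0,8.4]},{"fingers":4,"translation":[0,0,0.5],"rotation":[0,0,16.8]},{"fingers":4,"translation":[0,0,1],"rotation":[0,0,25.4]},{"fingers":4,"translation":[0,0,1.3],"rotation":[0,0,25.4]}]';python3 mv.py .6847 -.143 .091 -83.5;python3 - <<'E'
from h import *
S=env.read_camera("side");crop(S,360,220,130,100,6,"w_side");
T=env.read_camera("top");crop(T,340,165,110,90,6,"w_top")
E
```

```text
clock: 45.65
tool_pos: [0.6841, -0.1411, 0.1605]
ee_rot: [3.141, 0.001, 0.117]
wrist_force: [0.1, 0.1, 0.1]
opening: 0.0401
T [0.04 0.19 6.95] R [0.  0.  0.2] heading -83.3 turn -0.2 q [-0.29  0.66  1.22 -0.    1.26  1.17] t 45.6
w_side origin 295 170 scale 6
w_top origin 285 120 scale 6
```

View pics/w_side.png

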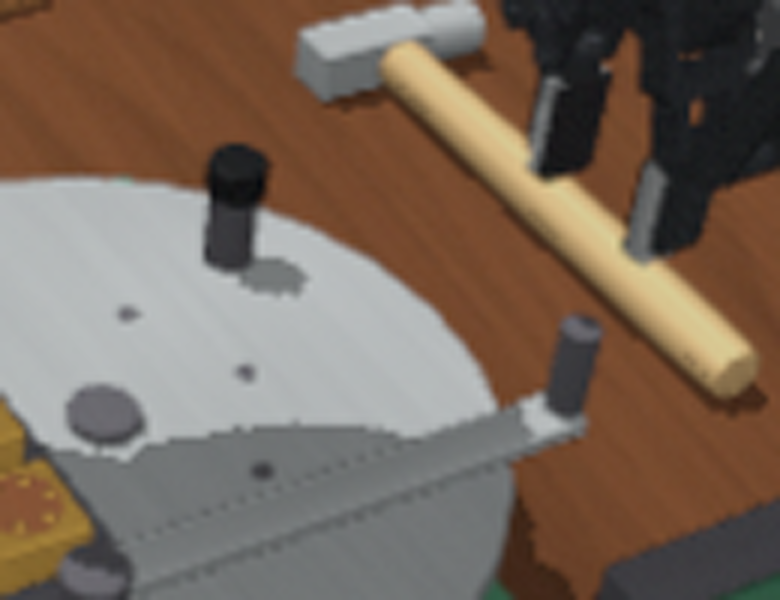

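The open fingers are right over the pin, which is at (391,225) in the side view. Gripping.

```bash
python3 -m crank '[{"fingers":4,"translation":[0,0.15,3],"rotation":[0,0,0]},{"fingers":4,"translation":[0,0.15,6.9],"rotation":[0,0,0]},{"fingers":4,"translation":[0,0.15,6.9],"rotation":[0,0,0]},{"fingers":0,"translation":[0,0.15,6.9],"rotation":[0,0,0]},{"fingers":0,"translation":[0,0.15,6.9],"rotation":[0,0,0]},{"fingers":0,"translation":[0,0.15,6.9],"rotation":[0,0,0]},{"fingers":0,"translation":[0,0.15,6.9],"rotation":[0,0,0]}]' 20;python3 arc.py .5058 -.163 92 12 1
```

```text
clock: 46.45
tool_pos: [0.6856, -0.1429, 0.0943]
ee_rot: [3.139, -0.003, 0.121]
wrist_force: [-0.6, -0.5, 8.6]
opening: 0.0129
radius 0.18092803255910192 ang 6.37603996748023
[-0.14 -2.42 -0.01]  turn z -7.7
[-0.6  -4.79 -0.01]  turn z -15.3
[-1.37 -7.08 -0.02]  turn z -23.0
[-2.44 -9.25 -0.03]  turn z -30.7
[ -3.79 -11.26  -0.04]  turn z -38.3
[ -5.4  -13.07  -0.05]  turn z -46.0
[ -7.24 -14.64  -0.05]  turn z -53.7
[ -9.26 -15.96  -0.06]  turn z -61.3
[-11.45 -17.    -0.07]  turn z -69.0
[-13.75 -17.73  -0.08]  turn z -76.7
[-16.14 -18.16  -0.09]  turn z -84.3
[-18.55 -18.26  -0.09]  turn z -92.0
```

```bash
python3 -m crank '[{"fingers":0,"translation":[-0.15,-2.4,0],"rotation":[0,0,-7.7]},{"fingers":0,"translation":[-0.6,-4.8,0],"rotation":[0,0,-15.3]},{"fingers":0,"translation":[-1.4,-7.1,0],"rotation":[0,0,-23]},{"fingers":0,"translation":[-2.4,-9.25,0],"rotation":[0,0,-30.7]},{"fingers":0,"translation":[-3.8,-11.25,0],"rotation":[0,0,-38.3]},{"fingers":0,"translation":[-5.4,-13.1,0],"rotation":[0,0,-46]},{"fingers":0,"translation":[-7.2,-14.6,0],"rotation":[0,0,-53.7]},{"fingers":0,"translation":[-9.25,-15.95,0],"rotation":[0,0,-61.3]}]';python3 arc.py .5058 -.163 31.5 4 1
```

```text
clock: 47.25
tool_pos: [0.5746, 0.0051, 0.0941]
ee_rot: [3.137, -0.0, 1.196]
wrist_force: [-2.7, -7.2, 15.1]
opening: 0.0128
radius 0.1816792445251695 ang 67.74153393882614
[-0.14 -2.49 -0.01]  turn z -7.9
[-0.61 -4.94 -0.02]  turn z -15.8
[-1.42 -7.3  -0.04]  turn z -23.6
[-2.54 -9.53 -0.05]  turn z -31.5
```

```bash
python3 -m crank '[{"fingers":0,"translation":[-0.15,-2.5,0],"rotation":[0,0,-7.9]},{"fingers":0,"translation":[-0.6,-4.9,0],"rotation":[0,0,-15.8]},{"fingers":0,"translation":[-1.4,-7.2,0],"rotation":[0,0,-23]},{"fingers":0,"translation":[-2.1,-8.7,0],"rotation":[0,0,-28.2]},{"fingers":0,"translation":[-2.1,-8.7,0],"rotation":[0,0,-28.2]},{"fingers":0,"translation":[-2.1,-8.7,0],"rotation":[0,0,-28.2]}]';python3 arc.py .5058 -.163 1 1 1
python3 - <<'E'
from h import *
S=env.read_camera("side");crop(S,290,225,150,110,5,"x_side")
E
```

```text
clock: 47.85
tool_pos: [0.4865, 0.0174, 0.094]
ee_rot: [3.137, 0.002, 1.683]
wrist_force: [-0.2, 0.5, 19.1]
opening: 0.0133
radius 0.181388853934054 ang 96.12354030819589
[-0.   -0.32 -0.  ]  turn z -1.0
x_side origin 215 170 scale 5
```

View pics/x_side.png

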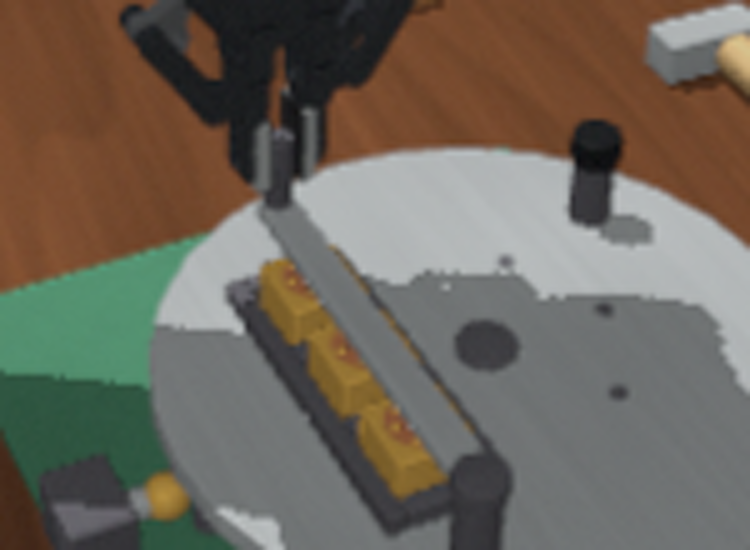

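The bar is almost over the die centres, with no stop force yet. Nudging on until it meets the stop.

```bash
python3 -m crank '[{"fingers":0,"translation":[0,-0.3,0],"rotation":[0,0,-1]},{"fingers":0,"translation":[0,-0.3,0],"rotation":[0,0,-1]}]'; python3 -m crank '[{"fingers":0,"translation":[0,-0.3,0],"rotation":[0,0,-1]},{"fingers":0,"translation":[0,-0.3,0],"rotation":[0,0,-1]}]';python3 arc.py .5058 -.163 1 1 1
```

```text
clock: 48.1
tool_pos: [0.4848, 0.017, 0.0941]
ee_rot: [3.135, 0.002, 1.7]
wrist_force: [5.2, 2.1, 16.8]
opening: 0.0132
clock: 48.3
tool_pos: [0.4839, 0.0163, 0.0942]
ee_rot: [3.131, 0.004, 1.718]
wrist_force: [14.2, -3.3, 6.4]
opening: 0.013
radius 0.18060510905307695 ang 96.95281076265798
[ 0.01 -0.32 -0.  ]  turn z -1.0
```

Stop felt: 14 N and the motion ended. Releasing the pin and looking.

```bash
python3 -m crank '[{"fingers":0,"translation":[0,0.4,0],"rotation":[0,0,0]},{"fingers":3,"translation":[0,0.4,0],"rotation":[0,0,0]},{"fingers":4.5,"translation":[0,0.4,0],"rotation":[0,0,0]},{"fingers":4.5,"translation":[0,0.4,0],"rotation":[0,0,0]},{"fingers":4.5,"translation":[0,0.4,-3],"rotation":[0,0,0]},{"fingers":5,"translation":[0,0.4,-7],"rotation":[0,0,0]},{"fingers":5,"translation":[0,0.4,-8],"rotation":[0,0,0]}]'
python3 mv.py .637 .005 .17 -51
python3 - <<'E'
from h import *
S=env.read_camera("side");crop(S,290,225,150,110,5,"y_side")
E
```

```text
clock: 49.0
tool_pos: [0.4843, 0.0174, 0.1753]
ee_rot: [3.137, 0.002, 1.717]
wrist_force: [-0.3, 0.5, -0.7]
opening: 0.0498
T [-3.45 14.92  0.6 ] R [ 0.3 -0.  59.4] heading 8.4 turn -59.4 q [-0.09  0.37  1.76 -0.    1.01 -0.23] t 49.0
y_side origin 215 170 scale 5
```

View pics/y_side.png

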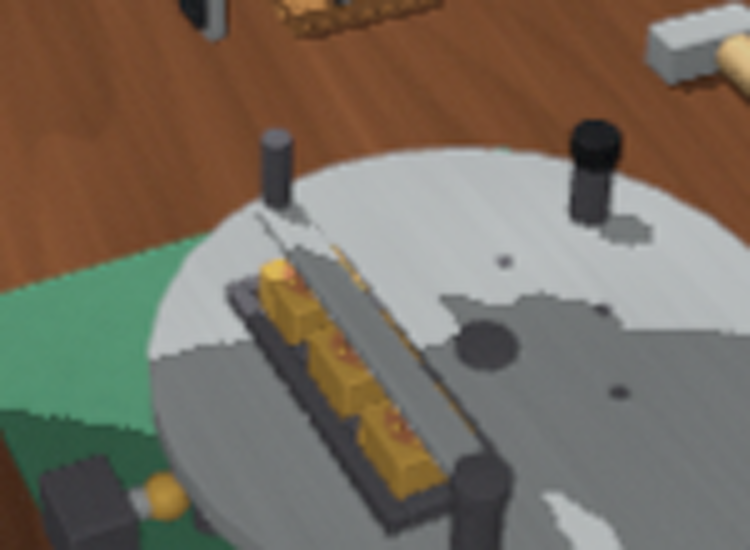

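Run:
```python
from fit import *
np.set_printoptions(precision=4,suppress=True)
S=env.read_camera("side");T=env.read_camera("top")
for b in(1.45,1.49,1.52,1.545,1.571):
    W,m=model([.555,-.0622,np.radians(6.3),b]); 
    print(b,"pin",w2pix(S,m["pin"]),"bar at r=100,z.08",w2pix(S,W(-60+100*np.cos(b),-95+100*np.sin(b),.08)),"knob",w2pix(S,m["knob"]), "corner",w2pix(S,m["n-+"]),m["pin"][:2],"T",w2pix(T,m["pin"]))
crop(S,275,205,60,60,10,"y2");crop(T,300,200,70,60,10,"y3")
```

```text
1.45 pin [279.54   194.6635] bar at r=100,z.08 [291.9557 230.9465] knob [335.0449 196.1755] corner [259.874 225.717] [np.float64(0.5077383691130322), np.float64(0.01677907402649994)] T [289.9423 202.4721]
1.49 pin [276.3763 195.3139] bar at r=100,z.08 [290.1346 231.3747] knob [335.0449 196.1755] corner [259.874 225.717] [np.float64(0.5005391511028371), np.float64(0.016713131549199005)] T [289.9675 205.0179]
1.52 pin [274.0245 195.8534] bar at r=100,z.08 [288.7847 231.7289] knob [335.0449 196.1755] corner [259.874 225.717] [np.float64(0.4951446176934732), np.float64(0.01647475713600432)] T [290.0542 206.9285]
1.545 pin [272.0794 196.3369] bar at r=100,z.08 [287.6711 232.0456] knob [335.0449 196.1755] corner [259.874 225.717] [np.float64(0.4906562835477755), np.float64(0.016152574065318427)] T [290.1708 208.5199]
1.571 pin [270.0715 196.8724] bar at r=100,z.08 [286.5243 232.3956] knob [335.0449 196.1755] corner [259.874 225.717] [np.float64(0.48599848686145175), np.float64(0.015698595848359205)] T [290.3348 210.1733]
y2 origin 245 175 scale 10
y3 origin 265 170 scale 10
```

View pics/y2.png

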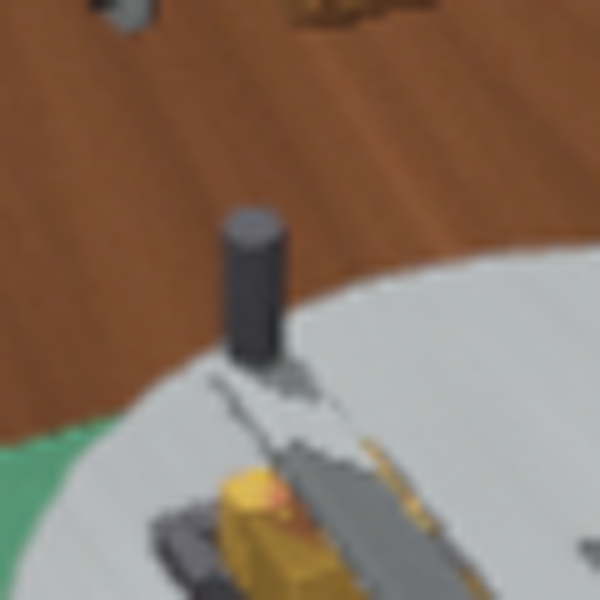

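View pics/y3.png

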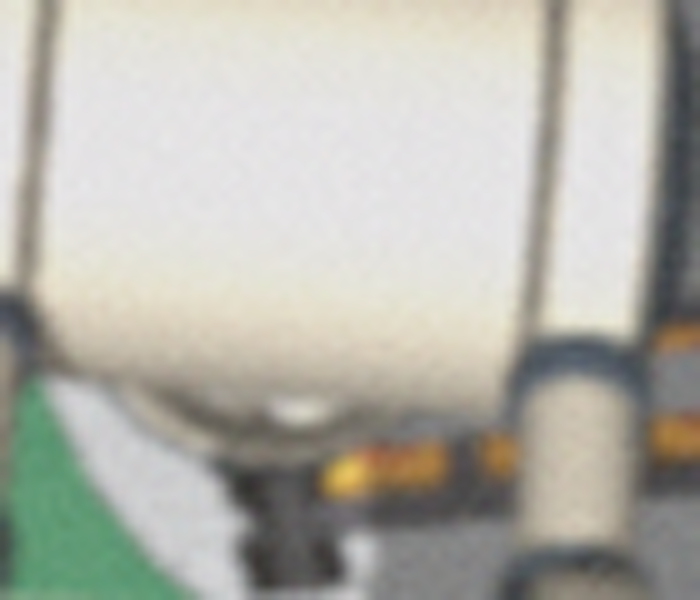

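The pin top at (270.3,197.5) matches the prediction for a bar angle of 1.571, (270.1,196.9). So the bar is shut. Now the knob.

```bash
python3 -m crank '[{"fingers":5,"translation":[-0.5,2,0],"rotation":[0,0,8]},{"fingers":5,"translation":[-1,5,0],"rotation":[0,0,16]},{"fingers":5,"translation":[-2,8,0],"rotation":[0,0,24]},{"fingers":5,"translation":[-3,12,0],"rotation":[0,0,32]},{"fingers":5,"translation":[-3.4,14.9,0],"rotation":[0,0,40]},{"fingers":5,"translation":[-3.4,14.9,0.6],"rotation":[0,0,48]},{"fingers":5,"translation":[-3.4,14.9,0.6],"rotation":[0,0,56]},{"fingers":5,"translation":[-3.4,14.9,0.6],"rotation":[0.3,0,58.4]}]'; python3 -m crank '[{"fingers":5,"translation":[0,0,0],"rotation":[0,0,0]}]';python3 mv.py .637 .006 .063 -50;python3 - <<'E'
from h import *
S=env.read_camera("side");crop(S,320,195,130,100,6,"z_side")
E
```

```text
clock: 49.95
tool_pos: [0.6344, 0.0056, 0.1635]
ee_rot: [-3.136, 0.006, 0.692]
wrist_force: [0.2, 0.2, 0.2]
opening: 0.0504
clock: 50.05
tool_pos: [0.6346, 0.0055, 0.164]
ee_rot: [-3.136, 0.005, 0.697]
wrist_force: [-0.0, 0.3, -0.5]
opening: 0.0499
T [ 0.26  0.18 10.1 ] R [-0.3  0.3 -0.1] heading -50.1 turn 0.1 q [-0.09  0.58  1.39  0.    1.18  0.79] t 50.0
z_side origin 255 145 scale 6
```

View pics/z_side.png

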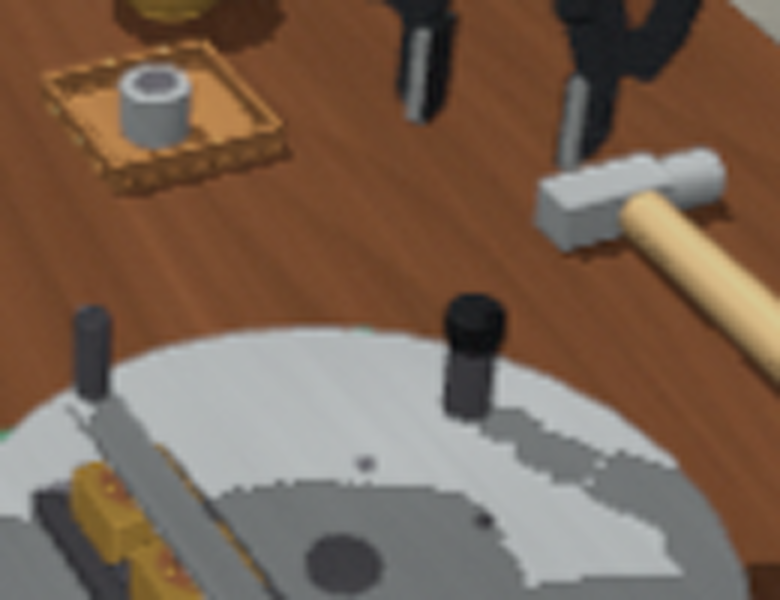

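```bash
python3 -m crank '[{"fingers":5,"translation":[0.2,0.1,4],"rotation":[-0.3,0.3,0]},{"fingers":5,"translation":[0.2,0.1,8],"rotation":[-0.3,0.3,0]},{"fingers":5,"translation":[0.2,0.1,10.1],"rotation":[-0.3,0.3,0]},{"fingers":5,"translation":[0.2,0.1,10.1],"rotation":[-0.3,0.3,0]},{"fingers":0.5,"translation":[0.2,0.1,10.1],"rotation":[-0.3,0.3,0]},{"fingers":0.5,"translation":[0.2,0.1,10.1],"rotation":[-0.3,0.3,0]},{"fingers":0.5,"translation":[0.2,0.1,10.1],"rotation":[-0.3,0.3,0]},{"fingers":0.5,"translation":[0.2,0.1,10.1],"rotation":[-0.3,0.3,0]}]' 20
python3 arc.py .5537 -.0628 44 16 1
```

```text
clock: 50.9
tool_pos: [0.6375, 0.0064, 0.0664]
ee_rot: [3.139, -0.004, 0.698]
wrist_force: [-2.1, 5.4, 5.6]
opening: 0.0232
radius 0.1087073530355056 ang 39.5658229440573
[-0.01 -0.52 -0.  ]  turn z -2.8
[-0.04 -1.04 -0.  ]  turn z -5.5
[-0.1  -1.56 -0.  ]  turn z -8.2
[-0.18 -2.08 -0.01]  turn z -11.0
[-0.29 -2.59 -0.01]  turn z -13.8
[-0.42 -3.09 -0.01]  turn z -16.5
[-0.58 -3.59 -0.01]  turn z -19.2
[-0.76 -4.08 -0.01]  turn z -22.0
[-0.96 -4.56 -0.01]  turn z -24.8
[-1.19 -5.03 -0.02]  turn z -27.5
[-1.44 -5.49 -0.02]  turn z -30.2
[-1.71 -5.93 -0.02]  turn z -33.0
[-2.   -6.37 -0.02]  turn z -35.8
[-2.31 -6.78 -0.03]  turn z -38.5
[-2.64 -7.19 -0.03]  turn z -41.2
[-2.99 -7.57 -0.03]  turn z -44.0
```

Turning gently, so that the bar's inertia doesn't reopen it.

```bash
python3 -m crank '[{"fingers":0.5,"translation":[0,-0.2,0],"rotation":[0,0,-1]},{"fingers":0.5,"translation":[0,-0.5,0],"rotation":[0,0,-2.8]},{"fingers":0.5,"translation":[0,-0.8,0],"rotation":[0,0,-4.2]},{"fingers":0.5,"translation":[-0.05,-1.2,0],"rotation":[0,0,-6.3]},{"fingers":0.5,"translation":[-0.1,-1.6,0],"rotation":[0,0,-8.4]},{"fingers":0.5,"translation":[-0.2,-2.1,0],"rotation":[0,0,-11]},{"fingers":0.5,"translation":[-0.3,-2.6,0],"rotation":[0,0,-13.8]},{"fingers":0.5,"translation":[-0.4,-3.1,0],"rotation":[0,0,-16.5]}]'
python3 arc.py .5537 -.0628 22 8 1
python3 - <<'E'
from h import *
S=env.read_camera("side");crop(S,305,225,150,110,5,"aa_side")
E
```

```text
clock: 51.7
tool_pos: [0.6152, 0.0268, 0.0663]
ee_rot: [3.136, -0.003, 0.989]
wrist_force: [-0.5, -4.4, 7.5]
opening: 0.0228
radius 0.10870733624324273 ang 55.53336579033228
[-0.   -0.52 -0.  ]  turn z -2.8
[-0.03 -1.04 -0.01]  turn z -5.5
[-0.08 -1.56 -0.01]  turn z -8.2
[-0.16 -2.08 -0.01]  turn z -11.0
[-0.26 -2.59 -0.01]  turn z -13.8
[-0.39 -3.1  -0.02]  turn z -16.5
[-0.54 -3.6  -0.02]  turn z -19.2
[-0.71 -4.09 -0.02]  turn z -22.0
aa_side origin 230 170 scale 5
```

View pics/aa_side.png

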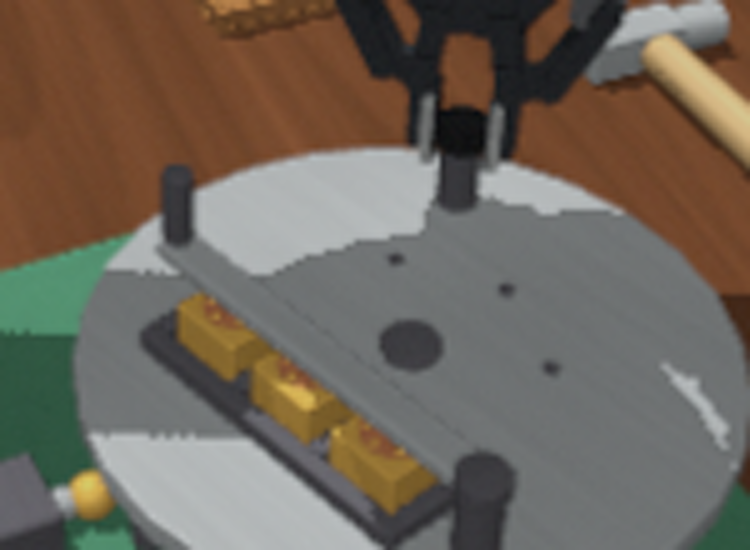

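The table is turning and the bar is still parallel over the dies. Carrying on.

```bash
python3 -m crank '[{"fingers":0.5,"translation":[0,-0.5,0],"rotation":[0,0,-2.8]},{"fingers":0.5,"translation":[0,-1.05,0],"rotation":[0,0,-5.5]},{"fingers":0.5,"translation":[-0.1,-1.55,0],"rotation":[0,0,-8.2]},{"fingers":0.5,"translation":[-0.15,-2.1,0],"rotation":[0,0,-11]},{"fingers":0.5,"translation":[-0.25,-2.6,0],"rotation":[0,0,-13.8]},{"fingers":0.5,"translation":[-0.4,-3.1,0],"rotation":[0,0,-16.5]},{"fingers":0.5,"translation":[-0.55,-3.6,0],"rotation":[0,0,-19.2]},{"fingers":0.5,"translation":[-0.7,-4.1,0],"rotation":[0,0,-22]}]'
python3 arc.py .5537 -.0628 25 8 1
```

```text
clock: 52.55
tool_pos: [0.5775, 0.0433, 0.0663]
ee_rot: [3.135, 0.0, 1.373]
wrist_force: [1.1, -10.1, 10.0]
opening: 0.0225
radius 0.10871015168859313 ang 77.33609683275444
[-0.   -0.59 -0.  ]  turn z -3.1
[-0.04 -1.18 -0.01]  turn z -6.2
[-0.1  -1.77 -0.01]  turn z -9.4
[-0.2  -2.36 -0.02]  turn z -12.5
[-0.33 -2.94 -0.02]  turn z -15.6
[-0.49 -3.51 -0.02]  turn z -18.8
[-0.69 -4.07 -0.03]  turn z -21.9
[-0.91 -4.62 -0.03]  turn z -25.0
```

```bash
python3 -m crank '[{"fingers":0.5,"translation":[0,-0.6,0],"rotation":[0,0,-3.1]},{"fingers":0.5,"translation":[0,-1.2,0],"rotation":[0,0,-6.2]},{"fingers":0.5,"translation":[-0.1,-1.8,0],"rotation":[0,0,-9.4]},{"fingers":0.5,"translation":[-0.2,-2.4,0],"rotation":[0,0,-12.5]},{"fingers":0.5,"translation":[-0.3,-2.95,0],"rotation":[0,0,-15.6]},{"fingers":0.5,"translation":[-0.5,-3.5,0],"rotation":[0,0,-18.8]},{"fingers":0.5,"translation":[-0.7,-4.05,0],"rotation":[0,0,-21.9]},{"fingers":0.5,"translation":[-0.9,-4.6,0],"rotation":[0,0,-25]}]'
python3 arc.py .5537 -.0628 27 9 1
```

```text
clock: 53.35
tool_pos: [0.5313, 0.0433, 0.0663]
ee_rot: [3.134, 0.003, 1.81]
wrist_force: [4.1, -14.3, 9.3]
opening: 0.0232
radius 0.10840124544060703 ang 101.92879640795674
[ 0.   -0.57 -0.  ]  turn z -3.0
[-0.02 -1.13 -0.01]  turn z -6.0
[-0.08 -1.7  -0.01]  turn z -9.0
[-0.17 -2.26 -0.02]  turn z -12.0
[-0.28 -2.82 -0.02]  turn z -15.0
[-0.43 -3.36 -0.02]  turn z -18.0
[-0.6  -3.9  -0.03]  turn z -21.0
[-0.8  -4.44 -0.03]  turn z -24.0
[-1.03 -4.96 -0.03]  turn z -27.0
```

```bash
python3 -m crank '[{"fingers":0.5,"translation":[0,-0.6,0],"rotation":[0,0,-3]},{"fingers":0.5,"translation":[0.05,-1.15,0],"rotation":[0,0,-6]},{"fingers":0.5,"translation":[0,-1.8,0],"rotation":[0,0,-9.5]},{"fingers":0.5,"translation":[-0.1,-2.4,0],"rotation":[0,0,-13]},{"fingers":0.5,"translation":[-0.2,-3,0],"rotation":[0,0,-16.5]},{"fingers":0.5,"translation":[-0.4,-3.6,0],"rotation":[0,0,-20]},{"fingers":0.5,"translation":[-0.6,-4.2,0],"rotation":[0,0,-23.5]},{"fingers":0.5,"translation":[-0.9,-4.9,0],"rotation":[0,0,-27]}]'
python3 -m crank '[{"fingers":0.5,"translation":[0,0,0],"rotation":[0,0,0]},{"fingers":0.5,"translation":[0,0,0],"rotation":[0,0,0]}]'
python3 arc.py .5537 -.0628 1 1 1
```

```text
clock: 54.15
tool_pos: [0.4882, 0.0232, 0.0663]
ee_rot: [3.133, 0.009, 2.281]
wrist_force: [10.5, -9.9, 6.1]
opening: 0.0231
clock: 54.35
tool_pos: [0.4864, 0.0224, 0.0662]
ee_rot: [3.137, 0.008, 2.279]
wrist_force: [3.2, -22.9, 11.9]
opening: 0.0233
radius 0.10858472446954627 ang 128.32976830006146
[ 0.01 -0.19 -0.  ]  turn z -1.0
```

```bash
python3 -m crank '[{"fingers":0.5,"translation":[-0.1,-0.15,0],"rotation":[0,0,0]},{"fingers":0.5,"translation":[-0.2,-0.25,0],"rotation":[0,0,0]},{"fingers":0.5,"translation":[-0.2,-0.25,0],"rotation":[0,0,0]}]'
python3 arc.py .5537 -.0628 1 1 1
python3 -m crank '[{"fingers":3,"translation":[0,0,0],"rotation":[0,0,0]},{"fingers":5,"translation":[0,0,0],"rotation":[0,0,0]},{"fingers":5,"translation":[0,0,0],"rotation":[0,0,0]},{"fingers":5,"translation":[0,0,-3],"rotation":[0,0,0]},{"fingers":5,"translation":[0,0,-7],"rotation":[0,0,0]},{"fingers":5,"translation":[0,0,-12],"rotation":[0,0,0]}]'
python3 mv.py .3 .35 .25;  python3 - <<'E'
from h import *
S=env.read_camera("side");crop(S,305,235,160,120,5,"bb_side")
E
```

```text
clock: 54.65
tool_pos: [0.4853, 0.0212, 0.0662]
ee_rot: [3.135, 0.005, 2.278]
wrist_force: [2.0, 7.0, 15.3]
opening: 0.0231
radius 0.10833557089041838 ang 129.1549619701968
[ 0.   -0.19 -0.  ]  turn z -1.0
clock: 55.25
tool_pos: [0.4816, 0.0211, 0.1851]
ee_rot: [-3.142, -0.0, 2.278]
wrist_force: [0.9, -1.1, 0.8]
opening: 0.05
T [36.81  7.55 -6.48] R [-0. -0. -0.] heading 40.5 turn 0.0 q [-0.08  0.35  1.75  0.    1.04 -0.79] t 55.2
bb_side origin 225 175 scale 5
```

View pics/bb_side.png

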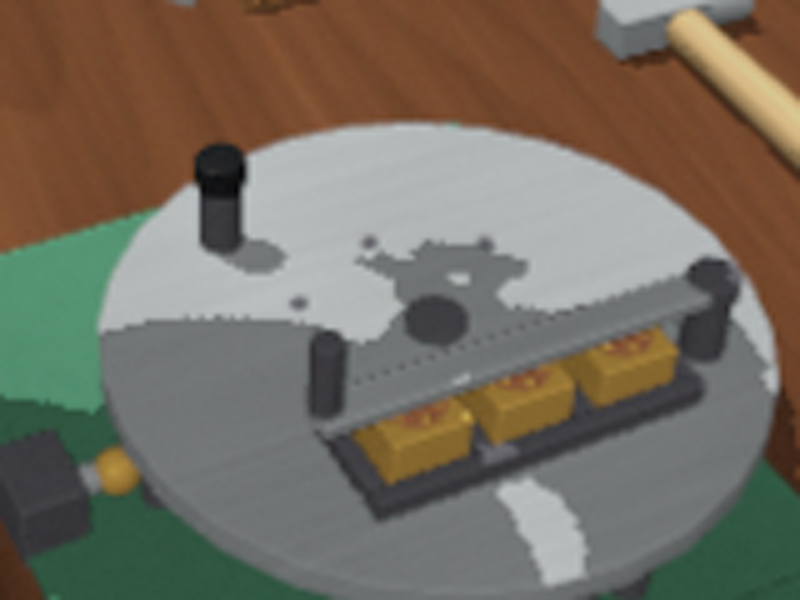

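Run:
```python
from fit import *
S=env.read_camera("side")
a=cv2.imread("pics/a_side.png",0);b=cv2.cvtColor(S["pixels"],cv2.COLOR_RGB2GRAY)
A=cv2.resize(a,None,fx=8,fy=8,interpolation=cv2.INTER_CUBIC);B=cv2.resize(b,None,fx=8,fy=8,interpolation=cv2.INTER_CUBIC)
for n,(x,y,w,h) in {"knob":(260,200,20,30),"hole":(295,218,10,10),"hole2":(317,218,10,10),"detent(fixed)":(224,258,26,24),"hammer(fixed)":(344,168,40,22)}.items():
    t=A[y*8:(y+h)*8,x*8:(x+w)*8];R=cv2.matchTemplate(B[(y-5)*8:(y+h+5)*8,(x-5)*8:(x+w+5)*8],t,cv2.TM_CCOEFF_NORMED);_,v,_,p=cv2.minMaxLoc(R);print(n,round(v,3),p[0]/8-5,p[1]/8-5)
for d in(0,.02,.04):
    W,m=model([.5545,-.0625,np.radians(95.85)-d,1.571]);print(d,"knob",w2pix(S,m["knob"]),"pin",w2pix(S,m["pin"]),"hole",w2pix(S,W(0,-1,.04)))
for bb in(1.45,1.5): print(bb,w2pix(S,model([.5545,-.0625,np.radians(95.85),bb])[1]["pin"]))
```

```text
knob 0.922 -0.25 0.5
hole 0.65 -0.25 -0.5
hole2 0.496 -0.375 0.75
detent(fixed) 0.853 0.375 1.125
hammer(fixed) 1.0 0.0 0.0
0 knob [269.16144573 205.83420256] pin [290.1410474  243.15174183] hole [312.36099472 239.81856715]
0.02 knob [269.69707374 205.31856803] pin [289.15093542 242.75109601] hole [312.36546273 239.82441003]
0.04 knob [270.24744589 204.811349  ] pin [288.17414357 242.3380306 ] hole [312.36976601 239.83030383]
1.45 [285.59322387 235.67815457]
1.5 [287.29051537 238.76886229]
```

The knob is within about 0.5 px of its start-of-run position (about 0.015 rad) and the pin matches the shut bar (290,244). Now the keys.

Run:
```python
from h import *
S=env.read_camera("side");crop(S,288,355,100,90,8,"cc_side")
T=env.read_camera("top");crop(T,393,240,70,60,10,"cc_top")
```

```text
cc_side origin 238 310 scale 8
cc_top origin 358 210 scale 10
```

View pics/cc_side.png

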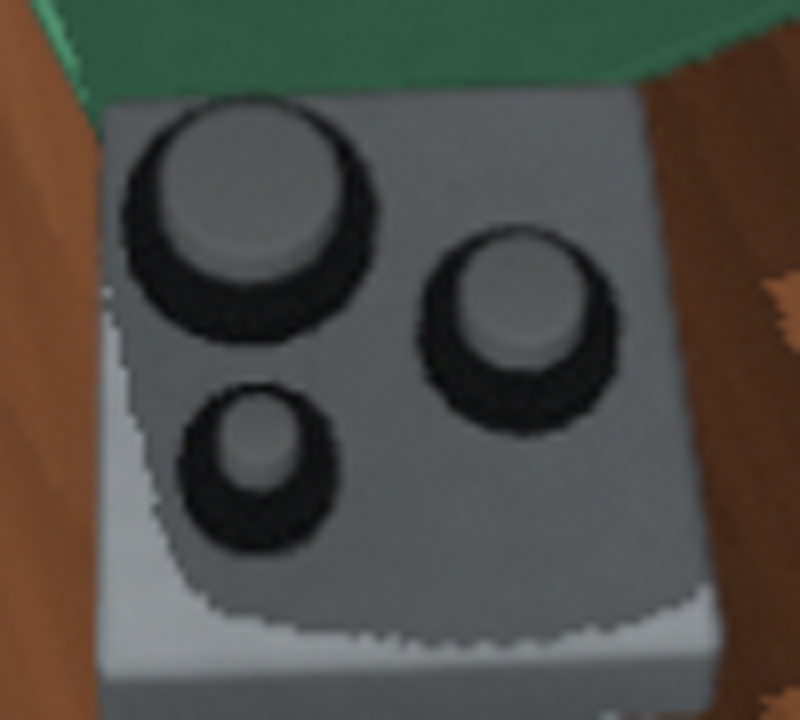

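View pics/cc_top.png

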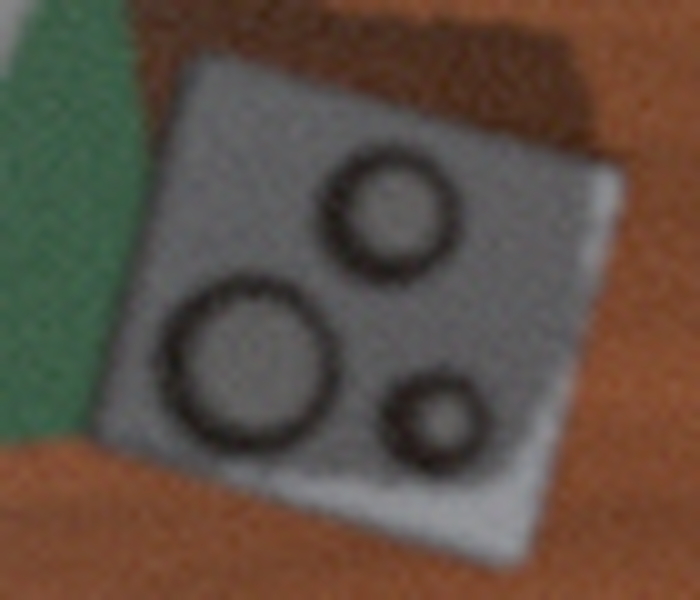

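```bash
python3 - <<'E'
from h import *
np.set_printoptions(precision=4,suppress=True)
S=env.read_camera("side");T=env.read_camera("top")
P={"small":((270.4,362.5),(402.3,251.8)),"mid":((303.1,345),(397.3,231.2)),"large":((269.4,331.5),(383,246.2))}
r={}
for k,(s,t) in P.items():
    a=pix2w(S,s,.048);b=pix2w(T,t,.048);r[k]=(a+b)/2
    print(k,a[:2],b[:2],r[k][:2],tri([S,T],[s,t]))
print([np.linalg.norm(r[i]-r[j]) for i,j in(("small","mid"),("small","large"),("mid","large"))])
E
python3 mv.py .38 -.298 .1 75
```

```text
small [ 0.3792 -0.306 ] [ 0.3763 -0.3072] [ 0.3777 -0.3066] [ 0.3775 -0.307   0.05  ]
mid [ 0.4389 -0.2942] [ 0.4356 -0.295 ] [ 0.4372 -0.2946] [ 0.4369 -0.295   0.0497]
large [ 0.3953 -0.2526] [ 0.3921 -0.2525] [ 0.3937 -0.2526] [ 0.3936 -0.2527  0.0484]
[np.float64(0.06069803108812115), np.float64(0.05635538407396402), np.float64(0.06054340712412262)]
T [-17.63 -28.5    8.37] R [  0.1   0.1 -34.5] heading 40.5 turn 34.5 q [-0.08  0.35  1.75  0.    1.04 -0.79] t 55.5
```

```bash
python3 mv.py .3777 -.3066 .16 40.5; python3 -m crank '[{"fingers":2,"translation":[-2,-3,0],"rotation":[0,0,0]},{"fingers":0,"translation":[-6,-9,0],"rotation":[0,0,0]},{"fingers":0,"translation":[-9,-13,0],"rotation":[0,0,0]},{"fingers":0,"translation":[-12,-18,0],"rotation":[0,0,0]},{"fingers":0,"translation":[-15,-22,0],"rotation":[0,0,0]},{"fingers":0,"translation":[-17,-26,0],"rotation":[0,0,0]},{"fingers":0,"translation":[-18,-28.5,0],"rotation":[0,0,0]}]' 20;  python3 -m crank '[{"fingers":0,"translation":[0,0,0],"rotation":[0,0,0]},{"fingers":0,"translation":[0,0,0],"rotation":[0,0,0]}]';python3 mv.py .3777 -.3066 .08 40.5
```

```text
T [-18.14 -29.22   2.37] R [ 0.1  0.1 -0. ] heading 40.5 turn 0.0 q [-0.08  0.35  1.75  0.    1.04 -0.79] t 55.5
clock: 56.25
tool_pos: [0.3821, -0.3009, 0.183]
ee_rot: [3.139, -0.0, 2.277]
wrist_force: [1.0, 0.1, 0.5]
opening: -0.0001
clock: 56.45
tool_pos: [0.3823, -0.2998, 0.183]
ee_rot: [3.14, -0.001, 2.275]
wrist_force: [-0.4, 0.2, 0.2]
opening: 0.0002
T [-0.23 -0.81 10.3 ] R [ 0.1 -0.1 -0.2] heading 40.3 turn 0.2 q [-0.79  0.36  1.74  0.    1.04 -1.49] t 56.5
```

```bash
python3 -m crank '[{"fingers":0,"translation":[-0.2,-0.8,3],"rotation":[0,0,0]},{"fingers":0,"translation":[-0.2,-0.8,7],"rotation":[0,0,0]},{"fingers":0,"translation":[-0.2,-0.8,10.3],"rotation":[0,0,0]},{"fingers":0,"translation":[-0.2,-0.8,10.3],"rotation":[0,0,0]},{"fingers":0,"translation":[-0.2,-0.8,10.3],"rotation":[0,0,0]}]';python3 mv.py .3777 -.3066 .041 40.5
python3 - <<'E'
from h import *
S=env.read_camera("side");crop(S,288,345,100,100,7,"dd_side")
E
```

```text
clock: 56.95
tool_pos: [0.3791, -0.3049, 0.0814]
ee_rot: [3.139, -0.0, 2.279]
wrist_force: [0.7, -0.7, -0.4]
opening: -0.0003
T [-0.04 -0.22  4.03] R [ 0.1 -0.   0.1] heading 40.6 turn -0.1 q [-0.8   0.52  1.84  0.    0.78 -1.51] t 57.0
dd_side origin 238 295 scale 7
```

View pics/dd_side.png

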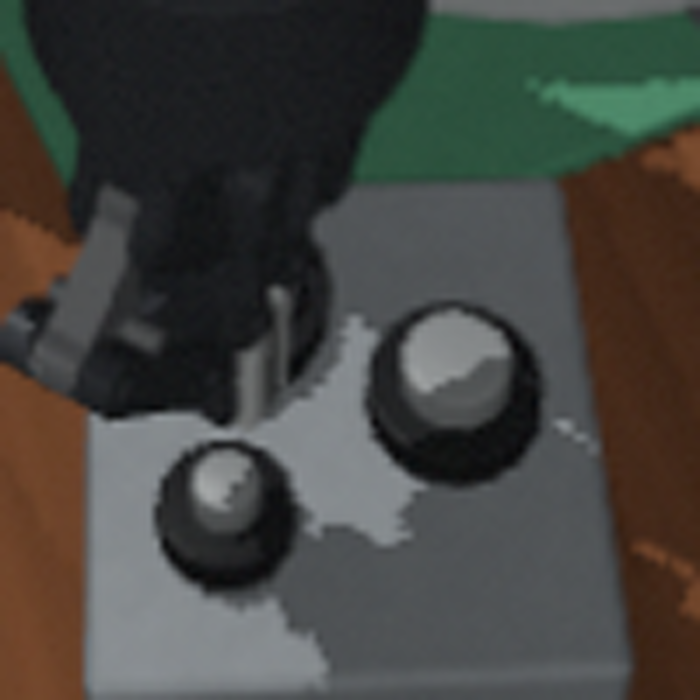

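The shut fingertips are above the smallest key (side (270,362)). Pressing it.

```bash
python3 -m crank '[{"fingers":0,"translation":[-0.05,-0.2,1.5],"rotation":[0,0,0]},{"fingers":0,"translation":[-0.05,-0.2,2.8],"rotation":[0,0,0]},{"fingers":0,"translation":[-0.05,-0.2,3.4],"rotation":[0,0,0]},{"fingers":0,"translation":[-0.05,-0.2,3.8],"rotation":[0,0,0]},{"fingers":0,"translation":[-0.05,-0.2,4.0],"rotation":[0,0,0]},{"fingers":0,"translation":[-0.05,-0.2,4.1],"rotation":[0,0,0]},{"fingers":0,"translation":[-0.05,-0.2,4.1],"rotation":[0,0,0]}]';python3 mv.py .3777 -.3066 .041 40.5
```

```text
clock: 57.7
tool_pos: [0.3788, -0.3083, 0.0444]
ee_rot: [3.139, 0.006, 2.278]
wrist_force: [-10.8, 11.3, 84.0]
opening: 0.0001
T [0.21 0.02 0.33] R [0.1 0.4 0. ] heading 40.5 turn -0.0 q [-0.81  0.59  1.87  0.    0.67 -1.52] t 57.7
```

It bottomed at z 0.0444, and 84 N is more than intended (the keys stand nearer 0.050). Raising. The others go to 0.045 only.

```bash
python3 -m crank '[{"fingers":0,"translation":[0.1,0,-1.5],"rotation":[0,0,0]},{"fingers":0,"translation":[0.1,0,-5],"rotation":[0,0,0]},{"fingers":0,"translation":[0.1,0,-5],"rotation":[0,0,0]}]';python3 mv.py .4372 -.2946 .09 40.5;python3 - <<'E'
from h import *
S=env.read_camera("side");crop(S,288,345,100,100,7,"ee_side")
E
```

```text
clock: 58.0
tool_pos: [0.3787, -0.3083, 0.0945]
ee_rot: [3.139, 0.008, 2.278]
wrist_force: [0.2, 0.1, 0.2]
opening: -0.0002
T [-2.76  5.34  0.49] R [0.1 0.5 0. ] heading 40.5 turn -0.0 q [-0.81  0.5   1.83  0.    0.8  -1.52] t 58.0
ee_side origin 238 295 scale 7
```

View pics/ee_side.png

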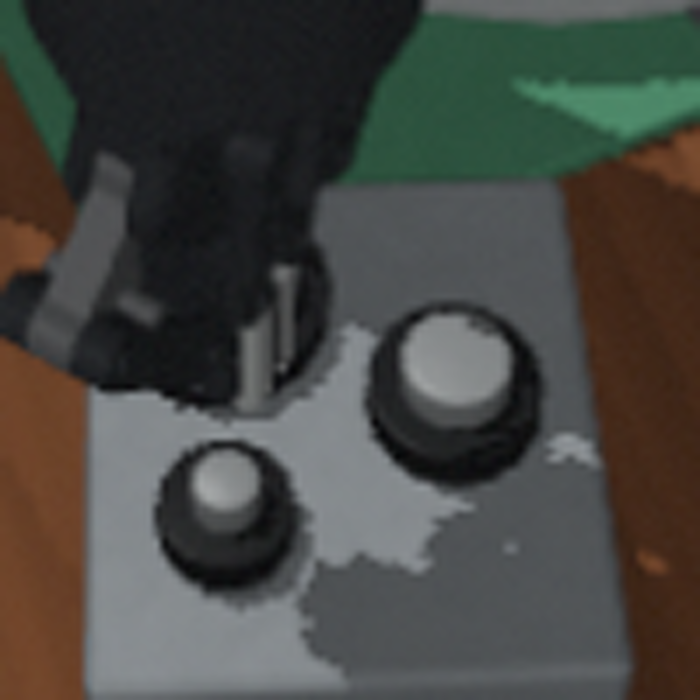

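Nothing but the key's own end stop could give 84 N there: the collar is flat, and the stop is 5.6 mm below the triangulated top of 0.050. The key has sprung back up. Now the middle key, in small steps.

```bash
python3 -m crank '[{"fingers":0,"translation":[-1.4,2.7,0],"rotation":[0,0.4,0]},{"fingers":0,"translation":[-2.75,5.3,0],"rotation":[0,0.4,0]},{"fingers":0,"translation":[-2.75,5.3,1],"rotation":[0,0.4,0]},{"fingers":0,"translation":[-2.75,5.3,2.5],"rotation":[0,0.4,0]},{"fingers":0,"translation":[-2.75,5.3,3.5],"rotation":[0,0.4,0]},{"fingers":0,"translation":[-2.75,5.3,3.5],"rotation":[0,0.4,0]}]';python3 mv.py .4372 -.2946 .046 40.5
```

```text
clock: 58.65
tool_pos: [0.4343, -0.2929, 0.0542]
ee_rot: [3.14, -0.008, 2.277]
wrist_force: [-0.0, -0.7, -0.5]
opening: 0.0
T [-0.33  0.11  0.82] R [ 0.1 -0.5 -0. ] heading 40.5 turn 0.0 q [-0.71  0.61  1.77  0.    0.78 -1.42] t 58.6
```

```bash
python3 -m crank '[{"fingers":0,"translation":[-0.25,0.1,0.3],"rotation":[0,0,0]},{"fingers":0,"translation":[-0.25,0.1,0.5],"rotation":[0,0,0]},{"fingers":0,"translation":[-0.25,0.1,0.5],"rotation":[0,0,0]}]';python3 -m crank '[{"fingers":0,"translation":[0,0,0.2],"rotation":[0,0,0]},{"fingers":0,"translation":[0,0,0.2],"rotation":[0,0,0]}]';python3 -m crank '[{"fingers":0,"translation":[0,0,0.2],"rotation":[0,0,0]},{"fingers":0,"translation":[0,0,0.2],"rotation":[0,0,0]}]'
```

```text
clock: 58.95
tool_pos: [0.438, -0.2951, 0.0508]
ee_rot: [3.139, -0.004, 2.277]
wrist_force: [-0.2, -0.6, 2.7]
opening: 0.0001
clock: 59.15
tool_pos: [0.4379, -0.295, 0.0487]
ee_rot: [3.139, -0.004, 2.277]
wrist_force: [0.9, -2.8, 2.9]
opening: 0.0
clock: 59.35
tool_pos: [0.4379, -0.2949, 0.0465]
ee_rot: [3.139, -0.005, 2.277]
wrist_force: [1.0, -3.1, 4.7]
opening: -0.0001
```

```bash
python3 -m crank '[{"fingers":0,"translation":[0,0,0.2],"rotation":[0,0,0]},{"fingers":0,"translation":[0,0,0.2],"rotation":[0,0,0]}]';python3 -m crank '[{"fingers":0,"translation":[0,0,0.15],"rotation":[0,0,0]},{"fingers":0,"translation":[0,0,0.15],"rotation":[0,0,0]}]'
```

```text
clock: 59.55
tool_pos: [0.438, -0.295, 0.0456]
ee_rot: [3.139, -0.004, 2.277]
wrist_force: [-4.3, -0.3, 28.3]
opening: -0.0
clock: 59.75
tool_pos: [0.4381, -0.2951, 0.0451]
ee_rot: [3.139, -0.003, 2.278]
wrist_force: [-8.4, 3.9, 52.2]
opening: -0.0001
```

The middle key is on its stop: it touched at about 0.051 and bottomed at 0.0455. Raising and going to the largest.

```bash
python3 -m crank '[{"fingers":0,"translation":[0,0,-1.5],"rotation":[0,0,0]},{"fingers":0,"translation":[0,0,-5],"rotation":[0,0,0]},{"fingers":0,"translation":[0,0,-5],"rotation":[0,0,0]}]';python3 mv.py .3937 -.2526 .09 40.5
```

```text
clock: 60.05
tool_pos: [0.4389, -0.2957, 0.0959]
ee_rot: [3.139, -0.001, 2.278]
wrist_force: [-0.4, -0.5, -0.3]
opening: -0.0
T [ 6.21 -0.64  0.6 ] R [ 0.2 -0.1 -0. ] heading 40.5 turn 0.0 q [-0.71  0.54  1.73  0.    0.87 -1.42] t 60.0
```

```bash
python3 -m crank '[{"fingers":0,"translation":[3,-0.3,0],"rotation":[0,0,0]},{"fingers":0,"translation":[6.2,-0.65,0],"rotation":[0,0,0]},{"fingers":0,"translation":[6.2,-0.65,1.5],"rotation":[0,0,0]},{"fingers":0,"translation":[6.2,-0.65,3],"rotation":[0,0,0]},{"fingers":0,"translation":[6.2,-0.65,4],"rotation":[0,0,0]},{"fingers":0,"translation":[6.2,-0.65,4],"rotation":[0,0,0]}]';python3 -m crank '[{"fingers":0,"translation":[0,0,0.4],"rotation":[0,0,0]},{"fingers":0,"translation":[0,0,0.4],"rotation":[0,0,0]}]';python3 mv.py .3937 -.2526 .046 40.5
```

```text
clock: 60.65
tool_pos: [0.3919, -0.2512, 0.0521]
ee_rot: [3.14, -0.008, 2.277]
wrist_force: [-0.5, 0.9, 1.6]
opening: 0.0001
clock: 60.85
tool_pos: [0.3925, -0.2517, 0.0492]
ee_rot: [3.139, -0.006, 2.277]
wrist_force: [-1.7, 1.2, 2.6]
opening: 0.0
T [-0.15  0.04  0.32] R [ 0.1 -0.3 -0. ] heading 40.5 turn 0.0 q [-0.7   0.57  1.91  0.01  0.67 -1.41] t 60.9
```

```bash
python3 -m crank '[{"fingers":0,"translation":[0,0,0.3],"rotation":[0,0,0]},{"fingers":0,"translation":[0,0,0.3],"rotation":[0,0,0]}]';python3 -m crank '[{"fingers":0,"translation":[0,0,0.2],"rotation":[0,0,0]},{"fingers":0,"translation":[0,0,0.2],"rotation":[0,0,0]}]';python3 -m crank '[{"fingers":0,"translation":[0,0,0.15],"rotation":[0,0,0]},{"fingers":0,"translation":[0,0,0.15],"rotation":[0,0,0]}]'
```

```text
clock: 61.05
tool_pos: [0.3926, -0.2518, 0.0464]
ee_rot: [3.139, -0.005, 2.277]
wrist_force: [-0.4, 1.2, 4.4]
opening: 0.0001
clock: 61.25
tool_pos: [0.3926, -0.2518, 0.0454]
ee_rot: [3.139, -0.004, 2.277]
wrist_force: [-5.5, 5.0, 35.9]
opening: 0.0005
clock: 61.45
tool_pos: [0.3927, -0.2519, 0.0448]
ee_rot: [3.139, -0.003, 2.278]
wrist_force: [-10.2, 7.9, 63.8]
opening: 0.0002
```

The largest is on its stop too, at 0.0455. Retreating and making the final check.

```bash
python3 -m crank '[{"fingers":0,"translation":[0,0,-1.5],"rotation":[0,0,0]},{"fingers":0,"translation":[0,0,-6],"rotation":[0,0,0]},{"fingers":0,"translation":[0,0,-11],"rotation":[0,0,0]},{"fingers":0,"translation":[0,0,-16],"rotation":[0,0,0]},{"fingers":0,"translation":[0,0,-18],"rotation":[0,0,0]},{"fingers":0,"translation":[0,0,-18],"rotation":[0,0,0]}]'
python3 - <<'E'
from h import *
S=env.read_camera("side");cv2.imwrite("pics/ff_S.png",S["pixels"][:,:,::-1]);crop(S,305,235,160,120,5,"ff_side");crop(S,288,355,100,90,6,"ff_keys")
T=env.read_camera("top");crop(T,315,190,120,100,6,"ff_top")
print(env.get_state()["wrist_force"])
E
```

```text
clock: 62.05
tool_pos: [0.3941, -0.2538, 0.226]
ee_rot: [3.138, 0.001, 2.277]
wrist_force: [-0.6, 0.9, -0.3]
opening: -0.0
ff_side origin 225 175 scale 5
ff_keys origin 238 310 scale 6
ff_top origin 255 140 scale 6
[0.21511847 0.54257674 0.6438467 ]
```

View pics/ff_side.png

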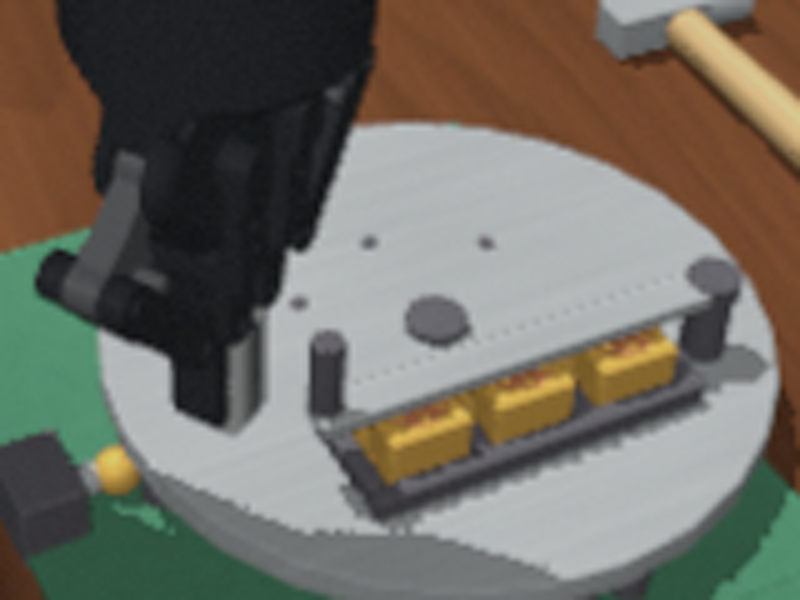

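View pics/ff_S.png

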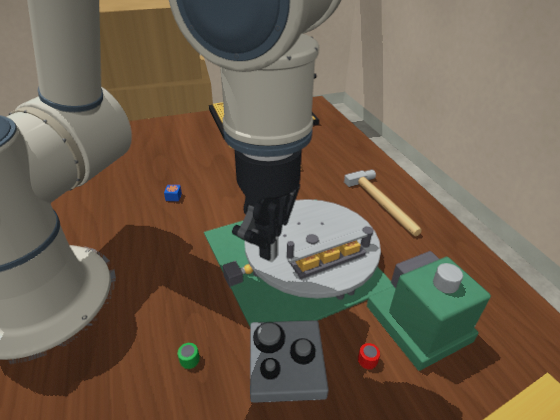

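View pics/ff_top.png

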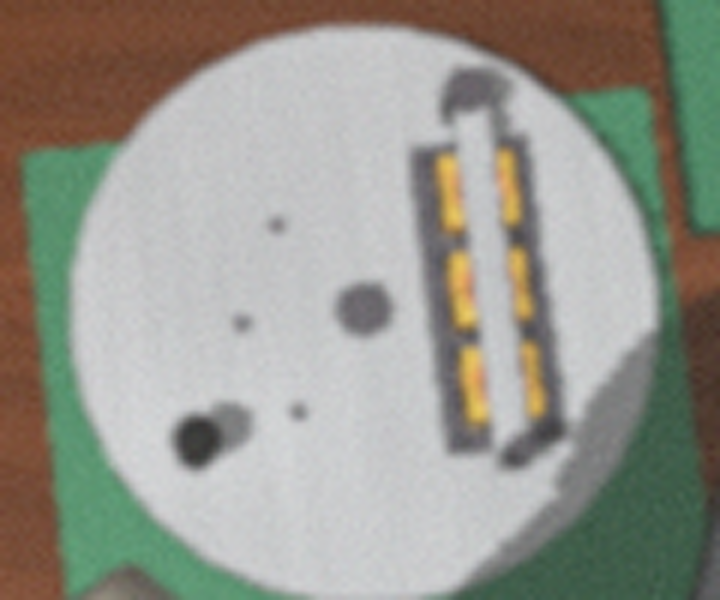

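Top view: the table is back at its starting angle (knob (287.8,213.3), originally (287.5,213)). All three dies are seated and the bar runs along the nest centre. One last look at the tray and bowl, and at the keys.

Run:
```python
from h import *
T=env.read_camera("top");crop(T,200,190,130,110,6,"gg_top")
```

```text
gg_top origin 135 135 scale 6
```

View pics/gg_top.png

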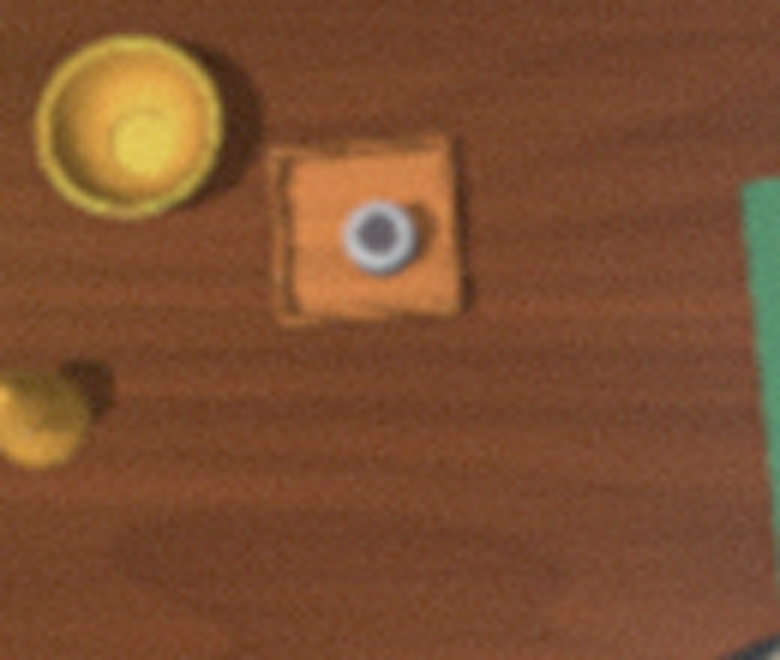

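View pics/ff_keys.png

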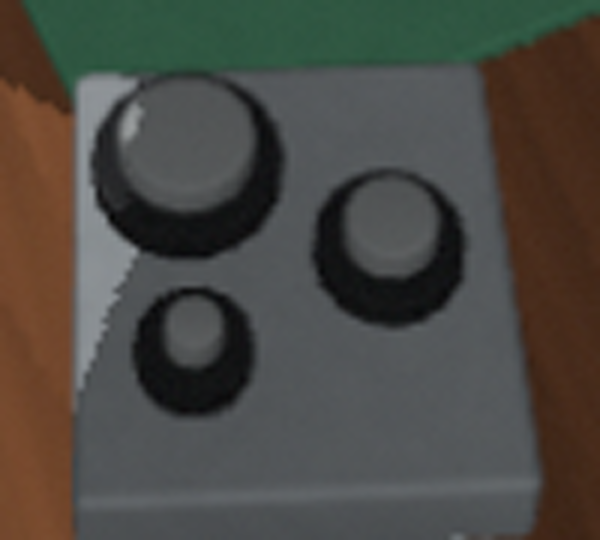

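The worn die is upright near the middle of the tray, top view (198,175). The bowl hasn't moved, and all three keys are up. Handing in.

```bash
python3 -c "
from rig import env
print(env.job_done())"
```

```text
the job is handed in; nothing more can be done
None
```

The dies are changed and the run is started; I handed the job in at about 62 s, and no verdict is reported.

**What I did**
- I turned the table to the loading detent by its knob, swung the bar open and stood the worn die in the tray.
- I put the three brass dies into pockets 2, 1 and 0, relief up. One of them had been knocked aside during the run, so I measured it again before picking it up. The blue look-alike was left alone.
- I swung the bar shut against its stop, turned the table back to the working detent, and pressed the smallest, middle-sized and largest keys in that order.

**Last checks**
- **Dies and bar:** all three dies sit level in the nest, and the pin is where it should be with the bar fully shut (within about 1 px).
- **Table:** the knob is within about 0.5 px of its start position, about 0.015 rad. I saw no reading of the joint itself.
- **Worn die, keys, bystanders:** the worn die stands in the tray, all keys are up again, the hammer and bowl have not moved, and the arm is clear.

**What went less well**
- My first touch measurement of the nest put a finger on a wall (58 N); I lifted off and repeated it lower.
- The smallest key took 84 N, because the keys stand nearer 50 mm than 48 mm. I pressed the other two in small steps, to 52 N and 64 N.
- For the smallest key, full travel is inferred from it stopping at the same height as the other two.
- The two cameras differed by up to about 6 mm, so I placed the dies by touch.
- The table crept about 0.012 rad while I was loading; I corrected for it.

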